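# Heft and sort the spray cans from the self-closing locker

## Task

Empty the spray-can locker: the cans in it look alike, but some are full (about 280 g) and some are used up (about 60 g), so take each one out and heft it, then stand the full ones upright in the pockets of the plywood caddy, one to a pocket, and put the empties into the open cardboard carton. The locker's sprung lid falls shut by itself, so lift it by its front lip and keep it open with the back of your hand while you reach in. Leave the lid shut and the other things on the table where they are.

Things in the scene. Friction and masses are not known exactly. Their poses are not given: they have to be found in the camera images.
- can_1: one of up to five spray cans that look exactly alike (43 mm diameter, 121 mm tall, the top 35 mm a 41 mm cap). Origin: centre of its underside; z is its axis, upwards when it stands. Full (240 to 320 g) or used up (50 to 70 g): only the weight tells, not the name. Those present stand upright in the locker at the start; absent ones read None
- can_2: one of up to five spray cans that look exactly alike (43 mm diameter, 121 mm tall, the top 35 mm a 41 mm cap). Origin: centre of its underside; z is its axis, upwards when it stands. Full (240 to 320 g) or used up (50 to 70 g): only the weight tells, not the name. Those present stand upright in the locker at the start; absent ones read None
- can_3: one of up to five spray cans that look exactly alike (43 mm diameter, 121 mm tall, the top 35 mm a 41 mm cap). Origin: centre of its underside; z is its axis, upwards when it stands. Full (240 to 320 g) or used up (50 to 70 g): only the weight tells, not the name. Those present stand upright in the locker at the start; absent ones read None
- can_4: one of up to five spray cans that look exactly alike (43 mm diameter, 121 mm tall, the top 35 mm a 41 mm cap). Origin: centre of its underside; z is its axis, upwards when it stands. Full (240 to 320 g) or used up (50 to 70 g): only the weight tells, not the name. Those present stand upright in the locker at the start; absent ones read None
- can_5: one of up to five spray cans that look exactly alike (43 mm diameter, 121 mm tall, the top 35 mm a 41 mm cap). Origin: centre of its underside; z is its axis, upwards when it stands. Full (240 to 320 g) or used up (50 to 70 g): only the weight tells, not the name. Those present stand upright in the locker at the start; absent ones read None
- locker: grey sheet-steel chest, fixed, lidded. Outside 136 mm deep (x, front at -x towards the robot), 296 mm wide (y), rim 140 mm above its origin, walls 5 mm, inner floor 8 mm above its origin, no dividers. Origin: centre of its underside; z up. The cans stand in a row along its y, each within 10 mm of its middle line x = 0, at least 50 mm apart centre to centre; their tops are 11 mm below the rim
- lid (a joint): opening angle of the locker's lid (rad): 0 shut, 1.57 upright, stop at 2.0. Hinged at the back of the rim, it opens upwards and away from the robot. A spring closes it from any angle, about 2 N at its front edge; let go, it falls shut within half a second. Lid: 3 mm sheet, the locker's width, reaching 140 mm from the hinge to where the lip begins
- lid_lip (a point): middle of the rolled outer edge (6 mm thick) of the lid's finger lip, moves with the lid. The lip runs along the lid's whole front edge, 30 mm long, flared 35 degrees upwards; its edge stands about 25 mm in front of the locker's front wall and 21 mm above the rim, and can be lifted from below by a finger tilted 35 to 45 degrees
- lid_hinge (a point): middle of the lid's hinge line, 3 mm behind the back wall of the locker and 2 mm above its rim; the hinge line runs along the locker's y
- caddy: loose plywood caddy, 70 mm (its x) by 196 mm (its y), 52 mm high, walls 5 mm, 0.9 kg, with three open-topped pockets in a row along its y, each 60 by 58 mm inside, middles 64 mm apart. Origin: centre of its underside
- carton: loose open cardboard carton, 176 mm (its x) by 256 mm (its y), 66 mm high, walls and floor 4 mm, 0.6 kg. Origin: centre of its underside
- carton_floor (a point): middle of the carton's inner floor
- tape_roll: bystander: roll of masking tape lying flat, 68 mm across, 18 mm high; origin centre of its underside
- block: bystander: brown sanding block, 28 x 70 x 16 mm; origin centre of its underside
- square_bottle: bystander: white square bottle with a green cap, 39 x 38 x 68 mm; origin centre of its underside
- pot_a: bystander: paint pot with a white cap, 38 mm across, 42 mm high; origin centre of its underside
- pot_b: bystander: paint pot with a dark cap, 33 mm across, 34 mm high; origin centre of its underside
- pocket_1 (a point): middle of the floor of one of the caddy's pockets (5 mm above the caddy's underside), at -y
- pocket_2 (a point): middle of the floor of one of the caddy's pockets (5 mm above the caddy's underside), in the middle
- pocket_3 (a point): middle of the floor of one of the caddy's pockets (5 mm above the caddy's underside), at +y

How it is judged:
At the end, for the whole second after the job is handed in: each full can stands in a pocket of the caddy (base within 18 mm of the pocket's middle, tilt under 0.15 rad), each empty one has its base inside the carton under 50 mm up, all at rest; the lid is shut (under 0.06 rad); carton and caddy stand level (under 0.1 rad) ((distance between can_1 and pocket_1 below 0.018 m or distance between can_1 and pocket_2 below 0.018 m or distance between can_1 and pocket_3 below 0.018 m) and angle between each of can_1, can_3, can_5's own z axis and vertical below 0.15 rad and linear speed of each of can_1, can_3, can_5, can_2, can_4 below 0.03 m/s and (distance between can_3 and pocket_1 below 0.018 m or distance between can_3 and pocket_2 below 0.018 m or distance between can_3 and pocket_3 below 0.018 m) and (distance between can_5 and pocket_1 below 0.018 m or distance between can_5 and pocket_2 below 0.018 m or distance between can_5 and pocket_3 below 0.018 m) and x of can_2 in the frame of carton between -0.086 and 0.086 m and y of can_2 in the frame of carton between -0.126 and 0.126 m and z of can_2 in the frame of carton between -0.01 and 0.05 m and x of can_4 in the frame of carton between -0.086 and 0.086 m and y of can_4 in the frame of carton between -0.126 and 0.126 m and z of can_4 in the frame of carton between -0.01 and 0.05 m and value of joint lid below 0.06 rad and angle between each of carton, caddy's own z axis and vertical below 0.1 rad); the robot touches nothing.
It fails at once if a bystander (tape roll, sanding block, square bottle, paint pots) is shifted by more than 30 mm (distance of any of tape_roll, block, square_bottle, pot_a, pot_b from where it was at the start of the episode above 0.03 m).
Of can_1, can_2, can_3, can_4, can_5 only 3 to 5 are there at a start; the rules pass over those that are not, and their reading is None.
At some moment in a run one of carton, caddy may be knocked a few centimetres aside while the robot is not near it.
It also fails if it takes over 210 s, if anything falls off the work surface, if the arm or the gripper's body presses on something with over 40 N, if the wrist force passes 120 N, or if a joint passes its speed limit or range.

## Robot

A 7-joint arm with a two-finger parallel gripper is mounted at the origin on a cart in front of the work surface, level with it; the furniture and walls round the work are solid. World frame = base frame: x ahead of the robot, y to its left, z up, the work surface at z = 0. Lengths are in m, angles in rad, forces in N, time in s.
With the tool pointing down it reaches from about 0.425 to 0.875 m from the base axis. Payload 4.7 kg.
Tool frame: the origin (TCP) lies on the centre line of the jaws, within the pads' length; the fingertips stand 8 mm ahead of it and the grasp point (between the pads) lies 11 mm behind it; z points along the fingers, y is the direction in which the jaws open and shut (so a half turn about z gives the same grasp; the last joint's range is limited). The gripper opens to 87 mm and grips with 3 to 60 N. Pads are 19 mm wide; open, the fingers measure 117 mm over their backs; the gripper's body (75 mm by 190 mm) begins 51 mm behind the grasp point.
Start: joints at [0.014, 0.321, -0.07, 1.45, 0.023, 1.371, -0.057], TCP at [0.65, -0, 0.209] pointing down, gripper open.
Joint ranges: [-2.86, 2.86], [-0.3, 2.09], [-1.38, 1.24], [0.06, 2.45], [-1.56, 4.7], [0.09, 2.05], [-2.69, 2.69]. Speed limits (rad/s): [2.57, 2.57, 3.14, 3.14, 3.14, 3.14, 3.14].

## Interface

Orientations are given as a rotation vector (axis times angle).
In Python, from bench import ctrl, cams, workorder gives the robot as it stands. The module is installed in compiled form; this text tells all that it offers.
- The arm moves only by the tool carry_out, never from a script. Its argument "rows" is a list of rows, each an object with "offset": the shift along the tool's x, y, z in m, a list of three; "rot": the turn, a rotation vector about the tool's x, y, z in degrees, a list of three; "gripper": the opening, from 0 (shut) to 1 (fully open). In form: [{"offset": [dx, dy, dz], "rot": [rx, ry, rz], "gripper": gripper}, ...]. A call has 1 to 10 rows; each row shifts and turns the commanded pose from where the row before left it, along the tool's axes as they then stand; what a row does not reach is not made up. A row lasts 1/8 s, in which the tool goes at most 62.5 mm and 10.7 degrees, less where a joint would pass 70% of its speed; a pose out of reach is approached as far as the arm can. A call is refused whole if a number of a shift passes 0.0625 or a number of a turn 10.7, either way. A call with a gripper value outside its range is refused whole. The fingers move at their own pace and stop on an object; "grip_force" is the grip in N (left out, the last holds). Time passes only in rows, so rows that do not move let the fingers close. It gives the time, the measured TCP pose, the force and the opening at its end, in the units of the state.
- ctrl.get_state(): the state, without advancing time (a new reading comes with each control period).
- cams.get_image(name): name is "scene" or "side" or "wrist"; returns a dict with "img" (420x560x3 uint8, red, green, blue), "vfov" (degrees; the focal length in pixels is half the picture's height over the tangent of half this angle, whatever the lens; pixels are square), "cx", "cy" (the principal point, pixels), "k1" (the pictures are not rectified: a ray, as slopes to the right and down, at radius r is drawn at 1 + k1 r^2 times it, then the intrinsics apply), "R" (3x3) and "t" (3): a world point X has camera coordinates R X + t. Camera axes: x right, y down, z forward; pixel columns grow to the right and rows downward; lengths in m; the calibration is good to about 2 mm. A picture is of the moment at which its call begins. There is no depth.
- workorder.close_job(): hands the job in, once; it reports no verdict.
The state is a dict: "time": time; "joint_positions": joint angles; "qd": joint speeds; "joint_torque": joint torques, N m; "position": TCP position; "tool_rot": TCP orientation; "ft_force": force on the tool from outside, world axes, zero at the start; "torque": the same for the moment, N m; "grip_width": opening from 0.0 (shut) to 1.0 (fully open).
Only numpy, scipy, OpenCV 4.12 (cv2) and the standard library are available. Lean on these libraries where they do the work, as an engineer would, in place of code of your own. Each camera call takes 0.05 s, during which the arm holds its last target.

## Working session

There is one attempt and no reset: what is moved stays moved. The work goes in short steps, Python scripts to look and compute and a tool call to move; the robot and the scene stay as the last step left them, time stands still between calls to the robot, and variables do not carry over. Pictures are saved under pics/ and viewed, and the job is handed in when it is done.

Besides the shell and the picture viewer there is one more tool, called after "Emit:" as a command line: name --argument value ..., lists and objects as JSON in quotes. carry_out: Moves the arm, as the interface text tells. Its arguments: {"type":"object","properties":{"rows":{"type":"array"},"grip_force":{"type":"number"}},"required":["rows"]}

```bash
mkdir -p pics; ls; cat > h.py <<'E'
import numpy as np, cv2
from bench import ctrl, cams, workorder
from scipy.spatial.transform import Rotation as Ro
def snap(name,fn,crop=None,scale=1):
    d=cams.get_image(name); im=d['img'][:,:,::-1].copy()
    import pickle; pickle.dump(d,open('last_%s.pkl'%name,'wb'))
    if crop: x0,y0,x1,y1=crop; im=im[y0:y1,x0:x1]
    if scale!=1: im=cv2.resize(im,None,fx=scale,fy=scale,interpolation=cv2.INTER_CUBIC)
    cv2.imwrite('pics/'+fn,im); return d
def load(name):
    import pickle; return pickle.load(open('last_%s.pkl'%name,'rb'))
def f(d): return d['img'].shape[0]/2/np.tan(np.radians(d['vfov'])/2)
def proj(d,X):
    c=np.array(d['R'])@np.array(X,float)+np.array(d['t']); s=c[:2]/c[2]; r2=s@s
    return s*(1+d['k1']*r2)*f(d)+[d['cx'],d['cy']]
def ray(d,u,v):
    q=(np.array([u,v],float)-[d['cx'],d['cy']])/f(d); s=q.copy()
    for _ in range(30): s=q/(1+d['k1']*(s@s))
    R=np.array(d['R']); o=-R.T@np.array(d['t']); w=R.T@np.array([s[0],s[1],1]); return o,w/np.linalg.norm(w)
def onz(d,u,v,z):
    o,w=ray(d,u,v); return o+w*(z-o[2])/w[2]
def tri(*dd):
    A=np.zeros((3,3));b=np.zeros(3)
    for d,u,v in dd:
        o,w=ray(d,u,v);P=np.eye(3)-np.outer(w,w);A+=P;b+=P@o
    return np.linalg.solve(A,b)
def st():
    s=ctrl.get_state(); 
    print('t %.2f'%s['time'],'p',np.round(s['position'],4),'rv',np.round(s['tool_rot'],3),'F',np.round(s['ft_force'],2),'M',np.round(s['torque'],2),'g',round(s['grip_width'],3),'q',np.round(s['joint_positions'],2)); return s
E
python3 - <<'E'
from h import *
st()
for n in ('scene','side','wrist'):
    d=snap(n,n+'0.png'); R=np.array(d['R']); print(n,d['vfov'],d['k1'],-R.T@np.array(d['t']),R[2])
E
```

```text
pics
t 0.00 p [ 6.494e-01 -1.000e-04  2.083e-01] rv [-2.221e+00 -2.221e+00  2.000e-03] F [-0.19  0.37 -0.71] M [-0.02 -0.02  0.03] g 1.003 q [ 0.01  0.32 -0.07  1.45  0.02  1.37 -0.06]
scene 46.29987282568862 -0.08512734646392196 [ 1.63572981 -0.00982642  1.15636067] [-0.7084625  -0.00436586 -0.70573495]
side 56.74402393457622 -0.05303558675727519 [1.06251232 0.67485916 0.98128383] [-0.41277607 -0.58521267 -0.69795562]
wrist 68.38402913150063 -0.07122101206426588 [0.64966629 0.07626306 0.38309437] [-0.00182924 -0.27818826 -0.96052483]
```

The locker sits in front of the robot (scene px 222–325, 185–260). The caddy is at −y (165–222, 178–210) and the carton at +y (352–437, 192–245). I'll enlarge these.

```bash
python3 - <<'E'
from h import *
d=load('scene');im=d['img'][:,:,::-1]
def c(im,b,s,fn): 
    x0,y0,x1,y1=b; cv2.imwrite('pics/'+fn,cv2.resize(im[y0:y1,x0:x1],None,fx=s,fy=s,interpolation=cv2.INTER_CUBIC))
c(im,(150,170,350,290),4,'s1.png')
c(im,(330,170,450,260),6,'s2.png')
d=load('side');im=d['img'][:,:,::-1]
c(im,(200,160,340,300),4,'d1.png')
c(im,(310,250,440,380),4,'d2.png')
E
python3 - <<'E'
from h import *
s=load('scene');e=load('side')
np.set_printoptions(precision=4,suppress=True)
for n,d,z,l in [('caddy',s,.052,[(172.5,176.7),(164.5,188),(220.7,201.7),(223,187)]),
 ('hinge',s,.143,[(225,231.7),(328,226.2)]),('lip',s,.161,[(222.5,187.5),(320,183)]),('botback',s,0,[(228.7,263),(323.7,256)]),
 ('carton',s,.066,[(354.2,191.3),(430.8,194.7),(439.7,232.5),(355.8,229.7)]),
 ('carton side',e,.066,[(319.5,290.7),(365,264.2),(430.5,328.2),(382.5,364.5)]),
 ('hinge side',e,.143,[(280,260),(218.7,202.5)]),('lip side',e,.161,[(323,227.5)]),('bot side',e,0,[(280,288),(311.7,266)]),
 ('tape',s,.018,[(316,184)]),('block',s,.016,[(246,182)]),('bottle',s,.068,[(321,272)]),('pota',s,.042,[(270,273)]),('potb',s,.034,[(291,278)])]:
    P=np.array([onz(d,u,v,z) for u,v in l]); print(n,P[:,:2].round(4).tolist(),'mean',P.mean(0)[:2])
E
```

```text
caddy [[0.3857, -0.3715], [0.4435, -0.3881], [0.5004, -0.1945], [0.4299, -0.1942]] mean [ 0.4399 -0.2871]
hinge [[0.7134, -0.1548], [0.6798, 0.1344]] mean [ 0.6966 -0.0102]
lip [[0.5512, -0.1773], [0.5172, 0.1165]] mean [ 0.5342 -0.0304]
botback [[0.7098, -0.1517], [0.6707, 0.1353]] mean [ 0.6902 -0.0082]
carton [[0.4459, 0.2399], [0.4501, 0.494], [0.6193, 0.4878], [0.6182, 0.2295]] mean [0.5334 0.3628]
carton side [[0.6134, 0.237], [0.4431, 0.2394], [0.4444, 0.4912], [0.6181, 0.4897]] mean [0.5297 0.3643]
hinge side [[0.6793, 0.1361], [0.7114, -0.1582]] mean [ 0.6954 -0.011 ]
lip side [[0.5171, 0.1183]] mean [0.5171 0.1183]
bot side [[0.6738, 0.132], [0.5442, 0.1193]] mean [0.609  0.1256]
tape [[0.3624, 0.1205]] mean [0.3624 0.1205]
block [[0.3612, -0.123]] mean [ 0.3612 -0.123 ]
bottle [[0.7858, 0.1168]] mean [0.7858 0.1168]
pota [[0.7748, -0.0259]] mean [ 0.7748 -0.0259]
potb [[0.7841, 0.0343]] mean [0.7841 0.0343]
```

```bash
cat >> h.py <<'E'
YAW=0.114; LC=np.array([0.6255,-0.0186,0.])
def RL(yaw=None):
    y=YAW if yaw is None else yaw
    return Ro.from_euler('z',y).as_matrix()
def L2W(p): return LC+RL()@np.array(p,float)
def W2L(p): return RL().T@(np.array(p,float)-LC)
def RT(yaw,al):
    a=np.array([np.cos(yaw),np.sin(yaw),0]);b=np.array([-np.sin(yaw),np.cos(yaw),0]);z=np.array([0,0,1.])
    s,c=np.sin(al),np.cos(al)
    return np.stack([-a*c-z*s,b,a*s-z*c],1)
def plan(wps,cap=(.06,10.),start=None):
    """wps: list of (pos_world, R, n or None). prints rows; offsets in tool frame before the turn"""
    if start is None:
        s=ctrl.get_state(); p=np.array(s['position']);R=Ro.from_rotvec(s['tool_rot']).as_matrix()
    else: p,R=start
    out=[]
    for w in wps:
        tp=np.array(w[0],float);tR=w[1]; n=w[2] if len(w)>2 else None
        rv=Ro.from_matrix(R.T@tR).as_rotvec(); d=tp-p
        need=max(int(np.ceil(np.linalg.norm(d)/cap[0]-1e-6)),int(np.ceil(np.degrees(np.linalg.norm(rv))/cap[1]-1e-6)),1)
        n=max(n or 0,need)
        for i in range(n):
            R2=R@Ro.from_rotvec(rv/n).as_matrix()
            o=R.T@(d/n); rr=np.degrees(rv/n)
            out.append((np.round(o,4),np.round(rr,2))); R=R2
        p=tp;R=tR
    for o,r in out: print(o.tolist(),r.tolist())
    return out
E
python3 - <<'E'
from h import *
np.set_printoptions(precision=4,suppress=True)
R=RT(YAW,np.radians(40))
out=np.array([-np.sin(np.radians(40)),0,np.cos(np.radians(40))])
# approach : tip->TCP +.008*out
y=0.0
pre=L2W(np.array([-.135,y,.20])+.008*out)
pre2=L2W(np.array([-.125,y,.135])+.008*out)
c=L2W(np.array([-.091,y,.137])+.008*out)
plan([(pre,R),(pre2,R),(c,R)])
E
```

```text
[-0.0031, -0.0148, 0.0002] [-3.06, -2.73, -8.38]
[-0.0009, -0.0151, -0.0005] [-3.06, -2.73, -8.38]
[0.0012, -0.0151, -0.0013] [-3.06, -2.73, -8.38]
[0.0033, -0.0146, -0.0022] [-3.06, -2.73, -8.38]
[0.0053, -0.0139, -0.0032] [-3.06, -2.73, -8.38]
[0.0071, -0.0128, -0.0042] [-3.06, -2.73, -8.38]
[0.0086, -0.0114, -0.0052] [-3.06, -2.73, -8.38]
[0.0099, -0.0097, -0.0062] [-3.06, -2.73, -8.38]
[0.0109, -0.0078, -0.0071] [-3.06, -2.73, -8.38]
[0.0115, -0.0058, -0.008] [-3.06, -2.73, -8.38]
[0.0118, -0.0036, -0.0088] [-3.06, -2.73, -8.38]
[0.0171, 0.0, 0.0281] [0.0, 0.0, 0.0]
[0.0171, 0.0, 0.0281] [0.0, 0.0, 0.0]
[-0.0273, 0.0, 0.0203] [0.0, 0.0, 0.0]
```

Emit:
carry_out --rows '[{"offset": [0,-0.055,-0.025],"rot": [0,0,-9.65],"gripper": 0.7},{"offset": [0,-0.05,0],"rot": [0,0,-9.65],"gripper": 0.7},{"offset": [0,0,0],"rot": [0,0,-9.65],"gripper": 0.7},{"offset": [0,0,0],"rot": [0,0,-9.65],"gripper": 0.7},{"offset": [0,0,0],"rot": [0,0,-9.65],"gripper": 0.7},{"offset": [0,0,0],"rot": [0,0,-9.65],"gripper": 0.7},{"offset": [0,0,0],"rot": [0,0,-9.65],"gripper": 0.7},{"offset": [0,0,0],"rot": [0,0,-9.65],"gripper": 0.7},{"offset": [0,0,0],"rot": [0,0,-9.65],"gripper": 0.7},{"offset": [0,0,0],"rot": [0,0,-9.65],"gripper": 0.7}]'

```text
time: 1.4
position: [0.5455, -0.0084, 0.234]
tool_rot: [0.187, -3.135, 0.0]
ft_force: [0.7, -0.6, 0.0]
grip_width: 0.705
```

Emit:
carry_out --rows '[{"offset": [0,0,0],"rot": [0,-10,0],"gripper": 0.7},{"offset": [0,0,0],"rot": [0,-10,0],"gripper": 0.7},{"offset": [0,0,0],"rot": [0,-10,0],"gripper": 0.7},{"offset": [0,0,0],"rot": [0,-10,0],"gripper": 0.7},{"offset": [0,0,0],"rot": [0,0,0],"gripper": 0.7}]'

```text
time: 2.02
position: [0.5561, 0.0014, 0.2113]
tool_rot: [-0.157, 2.549, 0.073]
ft_force: [0.2, 0.1, 1.1]
grip_width: 0.698
```

```bash
python3 - <<'E'
from h import *
np.set_printoptions(precision=4,suppress=True)
s=st(); print(Ro.from_rotvec(s['tool_rot']).as_matrix()); print(RT(YAW,np.radians(40)),W2L(s['position']))
snap('wrist','w1.png');snap('side','d3.png')
E
```

```text
t 2.02 p [0.5561 0.0014 0.2113] rv [-0.157  2.549  0.073] F [0.19 0.11 1.13] M [-0.05  0.62  0.01] g 0.698 q [ 0.39 -0.3  -0.31  2.19 -0.34  0.68  1.96]
[[-0.8256 -0.1285  0.5495]
 [-0.0968  0.9915  0.0865]
 [-0.5559  0.0182 -0.831 ]]
[[-0.7611 -0.1138  0.6386]
 [-0.0871  0.9935  0.0731]
 [-0.6428  0.     -0.766 ]] [-0.0667  0.0278  0.2113]
```

```bash
python3 - <<'E'
from h import *
R=RT(YAW,np.radians(34)); t=np.radians(36); out=np.array([-np.sin(t),0,np.cos(t)])
pre=L2W(np.array([-.135,-.09,.19])+.008*out)
plan([(pre,R,4)])
E
```

```text
[0.0186, -0.0293, -0.0073] [0.34, 0.04, 0.07]
[0.0186, -0.0294, -0.0071] [0.34, 0.04, 0.07]
[0.0186, -0.0294, -0.0069] [0.34, 0.04, 0.07]
[0.0185, -0.0295, -0.0067] [0.34, 0.04, 0.07]
```

The side view shows the gripper tilted in front of the lid, with its body towards the robot. The fingers are near px (290,190).

Emit:
carry_out --rows '[{"offset": [0.018,-0.03,-0.007],"rot": [0.3,0,0],"gripper": 0.7},{"offset": [0.018,-0.03,-0.007],"rot": [0.3,0,0],"gripper": 0.7},{"offset": [0.018,-0.03,-0.007],"rot": [0.3,0,0],"gripper": 0.7},{"offset": [0.018,-0.03,-0.007],"rot": [0.3,0,0],"gripper": 0.7},{"offset": [0,0,0],"rot": [0,0,0],"gripper": 0.7}]'

```text
time: 2.75
position: [0.5119, -0.1303, 0.1938]
tool_rot: [-0.154, 2.547, 0.052]
ft_force: [0.6, 0.8, -0.4]
grip_width: 0.702
```

```bash
cat >> h.py <<'E'
def loc():
    s=st(); R=Ro.from_rotvec(s['tool_rot']).as_matrix(); z=R[:,2]
    print('loc',W2L(s['position']).round(4),'tipL',W2L(np.array(s['position'])+.008*z).round(4),'tilt',np.degrees(np.arccos(-z[2])).round(1),'zL',(RL().T@z).round(3),'yL',(RL().T@R[:,1]).round(3)); return s
E
python3 - <<'E'
from h import *
loc()
E
```

```text
t 2.75 p [ 0.5119 -0.1303  0.1938] rv [-0.154  2.547  0.052] F [ 0.62  0.78 -0.35] M [0.06 0.61 0.  ] g 0.702 q [ 0.5  -0.3  -0.08  2.24 -0.48  0.74  2.39]
loc [-0.1255 -0.098   0.1938] tipL [-0.1211 -0.098   0.1871] tilt 33.9 zL [ 0.557  0.007 -0.83 ] yL [-0.008  1.     0.004]
```

Emit:
carry_out --rows '[{"offset": [0.017,0,0.019],"rot": [0,-2,0],"gripper": 0.7},{"offset": [0.017,0,0.019],"rot": [0,-2,0],"gripper": 0.7},{"offset": [0,0,0],"rot": [0,-2,0],"gripper": 0.7},{"offset": [0,0,0],"rot": [0,0,0],"gripper": 0.7}]'

```text
time: 3.25
position: [0.506, -0.1271, 0.142]
tool_rot: [-0.153, 2.443, 0.062]
ft_force: [0.8, 0.3, 0.9]
grip_width: 0.699
```

```bash
python3 - <<'E'
from h import *
loc();snap('side','d4.png',(200,120,400,300),4);snap('wrist','w4.png')
E
```

```text
t 3.25 p [ 0.506  -0.1271  0.142 ] rv [-0.153  2.443  0.062] F [0.79 0.31 0.89] M [ 0.04  0.67 -0.04] g 0.699 q [ 0.39 -0.29  0.06  2.4  -0.71  0.55  2.67]
loc [-0.1311 -0.0942  0.142 ] tipL [-0.126  -0.0941  0.1358] tilt 39.8 zL [ 0.64   0.012 -0.768] yL [-0.013  1.     0.005]
```

Emit:
carry_out --rows '[{"offset": [0,0,0],"rot": [3.85,0,4.6],"gripper": 0.7},{"offset": [-0.008,0,0.007],"rot": [0,0,0],"gripper": 0.7},{"offset": [-0.008,0,0.007],"rot": [0,0,0],"gripper": 0.7},{"offset": [-0.008,0,0.007],"rot": [0,0,0],"gripper": 0.7},{"offset": [0,0,0],"rot": [0,0,0],"gripper": 0.7}]'

```text
time: 3.98
position: [0.543, -0.1302, 0.1368]
tool_rot: [-0.025, 2.45, 0.018]
ft_force: [-0.8, 0.4, -0.6]
grip_width: 0.698
```

```bash
python3 - <<'E'
from h import *
loc()
E
```

```text
t 3.98 p [ 0.543  -0.1302  0.1368] rv [-0.025  2.45   0.018] F [-0.76  0.38 -0.56] M [ 0.09  0.68 -0.  ] g 0.698 q [ 0.58 -0.22 -0.21  2.35 -0.72  0.45  2.53]
loc [-0.0947 -0.1015  0.1368] tipL [-0.0896 -0.1019  0.1306] tilt 39.6 zL [ 0.636 -0.053 -0.77 ] yL [0.091 0.996 0.007]
```

```bash
cat >> h.py <<'E'
def tiplan(tips,yaw,als,n,y=None):
    """tips: list of (x,z) local tip; als deg"""
    s=ctrl.get_state(); y0=W2L(s['position'])[1] if y is None else y
    w=[]
    for (x,z),al,k in zip(tips,als,n):
        R=RT(yaw,np.radians(al)); w.append((L2W([x,y0,z])-.008*R[:,2],R,k))
    plan(w)
E
python3 - <<'E'
from h import *
tiplan([(-.074,.182),(-.0516,.229),(-.0144,.266),(.0206,.284),(.054,.292)],YAW-.09,[40,40,40,40,40],[3,3,3,3,3])
E
```

```text
[-0.0149, 0.0007, -0.0099] [0.08, -0.12, -0.1]
[-0.0149, 0.0007, -0.0099] [0.08, -0.12, -0.1]
[-0.0149, 0.0007, -0.0098] [0.08, -0.12, -0.1]
[-0.0158, 0.0007, -0.0072] [0.0, 0.0, 0.0]
[-0.0158, 0.0007, -0.0072] [0.0, 0.0, 0.0]
[-0.0158, 0.0007, -0.0072] [0.0, 0.0, 0.0]
[-0.0174, 0.0011, -0.0015] [0.0, 0.0, 0.0]
[-0.0174, 0.0011, -0.0015] [0.0, 0.0, 0.0]
[-0.0174, 0.0011, -0.0015] [0.0, 0.0, 0.0]
[-0.0128, 0.001, 0.0029] [0.0, 0.0, 0.0]
[-0.0128, 0.001, 0.0029] [0.0, 0.0, 0.0]
[-0.0128, 0.001, 0.0029] [0.0, 0.0, 0.0]
[-0.0102, 0.001, 0.0051] [0.0, 0.0, 0.0]
[-0.0102, 0.001, 0.0051] [0.0, 0.0, 0.0]
[-0.0102, 0.001, 0.0051] [0.0, 0.0, 0.0]
```

Emit:
carry_out --rows '[{"offset": [-0.015,0.0007,-0.01],"rot": [0,0,0],"gripper": 0.7},{"offset": [-0.015,0.0007,-0.01],"rot": [0,0,0],"gripper": 0.7},{"offset": [-0.015,0.0007,-0.01],"rot": [0,0,0],"gripper": 0.7},{"offset": [-0.016,0.0007,-0.007],"rot": [0,0,0],"gripper": 0.7},{"offset": [-0.016,0.0007,-0.007],"rot": [0,0,0],"gripper": 0.7}]'

```text
time: 4.6
position: [0.5723, -0.1261, 0.2187]
tool_rot: [-0.025, 2.453, 0.019]
ft_force: [-1.4, 0.3, -2.2]
grip_width: 0.701
```

```bash
python3 - <<'E'
from h import *
loc();snap('side','d5.png',(200,120,400,300),4)
E
```

```text
t 4.60 p [ 0.5723 -0.1261  0.2187] rv [-0.025  2.453  0.019] F [-1.41  0.33 -2.18] M [0.03 1.28 0.07] g 0.701 q [ 0.65 -0.26 -0.29  2.2  -0.56  0.61  2.3 ]
loc [-0.0651 -0.1008  0.2187] tipL [-0.06   -0.1012  0.2125] tilt 39.5 zL [ 0.633 -0.053 -0.772] yL [0.091 0.996 0.007]
```

The lid is riding up on the fingers, about 30° open (lip edge from (205,170) to (475,380)). I'll keep going.

Emit:
carry_out --rows '[{"offset": [-0.016,0.0007,-0.007],"rot": [0,0,0],"gripper": 0.7},{"offset": [-0.0175,0.001,-0.0015],"rot": [0,0,0],"gripper": 0.7},{"offset": [-0.0175,0.001,-0.0015],"rot": [0,0,0],"gripper": 0.7},{"offset": [-0.0175,0.001,-0.0015],"rot": [0,0,0],"gripper": 0.7},{"offset": [-0.013,0.001,0.003],"rot": [0,0,0],"gripper": 0.7},{"offset": [-0.013,0.001,0.003],"rot": [0,0,0],"gripper": 0.7}]'

```text
time: 5.4
position: [0.6433, -0.12, 0.2849]
tool_rot: [-0.023, 2.449, 0.017]
ft_force: [0.1, 0.4, -1.3]
grip_width: 0.701
```

```bash
python3 - <<'E'
from h import *
loc();snap('side','d6.png',(200,120,400,300),4)
tiplan([(.0206,.284),(.054,.292),(.058,.20)],YAW-.09,[40,40,40],[1,3,5])
E
```

```text
t 5.40 p [ 0.6433 -0.12    0.2849] rv [-0.023  2.449  0.017] F [ 0.05  0.37 -1.25] M [ 0.12  0.74 -0.01] g 0.701 q [ 0.68 -0.16 -0.39  1.98 -0.41  0.68  2.1 ]
loc [ 0.0061 -0.1027  0.2849] tipL [ 0.0112 -0.1032  0.2788] tilt 39.7 zL [ 0.636 -0.055 -0.77 ] yL [0.093 0.996 0.006]
[-0.0086, 0.0012, 0.0019] [0.18, -0.22, -0.31]
[-0.0102, 0.001, 0.0051] [0.0, 0.0, 0.0]
[-0.0102, 0.001, 0.0051] [0.0, 0.0, 0.0]
[-0.0102, 0.001, 0.0051] [0.0, 0.0, 0.0]
[0.0112, 0.0001, 0.0146] [0.0, 0.0, 0.0]
[0.0112, 0.0001, 0.0146] [0.0, 0.0, 0.0]
[0.0112, 0.0001, 0.0146] [0.0, 0.0, 0.0]
[0.0112, 0.0001, 0.0146] [0.0, 0.0, 0.0]
[0.0112, 0.0001, 0.0146] [0.0, 0.0, 0.0]
```

The lid slipped off the tip because contact was out on the flared lip. I'll go back and bring the tip further inward as the lid rises.

```bash
python3 - <<'E'
from h import *
tiplan([(-.128,.21),(-.128,.136),(-.09,.131),(-.085,.165),(-.055,.20),(-.022,.222),(.006,.235),(.035,.242),(.060,.241),(.06,.2)],YAW-.09,[37,40]+[40]*8,[4,2,2,3,3,3,3,3,2,3],-.1)
E
```

```text
[0.038, -0.0026, -0.009] [0.05, 0.69, -0.08]
[0.0382, -0.0026, -0.0086] [0.05, 0.69, -0.08]
[0.0383, -0.0025, -0.0081] [0.05, 0.69, -0.08]
[0.0384, -0.0025, -0.0076] [0.05, 0.69, -0.08]
[0.0225, 0.0, 0.0296] [0.0, -1.5, 0.0]
[0.0232, 0.0, 0.029] [0.0, -1.5, 0.0]
[-0.0129, 0.0017, 0.0141] [0.0, 0.0, 0.0]
[-0.0129, 0.0017, 0.0141] [0.0, 0.0, 0.0]
[-0.0086, 0.0001, -0.0076] [0.0, 0.0, 0.0]
[-0.0086, 0.0001, -0.0076] [0.0, 0.0, 0.0]
[-0.0086, 0.0001, -0.0076] [0.0, 0.0, 0.0]
[-0.0151, 0.0009, -0.0025] [0.0, 0.0, 0.0]
[-0.0151, 0.0009, -0.0025] [0.0, 0.0, 0.0]
[-0.0151, 0.0009, -0.0025] [0.0, 0.0, 0.0]
[-0.0131, 0.001, 0.0014] [0.0, 0.0, 0.0]
[-0.0131, 0.001, 0.0014] [0.0, 0.0, 0.0]
[-0.0131, 0.001, 0.0014] [0.0, 0.0, 0.0]
[-0.0099, 0.0008, 0.0027] [0.0, 0.0, 0.0]
[-0.0099, 0.0008, 0.0027] [0.0, 0.0, 0.0]
[-0.0099, 0.0008, 0.0027] [0.0, 0.0, 0.0]
[-0.0089, 0.0009, 0.0044] [0.0, 0.0, 0.0]
[-0.0089, 0.0009, 0.0044] [0.0, 0.0, 0.0]
[-0.0089, 0.0009, 0.0044] [0.0, 0.0, 0.0]
[-0.0092, 0.0011, 0.0084] [0.0, 0.0, 0.0]
[-0.0092, 0.0011, 0.0084] [0.0, 0.0, 0.0]
[0.0088, 0.0, 0.0105] [0.0, 0.0, 0.0]
[0.0088, 0.0, 0.0105] [0.0, 0.0, 0.0]
[0.0088, 0.0, 0.0105] [0.0, 0.0, 0.0]
```

Emit:
carry_out --rows '[{"offset": [0.038,-0.0025,-0.009],"rot": [0,0.7,0],"gripper": 0.7},{"offset": [0.038,-0.0025,-0.009],"rot": [0,0.7,0],"gripper": 0.7},{"offset": [0.038,-0.0025,-0.008],"rot": [0,0.7,0],"gripper": 0.7},{"offset": [0.038,-0.0025,-0.008],"rot": [0,0.7,0],"gripper": 0.7},{"offset": [0.0225,0,0.0295],"rot": [0,-1.5,0],"gripper": 0.7},{"offset": [0.023,0,0.029],"rot": [0,-1.5,0],"gripper": 0.7}]'

```text
time: 6.2
position: [0.5258, -0.1435, 0.1307]
tool_rot: [-0.027, 2.459, 0.031]
ft_force: [0.9, 0.1, 0.3]
grip_width: 0.702
```

```bash
python3 - <<'E'
from h import *
loc()
tiplan([(-.09,.131),(-.085,.165)],YAW-.09,[40]*2,[2,3],-.1)
E
```

```text
t 6.20 p [ 0.5258 -0.1435  0.1307] rv [-0.027  2.459  0.031] F [0.9  0.06 0.29] M [0.17 0.62 0.03] g 0.702 q [ 0.55 -0.23 -0.12  2.37 -0.74  0.48  2.59]
loc [-0.1133 -0.1128  0.1307] tipL [-0.1083 -0.1131  0.1245] tilt 39.1 zL [ 0.629 -0.043 -0.776] yL [0.086 0.996 0.015]
[-0.0085, 0.0074, 0.0029] [0.4, -0.45, -0.2]
[-0.0085, 0.0074, 0.003] [0.4, -0.45, -0.2]
[-0.0086, 0.0001, -0.0076] [0.0, 0.0, 0.0]
[-0.0086, 0.0001, -0.0076] [0.0, 0.0, 0.0]
[-0.0086, 0.0001, -0.0076] [0.0, 0.0, 0.0]
```

Emit:
carry_out --rows '[{"offset": [-0.0085,0.005,0.003],"rot": [0,0,0],"gripper": 0.7},{"offset": [-0.0085,0.005,0.003],"rot": [0,0,0],"gripper": 0.7},{"offset": [-0.0085,0,-0.0075],"rot": [0,0,0],"gripper": 0.7},{"offset": [-0.0085,0,-0.0075],"rot": [0,0,0],"gripper": 0.7},{"offset": [-0.0085,0,-0.0075],"rot": [0,0,0],"gripper": 0.7},{"offset": [-0.015,0.001,-0.0025],"rot": [0,0,0],"gripper": 0.7},{"offset": [-0.015,0.001,-0.0025],"rot": [0,0,0],"gripper": 0.7},{"offset": [-0.015,0.001,-0.0025],"rot": [0,0,0],"gripper": 0.7}]'

```text
time: 7.2
position: [0.5781, -0.1303, 0.2064]
tool_rot: [-0.028, 2.461, 0.032]
ft_force: [-6.0, -0.7, 1.2]
grip_width: 0.699
```

```bash
python3 - <<'E'
from h import *
loc();snap('side','d7.png',(200,120,400,300),4)
tiplan([(-.055,.20),(-.022,.222),(.006,.235),(.035,.242),(.060,.241),(.06,.2)],YAW-.09,[40]*6,[1,3,3,3,2,3])
E
```

```text
t 7.20 p [ 0.5781 -0.1303  0.2064] rv [-0.028  2.461  0.032] F [-6.   -0.71  1.16] M [0.05 1.67 0.18] g 0.699 q [ 0.6  -0.22 -0.25  2.2  -0.56  0.59  2.32]
loc [-0.0598 -0.1056  0.2064] tipL [-0.0548 -0.1059  0.2002] tilt 39.0 zL [ 0.628 -0.042 -0.777] yL [0.086 0.996 0.016]
[0.0037, 0.0002, 0.0007] [0.81, -0.78, -0.34]
[-0.0131, 0.001, 0.0014] [0.0, 0.0, 0.0]
[-0.0131, 0.001, 0.0014] [0.0, 0.0, 0.0]
[-0.0131, 0.001, 0.0014] [0.0, 0.0, 0.0]
[-0.0099, 0.0008, 0.0027] [0.0, 0.0, 0.0]
[-0.0099, 0.0008, 0.0027] [0.0, 0.0, 0.0]
[-0.0099, 0.0008, 0.0027] [0.0, 0.0, 0.0]
[-0.0089, 0.0009, 0.0044] [0.0, 0.0, 0.0]
[-0.0089, 0.0009, 0.0044] [0.0, 0.0, 0.0]
[-0.0089, 0.0009, 0.0044] [0.0, 0.0, 0.0]
[-0.0092, 0.0011, 0.0084] [0.0, 0.0, 0.0]
[-0.0092, 0.0011, 0.0084] [0.0, 0.0, 0.0]
[0.0088, 0.0, 0.0105] [0.0, 0.0, 0.0]
[0.0088, 0.0, 0.0105] [0.0, 0.0, 0.0]
[0.0088, 0.0, 0.0105] [0.0, 0.0, 0.0]
```

The fingers are now deeper under the lid, which is about 33° open. Continuing along the arc.

Emit:
carry_out --rows '[{"offset": [-0.0135,0.001,0.001],"rot": [0,0,0],"gripper": 0.7},{"offset": [-0.0135,0.001,0.001],"rot": [0,0,0],"gripper": 0.7},{"offset": [-0.012,0.001,0.0015],"rot": [0,0,0],"gripper": 0.7},{"offset": [-0.01,0.001,0.0025],"rot": [0,0,0],"gripper": 0.7},{"offset": [-0.01,0.001,0.0025],"rot": [0,0,0],"gripper": 0.7}]'

```text
time: 7.88
position: [0.6297, -0.1245, 0.2374]
tool_rot: [-0.027, 2.459, 0.031]
ft_force: [-3.4, -0.9, 0.0]
grip_width: 0.701
```

```bash
python3 - <<'E'
from h import *
loc();snap('side','d8.png',(200,120,400,300),4)
tiplan([(.006,.235),(.035,.242),(.060,.241),(.06,.2)],YAW-.09,[40]*4,[1,3,2,3])
E
```

```text
t 7.88 p [ 0.6297 -0.1245  0.2374] rv [-0.027  2.459  0.031] F [-3.36 -0.94  0.  ] M [-0.05  1.29  0.07] g 0.701 q [ 0.61 -0.14 -0.31  2.07 -0.46  0.6   2.18]
loc [-0.0079 -0.1057  0.2374] tipL [-0.0028 -0.106   0.2312] tilt 39.1 zL [ 0.629 -0.042 -0.776] yL [0.086 0.996 0.016]
[-0.0076, 0.0011, 0.0024] [0.82, -0.81, -0.38]
[-0.0089, 0.0009, 0.0044] [0.0, 0.0, 0.0]
[-0.0089, 0.0009, 0.0044] [0.0, 0.0, 0.0]
[-0.0089, 0.0009, 0.0044] [0.0, 0.0, 0.0]
[-0.0092, 0.0011, 0.0084] [0.0, 0.0, 0.0]
[-0.0092, 0.0011, 0.0084] [0.0, 0.0, 0.0]
[0.0088, 0.0, 0.0105] [0.0, 0.0, 0.0]
[0.0088, 0.0, 0.0105] [0.0, 0.0, 0.0]
[0.0088, 0.0, 0.0105] [0.0, 0.0, 0.0]
```

The lid is at about 58° and a green can cap shows at (372,495).

Emit:
carry_out --rows '[{"offset": [-0.009,0.001,0.003],"rot": [0,0,0],"gripper": 0.7},{"offset": [-0.009,0.001,0.004],"rot": [0,0,0],"gripper": 0.7},{"offset": [-0.009,0.001,0.0045],"rot": [0,0,0],"gripper": 0.7},{"offset": [-0.009,0.001,0.0045],"rot": [0,0,0],"gripper": 0.7},{"offset": [-0.0092,0.001,0.0084],"rot": [0,0,0],"gripper": 0.7},{"offset": [-0.0092,0.001,0.0084],"rot": [0,0,0],"gripper": 0.7}]'

```text
time: 8.68
position: [0.6932, -0.1156, 0.2449]
tool_rot: [-0.028, 2.46, 0.033]
ft_force: [-2.9, -0.8, 1.2]
grip_width: 0.701
```

```bash
python3 - <<'E'
from h import *
loc();snap('side','d9.png',(200,120,400,300),4);snap('wrist','w9.png')
tiplan([(.06,.2),(.04,.19)],YAW-.05,[40,15],[3,3])
E
```

```text
t 8.68 p [ 0.6932 -0.1156  0.2449] rv [-0.028  2.46   0.033] F [-2.86 -0.79  1.18] M [0.12 0.95 0.09] g 0.701 q [ 0.6  -0.01 -0.37  1.93 -0.32  0.58  2.03]
loc [ 0.0562 -0.1041  0.2449] tipL [ 0.0612 -0.1044  0.2387] tilt 39.1 zL [ 0.629 -0.041 -0.776] yL [0.085 0.996 0.017]
[0.0085, -0.0002, 0.0096] [-0.17, -0.31, -0.71]
[0.0085, -0.0001, 0.0096] [-0.17, -0.31, -0.71]
[0.0086, -0.0, 0.0095] [-0.17, -0.31, -0.71]
[0.0061, -0.0003, -0.0015] [0.0, 8.33, -0.0]
[0.0063, -0.0003, -0.0006] [0.0, 8.33, -0.0]
[0.0063, -0.0003, 0.0003] [0.0, 8.33, -0.0]
```

Emit:
carry_out --rows '[{"offset": [0.0085,0,0.0095],"rot": [0,0,0],"gripper": 0.7},{"offset": [0.0085,0,0.0095],"rot": [0,0,0],"gripper": 0.7},{"offset": [0.0085,0,0.0095],"rot": [0,0,0],"gripper": 0.7},{"offset": [0.006,0,-0.0015],"rot": [0,8.3,0],"gripper": 0.7},{"offset": [0.006,0,-0.0005],"rot": [0,8.3,0],"gripper": 0.7},{"offset": [0.006,0,0],"rot": [0,8.3,0],"gripper": 0.7}]'

```text
time: 9.52
position: [0.6735, -0.1156, 0.1993]
tool_rot: [-0.039, 2.898, 0.028]
ft_force: [-2.4, 0.5, 1.5]
grip_width: 0.699
```

```bash
python3 - <<'E'
from h import *
loc();snap('side','d10.png',(200,120,400,300),4);snap('wrist','w10.png')
E
```

```text
t 9.53 p [ 0.6735 -0.1156  0.1993] rv [-0.039  2.898  0.028] F [-2.42  0.54  1.49] M [0.33 0.38 0.27] g 0.699 q [ 0.5   0.24 -0.39  1.61  0.04  1.07  1.71]
loc [ 0.0366 -0.1019  0.1993] tipL [ 0.0385 -0.1019  0.1915] tilt 14.0 zL [ 0.241 -0.005 -0.97 ] yL [0.085 0.996 0.016]
```

```bash
python3 - <<'E'
from h import *
d=load('wrist')
for u,v in [(330,131),(468,138),(533,124)]:
    print(W2L(onz(d,u,v,.129)).round(4))
print('rim front left, back left',W2L(onz(d,197,69,.14)).round(4),W2L(onz(d,229,238,.14)).round(4))
E
```

```text
[-0.0104 -0.0613  0.129 ]
[0.0029 0.0445 0.129 ]
[-0.005   0.0958  0.129 ]
rim front left, back left [-0.0616 -0.1462  0.14  ] [ 0.0691 -0.1477  0.14  ]
```

Three cans are visible in locker coordinates: A (−0.010, −0.061), B (0.003, 0.045) and C (−0.005, 0.096). I'll take A first.

```bash
python3 - <<'E'
from h import *
R=RT(YAW,np.radians(6))
g=np.array([-.0104,-.0613,.112]); 
def tcp(g): return L2W(g)+.011*R[:,2]
plan([(tcp(g+[0,0,.085]),R,4),(tcp(g),R,4)])
E
```

```text
[0.0134, 0.0088, 0.0] [0.05, 2.05, -1.22]
[0.0132, 0.0091, 0.0005] [0.05, 2.05, -1.22]
[0.0129, 0.0094, 0.001] [0.05, 2.05, -1.22]
[0.0127, 0.0097, 0.0014] [0.05, 2.05, -1.22]
[0.0022, 0.0, 0.0211] [0.0, 0.0, 0.0]
[0.0022, 0.0, 0.0211] [0.0, 0.0, 0.0]
[0.0022, 0.0, 0.0211] [0.0, 0.0, 0.0]
[0.0022, 0.0, 0.0211] [0.0, 0.0, 0.0]
```

Emit:
carry_out --rows '[{"offset": [0.0134,0.009,0],"rot": [0,2,-1.2],"gripper": 0.7},{"offset": [0.0132,0.009,0.0005],"rot": [0,2,-1.2],"gripper": 0.7},{"offset": [0.013,0.0095,0.001],"rot": [0,2,-1.2],"gripper": 0.7},{"offset": [0.0127,0.0095,0.0015],"rot": [0,2,-1.2],"gripper": 0.7},{"offset": [0,0,0],"rot": [0,0,0],"gripper": 0.7}]'

```text
time: 10.25
position: [0.6199, -0.0797, 0.186]
tool_rot: [-0.173, 3.031, 0.013]
ft_force: [-2.6, 0.6, 0.3]
grip_width: 0.697
```

```bash
python3 - <<'E'
from h import *
loc();snap('side','d11.png',(200,120,400,300),4);d=snap('wrist','w11.png')
R=RT(YAW,np.radians(6))
g=np.array([-.0104,-.0613,.112]); 
def tcp(g): return L2W(g)+.011*R[:,2]
plan([(tcp(g),R,4)])
E
```

```text
t 10.25 p [ 0.6199 -0.0797  0.186 ] rv [-0.173  3.031  0.013] F [-2.56  0.59  0.28] M [0.26 0.51 0.28] g 0.697 q [ 0.46  0.22 -0.41  1.64  0.07  1.19  1.72]
loc [-0.0125 -0.0601  0.186 ] tipL [-0.0117 -0.0601  0.1781] tilt 6.1 zL [ 0.106  0.003 -0.994] yL [0.    1.    0.003]
[0.0016, -0.0001, 0.0212] [0.03, 0.04, -0.03]
[0.0016, -0.0001, 0.0213] [0.03, 0.04, -0.03]
[0.0016, -0.0001, 0.0213] [0.03, 0.04, -0.03]
[0.0016, -0.0, 0.0213] [0.03, 0.04, -0.03]
```

```bash
python3 - <<'E'
from h import *
d=load('wrist')
for u,v in [(285,217),(414,225),(475,217)]: print(W2L(onz(d,u,v,.129)).round(4))
E
```

```text
[-0.0077 -0.0586  0.129 ]
[-0.0003  0.0458  0.129 ]
[-0.0071  0.0961  0.129 ]
```

Emit:
carry_out --rows '[{"offset": [0.002,0,0.021],"rot": [0,0,0],"gripper": 0.7},{"offset": [0.001,0,0.021],"rot": [0,0,0],"gripper": 0.7},{"offset": [0.001,0,0.021],"rot": [0,0,0],"gripper": 0.7},{"offset": [0.001,0,0.021],"rot": [0,0,0],"gripper": 0.7},{"offset": [0,0,0],"rot": [0,0,0],"gripper": 0.7}]'

```text
time: 10.98
position: [0.6236, -0.0814, 0.1003]
tool_rot: [-0.167, 3.033, 0.013]
ft_force: [-2.0, 0.1, -1.0]
grip_width: 0.7
```

```bash
python3 - <<'E'
from h import *
loc();d=snap('wrist','w12.png')
E
```

```text
t 10.97 p [ 0.6236 -0.0814  0.1003] rv [-0.167  3.033  0.013] F [-1.99  0.09 -0.99] M [0.08 0.27 0.02] g 0.7 q [ 0.44  0.3  -0.4   1.73  0.11  1.04  1.69]
loc [-0.0091 -0.0622  0.1003] tipL [-0.0082 -0.0622  0.0924] tilt 6.0 zL [ 0.104  0.002 -0.995] yL [0.004 1.    0.003]
```

The can sits between the fingers (cap centre about (289,280)). Closing now.

Emit:
carry_out --rows '[{"offset": [0,0,0],"rot": [0,0,0],"gripper": 0.3},{"offset": [0,0,0],"rot": [0,0,0],"gripper": 0.3},{"offset": [0,0,0],"rot": [0,0,0],"gripper": 0.3},{"offset": [0,0,0],"rot": [0,0,0],"gripper": 0.3},{"offset": [0,0,0],"rot": [0,0,0],"gripper": 0.3}]' --grip_force 20

```text
time: 11.65
position: [0.6254, -0.0811, 0.1031]
tool_rot: [-0.168, 3.028, 0.011]
ft_force: [-3.7, 0.0, 5.1]
grip_width: 0.47
```

Emit:
carry_out --rows '[{"offset": [0,0,-0.02],"rot": [0,0,0],"gripper": 0.3},{"offset": [0,0,-0.03],"rot": [0,0,0],"gripper": 0.3},{"offset": [0,0,-0.03],"rot": [0,0,0],"gripper": 0.3},{"offset": [0,0,-0.03],"rot": [0,0,0],"gripper": 0.3},{"offset": [0,0,-0.03],"rot": [0,0,0],"gripper": 0.3},{"offset": [0,0,-0.015],"rot": [0,0,0],"gripper": 0.3},{"offset": [0,0,0],"rot": [0,0,0],"gripper": 0.3}]'

```text
time: 12.52
position: [0.6082, -0.0832, 0.2577]
tool_rot: [-0.169, 3.028, 0.01]
ft_force: [-4.9, -0.1, -0.4]
grip_width: 0.464
```

```bash
python3 - <<'E'
from h import *
loc();snap('side','d13.png',(200,120,400,300),4);d=snap('wrist','w13.png')
E
```

```text
t 12.53 p [ 0.6082 -0.0832  0.2577] rv [-0.169  3.028  0.01 ] F [-4.87 -0.12 -0.45] M [-0.05  1.1   0.06] g 0.464 q [ 0.47  0.16 -0.41  1.56  0.05  1.32  1.74]
loc [-0.0245 -0.0622  0.2577] tipL [-0.0237 -0.0622  0.2497] tilt 6.2 zL [ 0.108  0.    -0.994] yL [0.003 1.    0.001]
```

Can A is lifted clear of the rim, with the lid leaning on the hand. Now retreating towards the robot.

Emit:
carry_out --rows '[{"offset": [0.01,0,-0.03],"rot": [0,0,0],"gripper": 0.3},{"offset": [0.04,0,-0.01],"rot": [0,0,0],"gripper": 0.3},{"offset": [0.05,0,0],"rot": [0,0,0],"gripper": 0.3},{"offset": [0.03,0,0],"rot": [0,2,0],"gripper": 0.3},{"offset": [0,0,0],"rot": [0,2,0],"gripper": 0.3},{"offset": [0,0,0],"rot": [0,2,0],"gripper": 0.3},{"offset": [0,0,0],"rot": [0,0,0],"gripper": 0.3}]'

```text
time: 13.5
position: [0.4772, -0.0972, 0.2815]
tool_rot: [-0.178, 3.134, 0.005]
ft_force: [0.2, -0.5, -3.0]
grip_width: 0.464
```

```bash
python3 - <<'E'
from h import *
for i in range(3): loc(); cams.get_image('wrist')
snap('side','d14.png');d=snap('wrist','w14.png');snap('scene','s14.png',(150,150,450,300),2.6)
E
```

```text
t 13.50 p [ 0.4772 -0.0972  0.2815] rv [-0.178  3.134  0.005] F [ 0.21 -0.53 -3.02] M [ 0.05 -0.08 -0.02] g 0.464 q [ 0.55 -0.04 -0.39  1.71 -0.02  1.46  1.85]
loc [-0.1563 -0.0612  0.2815] tipL [-0.1563 -0.0612  0.2735] tilt 0.2 zL [ 0.002  0.003 -1.   ] yL [0.001 1.    0.003]
t 13.55 p [ 0.4768 -0.0974  0.2816] rv [-0.177  3.134  0.005] F [-0.18  0.18 -1.7 ] M [0.16 0.02 0.04] g 0.471 q [ 0.55 -0.04 -0.39  1.72 -0.02  1.46  1.85]
loc [-0.1567 -0.0613  0.2816] tipL [-0.1567 -0.0613  0.2736] tilt 0.2 zL [ 0.003  0.003 -1.   ] yL [0.001 1.    0.003]
t 13.60 p [ 0.4764 -0.0976  0.2816] rv [-0.177  3.134  0.005] F [-0.35  0.59 -2.94] M [ 0.12 -0.04 -0.01] g 0.469 q [ 0.55 -0.04 -0.38  1.72 -0.02  1.46  1.85]
loc [-0.1572 -0.0615  0.2816] tipL [-0.1571 -0.0615  0.2736] tilt 0.2 zL [ 0.003  0.003 -1.   ] yL [0.001 1.    0.003]
```

A reads about −2.6 N, so it's full. The lid fell shut. The wrist view shows the caddy's top rim at (76,87), (222,133), (207,180) and (66,131); I'll measure it enlarged.

```bash
python3 - <<'E'
from h import *
d=load('wrist');im=d['img'][:,:,::-1]
cv2.imwrite('pics/c14.png',cv2.resize(im[60:200,40:250],None,fx=3.8,fy=3.8,interpolation=cv2.INTER_CUBIC))
E
cat >> h.py <<'E'
def caddyfit(d,px):
    """px: outer top corners order: (-y,-x),(+y,-x),(+y,+x),(-y,+x)"""
    P=np.array([onz(d,u,v,.052)[:2] for u,v in px]); m=np.array([[-.035,-.098],[-.035,.098],[.035,.098],[.035,-.098]])
    c=P.mean(0); H=m.T@(P-c); yaw=np.arctan2(H[0,1]-H[1,0],H[0,0]+H[1,1])
    Rz=np.array([[np.cos(yaw),-np.sin(yaw)],[np.sin(yaw),np.cos(yaw)]])
    print('c',c.round(4),'yaw',yaw.round(4),'res',(P-c-m@Rz.T).round(4).tolist())
    pk=[c+Rz@np.array([0,k]) for k in(-.064,0,.064)]; print('pockets',np.round(pk,4).tolist()); return pk,yaw
E
python3 - <<'E'
from h import *
d=load('wrist')
pk,yaw=caddyfit(d,[(x/3.8+40,y/3.8+60) for x,y in [(130,90),(680,285),(618,467),(94,284)]])
E
```

```text
c [ 0.4385 -0.2885] yaw -0.2412 res [[0.0014, 0.0004], [0.0011, 0.0002], [-0.0018, -0.0013], [-0.0007, 0.0008]]
pockets [[0.4232, -0.3506], [0.4385, -0.2885], [0.4538, -0.2263]]
```

```bash
python3 - <<'E'
from h import *
R=RT(-.24,0)
plan([([.4232,-.3506,.23],R,6),([.4232,-.3506,.12],R,4)])
E
```

```text
[0.0134, -0.0409, 0.0086] [0.02, 0.03, 3.35]
[0.011, -0.0416, 0.0086] [0.02, 0.03, 3.35]
[0.0085, -0.0422, 0.0086] [0.02, 0.03, 3.35]
[0.006, -0.0426, 0.0086] [0.02, 0.03, 3.35]
[0.0035, -0.0429, 0.0086] [0.02, 0.03, 3.35]
[0.001, -0.043, 0.0087] [0.02, 0.03, 3.35]
[0.0, 0.0, 0.0275] [0.0, 0.0, 0.0]
[0.0, 0.0, 0.0275] [0.0, 0.0, 0.0]
[0.0, 0.0, 0.0275] [0.0, 0.0, 0.0]
[0.0, 0.0, 0.0275] [0.0, 0.0, 0.0]
```

Emit:
carry_out --rows '[{"offset": [0.0134,-0.041,0.0086],"rot": [0,0,3.35],"gripper": 0.3},{"offset": [0.011,-0.0416,0.0086],"rot": [0,0,3.35],"gripper": 0.3},{"offset": [0.0085,-0.0422,0.0086],"rot": [0,0,3.35],"gripper": 0.3},{"offset": [0.006,-0.0426,0.0086],"rot": [0,0,3.35],"gripper": 0.3},{"offset": [0.0035,-0.043,0.0086],"rot": [0,0,3.35],"gripper": 0.3},{"offset": [0.001,-0.043,0.0086],"rot": [0,0,3.35],"gripper": 0.3},{"offset": [0,0,0],"rot": [0,0,0],"gripper": 0.3},{"offset": [0,0,0],"rot": [0,0,0],"gripper": 0.3}]'

```text
time: 14.8
position: [0.4234, -0.3504, 0.2298]
tool_rot: [0.375, 3.116, 0.005]
ft_force: [-0.5, 0.4, -2.4]
grip_width: 0.468
```

```bash
python3 - <<'E'
from h import *
st()
R=RT(-.24,0)
plan([([.4232,-.3506,.12],R,4)])
F=[]
for i in range(6): cams.get_image('wrist'); F.append(ctrl.get_state()['ft_force'][2])
print(np.mean(F),np.std(F))
snap('wrist','w15.png'); snap('side','d15.png',(220,100,360,220),5)
E
```

```text
t 14.80 p [ 0.4234 -0.3504  0.2298] rv [0.375 3.116 0.005] F [-0.49  0.36 -2.42] M [ 0.16 -0.09  0.04] g 0.468 q [ 0.78  0.1  -0.15  1.67  0.01  1.37  1.97]
[0.0001, -0.0002, 0.0275] [0.05, 0.03, 0.01]
[0.0001, -0.0001, 0.0275] [0.05, 0.03, 0.01]
[0.0001, -0.0001, 0.0275] [0.05, 0.03, 0.01]
[0.0, -0.0001, 0.0275] [0.05, 0.03, 0.01]
-2.4925117115682514 0.593929972562125
```

The can keeps the 6° by which I untilted the tool, so I'll put the tilt back for placing.

```bash
python3 - <<'E'
from h import *
R=RT(-.24,np.radians(6))
g=np.array([.4232,-.3506,0])
plan([(g+[0,0,.22]+.011*R[:,2],R,2),(g+[0,0,.117]+.011*R[:,2],R,4)])
# predicted tilt line check
d=load('side')
E
```

```text
[-0.0004, -0.0001, 0.0105] [0.07, -2.93, 0.03]
[0.0001, -0.0001, 0.0105] [0.07, -2.93, 0.03]
[0.0027, 0.0, 0.0256] [0.0, 0.0, 0.0]
[0.0027, 0.0, 0.0256] [0.0, 0.0, 0.0]
[0.0027, 0.0, 0.0256] [0.0, 0.0, 0.0]
[0.0027, 0.0, 0.0256] [0.0, 0.0, 0.0]
```

Emit:
carry_out --rows '[{"offset": [0,0,0.0105],"rot": [0,-2.95,0],"gripper": 0.3},{"offset": [0,0,0.0105],"rot": [0,-2.95,0],"gripper": 0.3},{"offset": [0.0027,0,0.0256],"rot": [0,0,0],"gripper": 0.3},{"offset": [0.0027,0,0.0256],"rot": [0,0,0],"gripper": 0.3},{"offset": [0.0027,0,0.0256],"rot": [0,0,0],"gripper": 0.3},{"offset": [0,0,0],"rot": [0,0,0],"gripper": 0.3}]'

```text
time: 15.95
position: [0.4223, -0.3494, 0.1296]
tool_rot: [0.363, 3.019, -0.011]
ft_force: [-1.1, 0.2, -2.6]
grip_width: 0.467
```

```bash
python3 - <<'E'
from h import *
st()
snap('wrist','w16.png'); snap('side','d16.png',(220,100,360,220),5)
E
```

```text
t 15.95 p [ 0.4223 -0.3494  0.1296] rv [ 0.363  3.019 -0.011] F [-1.11  0.16 -2.62] M [0.19 0.15 0.01] g 0.467 q [ 0.81  0.1  -0.14  1.88 -0.04  1.07  2.02]
```

The can is inside pocket 1 (wrist px 255–310 against a pocket of 245–315). Lowering and releasing.

Emit:
carry_out --rows '[{"offset": [0.0015,0,0.015],"rot": [0,0,0],"gripper": 0.3},{"offset": [0.001,0,0.011],"rot": [0,0,0],"gripper": 0.3},{"offset": [0.0003,0,0.003],"rot": [0,0,0],"gripper": 0.3},{"offset": [0,0,0],"rot": [0,0,0],"gripper": 0.3}]'

```text
time: 16.55
position: [0.4242, -0.3508, 0.1026]
tool_rot: [0.363, 3.015, -0.015]
ft_force: [0.4, 0.3, -2.1]
grip_width: 0.467
```

```bash
python3 - <<'E'
from h import *
st()
E
```

```text
t 16.55 p [ 0.4242 -0.3508  0.1026] rv [ 0.363  3.015 -0.015] F [ 0.42  0.29 -2.13] M [0.12 0.12 0.03] g 0.467 q [ 0.8   0.13 -0.14  1.91 -0.03  1.01  2.02]
```

Still hanging, so I'll lower until contact.

Emit:
carry_out --rows '[{"offset": [0,0,0.003],"rot": [0,0,0],"gripper": 0.3},{"offset": [0,0,0.002],"rot": [0,0,0],"gripper": 0.3},{"offset": [0,0,0],"rot": [0,0,0],"gripper": 0.3}]'

```text
time: 16.92
position: [0.4279, -0.3526, 0.1021]
tool_rot: [0.362, 3.008, -0.021]
ft_force: [-0.5, 2.6, 14.3]
grip_width: 0.471
```

```bash
python3 - <<'E'
from h import *
for i in range(3): st(); cams.get_image('wrist')
E
```

```text
t 16.93 p [ 0.4279 -0.3526  0.1021] rv [ 0.362  3.008 -0.021] F [-0.52  2.58 14.33] M [0.74 0.04 0.03] g 0.471 q [ 0.8   0.13 -0.14  1.91 -0.03  1.    2.02]
t 16.98 p [ 0.4278 -0.3526  0.1021] rv [ 0.362  3.008 -0.021] F [-1.36  1.87 13.98] M [0.72 0.   0.07] g 0.471 q [ 0.8   0.13 -0.14  1.91 -0.03  1.    2.02]
t 17.02 p [ 0.4278 -0.3527  0.1021] rv [ 0.362  3.008 -0.021] F [-0.57  2.58 14.59] M [ 0.65 -0.06  0.08] g 0.47 q [ 0.8   0.13 -0.14  1.91 -0.03  1.    2.02]
```

Emit:
carry_out --rows '[{"offset": [0,0,-0.002],"rot": [0,0,0],"gripper": 0.6},{"offset": [0,0,0],"rot": [0,0,0],"gripper": 0.7},{"offset": [0,0,0],"rot": [0,0,0],"gripper": 0.7},{"offset": [0,0,-0.03],"rot": [0,0,0],"gripper": 0.7},{"offset": [0,0,-0.04],"rot": [0,0,0],"gripper": 0.7},{"offset": [0,0,-0.05],"rot": [0,0,0],"gripper": 0.7},{"offset": [0,0,0],"rot": [0,0,0],"gripper": 0.7}]'

```text
time: 17.95
position: [0.4138, -0.35, 0.2233]
tool_rot: [0.363, 3.008, -0.022]
ft_force: [-0.1, 0.0, -0.9]
grip_width: 0.699
```

```bash
python3 - <<'E'
from h import *
F=[]
for i in range(4): cams.get_image('wrist'); F.append(ctrl.get_state()['ft_force'][2])
print(np.mean(F),np.std(F)); loc()
snap('wrist','w17.png')
tiplan([(-.135,.21),(-.128,.136),(-.09,.131)],YAW-.09,[30,40,40],[5,3,3],-.11)
E
```

```text
-0.21088356853551657 0.2908521310732749
t 18.15 p [ 0.4114 -0.3476  0.2171] rv [ 0.363  3.017 -0.013] F [ 0.25  0.72 -0.07] M [0.15 0.06 0.04] g 0.698 q [ 0.82  0.02 -0.13  1.79 -0.05  1.24  2.03]
loc [-0.2502 -0.3025  0.2171] tipL [-0.2494 -0.3027  0.2092] tilt 5.9 zL [ 0.097 -0.032 -0.995] yL [0.346 0.938 0.004]
[-0.0075, 0.0439, 0.001] [-0.89, -4.79, -2.91]
[-0.0095, 0.0434, 0.0024] [-0.89, -4.79, -2.91]
[-0.0115, 0.0428, 0.0039] [-0.89, -4.79, -2.91]
[-0.0132, 0.0421, 0.0056] [-0.89, -4.79, -2.91]
[-0.0148, 0.0413, 0.0074] [-0.89, -4.79, -2.91]
[0.0108, 0.0002, 0.0226] [0.0, -3.33, 0.0]
[0.0121, 0.0002, 0.0219] [0.0, -3.33, 0.0]
[0.0133, 0.0002, 0.0212] [0.0, -3.33, 0.0]
[-0.0086, 0.0011, 0.0094] [0.0, 0.0, 0.0]
[-0.0086, 0.0011, 0.0094] [0.0, 0.0, 0.0]
[-0.0086, 0.0011, 0.0094] [0.0, 0.0, 0.0]
```

Can A stands in pocket 1 (cap at (285,200)). The empty-gripper baseline is −0.2 N, so A weighs about 230–240 g and is full. Back to the lid.

Emit:
carry_out --rows '[{"offset": [-0.0075,0.044,0.001],"rot": [-0.9,-4.8,-2.9],"gripper": 0.65},{"offset": [-0.0095,0.0435,0.0025],"rot": [-0.9,-4.8,-2.9],"gripper": 0.65},{"offset": [-0.0115,0.043,0.004],"rot": [-0.9,-4.8,-2.9],"gripper": 0.65},{"offset": [-0.013,0.042,0.0055],"rot": [-0.9,-4.8,-2.9],"gripper": 0.65},{"offset": [-0.0148,0.0415,0.0075],"rot": [-0.9,-4.8,-2.9],"gripper": 0.65},{"offset": [0.011,0,0.0226],"rot": [0,-3.3,0],"gripper": 0.65},{"offset": [0.012,0,0.022],"rot": [0,-3.3,0],"gripper": 0.65},{"offset": [0.013,0,0.021],"rot": [0,-3.3,0],"gripper": 0.65}]'

```text
time: 19.2
position: [0.5138, -0.1469, 0.1384]
tool_rot: [-0.03, 2.448, 0.014]
ft_force: [0.8, -0.1, 0.4]
grip_width: 0.656
```

```bash
python3 - <<'E'
from h import *
loc()
tiplan([(-.09,.131),(-.085,.165),(-.055,.20)],YAW-.09,[40]*3,[3,3,3],-.1)
E
```

```text
t 19.20 p [ 0.5138 -0.1469  0.1384] rv [-0.03   2.448  0.014] F [ 0.77 -0.05  0.44] M [0.11 0.71 0.05] g 0.656 q [ 0.47 -0.28 -0.04  2.4  -0.69  0.48  2.56]
loc [-0.1256 -0.1148  0.1384] tipL [-0.1205 -0.1152  0.1323] tilt 39.7 zL [ 0.637 -0.055 -0.769] yL [0.088 0.996 0.002]
[-0.0071, 0.006, 0.0065] [0.05, -0.09, -0.0]
[-0.0071, 0.006, 0.0065] [0.05, -0.09, -0.0]
[-0.0071, 0.006, 0.0065] [0.05, -0.09, -0.0]
[-0.0086, 0.0001, -0.0076] [0.0, 0.0, 0.0]
[-0.0086, 0.0001, -0.0076] [0.0, 0.0, 0.0]
[-0.0086, 0.0001, -0.0076] [0.0, 0.0, 0.0]
[-0.0151, 0.0009, -0.0025] [0.0, 0.0, 0.0]
[-0.0151, 0.0009, -0.0025] [0.0, 0.0, 0.0]
[-0.0151, 0.0009, -0.0025] [0.0, 0.0, 0.0]
```

Emit:
carry_out --rows '[{"offset": [-0.007,0.005,0.0065],"rot": [0,0,0],"gripper": 0.65},{"offset": [-0.007,0.005,0.0065],"rot": [0,0,0],"gripper": 0.65},{"offset": [-0.007,0.005,0.0065],"rot": [0,0,0],"gripper": 0.65},{"offset": [-0.0085,0,-0.0075],"rot": [0,0,0],"gripper": 0.65},{"offset": [-0.0085,0,-0.0075],"rot": [0,0,0],"gripper": 0.65},{"offset": [-0.0085,0,-0.0075],"rot": [0,0,0],"gripper": 0.65},{"offset": [-0.015,0.001,-0.0025],"rot": [0,0,0],"gripper": 0.65},{"offset": [-0.015,0.001,-0.0025],"rot": [0,0,0],"gripper": 0.65},{"offset": [-0.015,0.001,-0.0025],"rot": [0,0,0],"gripper": 0.65}]'

```text
time: 20.32
position: [0.5777, -0.1288, 0.2086]
tool_rot: [-0.029, 2.447, 0.012]
ft_force: [-6.3, -1.1, 1.3]
grip_width: 0.649
```

```bash
python3 - <<'E'
from h import *
loc(); snap('side','d18.png',(200,120,400,300),3)
tiplan([(-.022,.222),(.006,.235),(.035,.242),(.060,.241)],YAW-.09,[40]*4,[3,3,3,2])
E
```

```text
t 20.32 p [ 0.5777 -0.1288  0.2086] rv [-0.029  2.447  0.012] F [-6.28 -1.13  1.26] M [0.05 1.62 0.19] g 0.649 q [ 0.52 -0.24 -0.19  2.21 -0.52  0.56  2.28]
loc [-0.06   -0.104   0.2086] tipL [-0.055  -0.1044  0.2024] tilt 39.8 zL [ 0.637 -0.056 -0.769] yL [0.089 0.996 0.001]
[-0.0114, 0.0011, 0.0022] [0.01, -0.0, 0.01]
[-0.0114, 0.0011, 0.0022] [0.01, -0.0, 0.01]
[-0.0114, 0.0011, 0.0022] [0.01, -0.0, 0.01]
[-0.0099, 0.0008, 0.0027] [0.0, 0.0, 0.0]
[-0.0099, 0.0008, 0.0027] [0.0, 0.0, 0.0]
[-0.0099, 0.0008, 0.0027] [0.0, 0.0, 0.0]
[-0.0089, 0.0009, 0.0044] [0.0, 0.0, 0.0]
[-0.0089, 0.0009, 0.0044] [0.0, 0.0, 0.0]
[-0.0089, 0.0009, 0.0044] [0.0, 0.0, 0.0]
[-0.0092, 0.0011, 0.0084] [0.0, 0.0, 0.0]
[-0.0092, 0.0011, 0.0084] [0.0, 0.0, 0.0]
```

The lid is about 33° open, same as last time, so I'll repeat the arc.

Emit:
carry_out --rows '[{"offset": [-0.0125,0.001,0.0015],"rot": [0,0,0],"gripper": 0.65},{"offset": [-0.0125,0.001,0.0015],"rot": [0,0,0],"gripper": 0.65},{"offset": [-0.0115,0.001,0.002],"rot": [0,0,0],"gripper": 0.65},{"offset": [-0.01,0.001,0.0027],"rot": [0,0,0],"gripper": 0.65},{"offset": [-0.01,0.001,0.0027],"rot": [0,0,0],"gripper": 0.65},{"offset": [-0.01,0.001,0.003],"rot": [0,0,0],"gripper": 0.65},{"offset": [-0.009,0.001,0.0044],"rot": [0,0,0],"gripper": 0.65},{"offset": [-0.009,0.001,0.0044],"rot": [0,0,0],"gripper": 0.65},{"offset": [-0.009,0.001,0.0044],"rot": [0,0,0],"gripper": 0.65},{"offset": [-0.0092,0.001,0.008],"rot": [0,0,0],"gripper": 0.65}]'

```text
time: 21.62
position: [0.6796, -0.1152, 0.2469]
tool_rot: [-0.03, 2.447, 0.014]
ft_force: [-1.7, -0.6, 1.5]
grip_width: 0.652
```

```bash
python3 - <<'E'
from h import *
loc(); 
tiplan([(.06,.24),(.06,.205),(.035,.20)],YAW-.09,[40,40,20],[1,3,3])
print()
R=RT(YAW-.66,np.radians(20)); g=np.array([.0013,.0452,.117])
t2=(L2W(g+[0,0,.075])+.011*R[:,2],R,8)
R0=RT(YAW-.09,np.radians(20))
plan([t2],start=(L2W([.035,-.1,.2])-.008*R0[:,2],R0))
E
```

```text
t 21.62 p [ 0.6796 -0.1152  0.2469] rv [-0.03   2.447  0.014] F [-1.66 -0.56  1.48] M [0.09 1.01 0.11] g 0.652 q [ 0.53 -0.06 -0.3   1.98 -0.33  0.56  2.04]
loc [ 0.0428 -0.1021  0.2469] tipL [ 0.0479 -0.1026  0.2407] tilt 39.8 zL [ 0.638 -0.055 -0.768] yL [0.088 0.996 0.002]
[-0.0087, 0.0015, 0.0082] [0.15, -0.19, -0.01]
[0.0075, 0.0, 0.0089] [0.0, 0.0, 0.0]
[0.0075, 0.0, 0.0089] [0.0, 0.0, 0.0]
[0.0075, 0.0, 0.0089] [0.0, 0.0, 0.0]
[0.0065, -0.0007, -0.0039] [-0.0, 6.67, 0.0]
[0.0069, -0.0007, -0.0031] [-0.0, 6.67, 0.0]
[0.0072, -0.0007, -0.0023] [-0.0, 6.67, 0.0]

[0.0059, 0.0174, 0.0013] [1.4, 0.0, 3.84]
[0.007, 0.017, 0.0009] [1.4, 0.0, 3.84]
[0.0082, 0.0165, 0.0005] [1.4, 0.0, 3.84]
[0.0093, 0.016, 0.0001] [1.4, 0.0, 3.84]
[0.0103, 0.0153, -0.0003] [1.4, 0.0, 3.84]
[0.0113, 0.0146, -0.0007] [1.4, 0.0, 3.84]
[0.0123, 0.0138, -0.001] [1.4, 0.0, 3.84]
[0.0131, 0.0129, -0.0013] [1.4, 0.0, 3.84]
```

Emit:
carry_out --rows '[{"offset": [-0.0087,0.0015,0.008],"rot": [0,0,0],"gripper": 0.63},{"offset": [0.0075,0,0.009],"rot": [0,0,0],"gripper": 0.63},{"offset": [0.0075,0,0.009],"rot": [0,0,0],"gripper": 0.63},{"offset": [0.0075,0,0.009],"rot": [0,0,0],"gripper": 0.63},{"offset": [0.0065,0,-0.004],"rot": [0,6.7,0],"gripper": 0.63},{"offset": [0.007,0,-0.003],"rot": [0,6.7,0],"gripper": 0.63},{"offset": [0.007,0,-0.002],"rot": [0,6.7,0],"gripper": 0.63}]'

```text
time: 22.5
position: [0.6676, -0.1141, 0.2066]
tool_rot: [-0.035, 2.802, 0.009]
ft_force: [-1.9, 1.3, 1.9]
grip_width: 0.633
```

```bash
python3 - <<'E'
from h import *
loc(); snap('side','d19.png',(200,120,400,300),3)
R=RT(YAW-.66,np.radians(20)); g=np.array([.0013,.0452,.117])
plan([(L2W(g+[0,0,.075])+.011*R[:,2],R,8)])
E
```

```text
t 22.50 p [ 0.6676 -0.1141  0.2066] rv [-0.035  2.802  0.009] F [-1.87  1.27  1.91] M [0.38 0.48 0.23] g 0.633 q [ 0.47  0.15 -0.33  1.72 -0.02  0.95  1.75]
loc [ 0.031  -0.0997  0.2066] tipL [ 0.0336 -0.0999  0.1991] tilt 19.5 zL [ 0.332 -0.028 -0.943] yL [0.089 0.996 0.002]
[0.006, 0.0174, 0.0014] [1.4, -0.07, 3.85]
[0.0071, 0.017, 0.001] [1.4, -0.07, 3.85]
[0.0082, 0.0165, 0.0005] [1.4, -0.07, 3.85]
[0.0093, 0.0159, 0.0001] [1.4, -0.07, 3.85]
[0.0104, 0.0152, -0.0003] [1.4, -0.07, 3.85]
[0.0114, 0.0145, -0.0006] [1.4, -0.07, 3.85]
[0.0123, 0.0137, -0.001] [1.4, -0.07, 3.85]
[0.0132, 0.0128, -0.0013] [1.4, -0.07, 3.85]
```

The lid is up at about 80° on the hand. Turning towards the diagonal grasp over B.

Emit:
carry_out --rows '[{"offset": [0.006,0.0174,0.0014],"rot": [1.4,0,3.85],"gripper": 0.63},{"offset": [0.007,0.017,0.001],"rot": [1.4,0,3.85],"gripper": 0.63},{"offset": [0.008,0.0165,0.0005],"rot": [1.4,0,3.85],"gripper": 0.63},{"offset": [0.0093,0.016,0],"rot": [1.4,0,3.85],"gripper": 0.63},{"offset": [0.0104,0.0152,0],"rot": [1.4,0,3.85],"gripper": 0.63},{"offset": [0.0114,0.0145,-0.0006],"rot": [1.4,0,3.85],"gripper": 0.63},{"offset": [0.0123,0.0137,-0.001],"rot": [1.4,0,3.85],"gripper": 0.63},{"offset": [0.013,0.0128,-0.0013],"rot": [1.4,0,3.85],"gripper": 0.63},{"offset": [0,0,0],"rot": [0,0,0],"gripper": 0.63}]'

```text
time: 23.68
position: [0.6227, 0.0269, 0.1792]
tool_rot: [0.75, 2.709, -0.13]
ft_force: [-2.9, -0.5, -0.3]
grip_width: 0.632
```

```bash
python3 - <<'E'
from h import *
loc(); snap('side','d20.png',(200,120,400,300),3); snap('wrist','w20.png')
E
```

```text
t 23.68 p [0.6227 0.0269 0.1792] rv [ 0.75   2.709 -0.13 ] F [-2.95 -0.55 -0.27] M [0.29 0.64 0.16] g 0.632 q [ 0.17  0.11 -0.43  1.82  0.34  1.    0.63]
loc [0.0024 0.0455 0.1792] tipL [0.0045 0.0439 0.1717] tilt 19.5 zL [ 0.264 -0.204 -0.943] yL [ 0.609  0.793 -0.001]
```

Lid at about 87°. B's cap is at (299,192) and C's at (351,141).

```bash
python3 - <<'E'
from h import *
d=load('wrist')
for u,v in [(299,191),(351.5,141)]: print(W2L(onz(d,u,v,.129)).round(4))
o=[W2L(onz(d,u,v,.129)) for u,v in [(299,191)]][0]
R=RT(YAW-.66,np.radians(19.5)); g=np.array([.001,.046,.117]); g[:2]=(g[:2]+o[:2])/2;print(g)
plan([(L2W(g+[0,0,.03])+.011*R[:,2],R,3),(L2W(g)+.011*R[:,2],R,3)])
E
```

```text
[0.0023 0.059  0.129 ]
[-0.0083  0.1093  0.129 ]
[0.001636   0.05248862 0.117     ]
[0.0059, 0.0024, 0.0133] [-0.02, 0.03, 0.04]
[0.0059, 0.0024, 0.0133] [-0.02, 0.03, 0.04]
[0.0059, 0.0024, 0.0133] [-0.02, 0.03, 0.04]
[0.0033, 0.0, 0.0094] [0.0, 0.0, 0.0]
[0.0033, 0.0, 0.0094] [0.0, 0.0, 0.0]
[0.0033, 0.0, 0.0094] [0.0, 0.0, 0.0]
```

```bash
python3 - <<'E'
from h import *
d=load('wrist'); R=np.array(d['R'])
print('cam',W2L(-R.T@np.array(d['t'])).round(3), 'axis',(RL().T@R[2]).round(3))
for p in [(-.068,.148,.14),(.068,.148,.14),(-.068,-.148,.14),(.001,.046,.129),(-.007,.096,.129)]: print(p,proj(d,L2W(p)).round(1))
s=ctrl.get_state(); Rt=Ro.from_rotvec(s['tool_rot']).as_matrix()
print('cam in tool',(Rt.T@(-R.T@np.array(d['t'])-s['position'])).round(4))
im=d['img'][:,:,::-1].copy()
for p in [(-.068,.148,.14),(.068,.148,.14),(-.063,.143,.14),(.063,.143,.14),(.001,.046,.129),(-.007,.096,.129)]:
    u=proj(d,L2W(p)).round().astype(int); cv2.circle(im,tuple(u.tolist()),3,(0,0,255),-1)
cv2.imwrite('pics/w20b.png',im)
E
```

```text
cam [-0.101  0.124  0.319] axis [ 0.461 -0.357 -0.812]
(-0.068, 0.148, 0.14) [360.6  20.3]
(0.068, 0.148, 0.14) [455.2 197.2]
(-0.068, -0.148, 0.14) [ 58.7 266.8]
(0.001, 0.046, 0.129) [283.8 198.9]
(-0.007, 0.096, 0.129) [335.5 153.6]
cam in tool [ 0.0774  0.0007 -0.1748]
```

```bash
python3 - <<'E'
from h import *
d=load('wrist'); R=np.array(d['R'])
s=ctrl.get_state(); Rt=Ro.from_rotvec(s['tool_rot']).as_matrix()
Rct=R@Rt; c=np.array([.0774,.0007,-.1748])
np.save('Rct.npy',Rct)
def cam(p,rv):
    T=Ro.from_rotvec(rv).as_matrix(); RR=Rct@T.T; C=np.array(p)+T@c
    e=dict(d); e['R']=RR; e['t']=-RR@C; return e
def show(n,e,l):
    for u,v,z in l: print(n,(u,v),W2L(onz(e,u,v,z)).round(4))
show('w10',cam([.6735,-.1156,.1993],[-.039,2.898,.028]),[(197,69,.14),(229,238,.14),(330,131,.129),(468,138,.129),(533,124,.129)])
show('w11',cam([.6199,-.0797,.186],[-.173,3.031,.013]),[(160,151,.14),(553,148,.14),(285,217,.129),(414,225,.129),(475,217,.129)])
show('w13',cam([.6082,-.0832,.2577],[-.169,3.028,.010]),[(190,150,.14),(497,148,.14),(389,210,.129),(438,201,.129)])
show('w20',d,[(357,32,.14),(448,200,.14),(299,191,.129),(351.5,141,.129)])
E
```

```text
w10 (197, 69) [-0.0648 -0.1458  0.14  ]
w10 (229, 238) [ 0.0659 -0.1472  0.14  ]
w10 (330, 131) [-0.0138 -0.0609  0.129 ]
w10 (468, 138) [-0.0006  0.0446  0.129 ]
w10 (533, 124) [-0.0085  0.0958  0.129 ]
w11 (160, 151) [-0.0644 -0.1445  0.14  ]
w11 (553, 148) [-0.0692  0.1386  0.14  ]
w11 (285, 217) [-0.0095 -0.0571  0.129 ]
w11 (414, 225) [-0.0024  0.0472  0.129 ]
w11 (475, 217) [-0.0094  0.0974  0.129 ]
w13 (190, 150) [-0.0622 -0.147   0.14  ]
w13 (497, 148) [-0.0657  0.1431  0.14  ]
w13 (389, 210) [0.0028 0.0495 0.129 ]
w13 (438, 201) [-0.0072  0.1002  0.129 ]
w20 (357, 32) [-0.0644  0.1437  0.14  ]
w20 (448, 200) [0.0671 0.1429 0.14  ]
w20 (299, 191) [0.0023 0.059  0.129 ]
w20 (351.5, 141) [-0.0083  0.1093  0.129 ]
```

```bash
python3 - <<'E'
from h import *
d=load('wrist'); im=d['img'][:,:,::-1].copy()
x0,y0=230,0;S=3
big=cv2.resize(im[y0:y0+240,x0:x0+240],None,fx=S,fy=S,interpolation=cv2.INTER_CUBIC)
def P(p): u=proj(d,L2W(p)); return tuple(((u-[x0,y0])*S).round().astype(int).tolist())
def circ(x,y,z,r,col):
    pts=np.array([P((x+r*np.cos(a),y+r*np.sin(a),z)) for a in np.linspace(0,2*np.pi,40)]); cv2.polylines(big,[pts],True,col,1)
for x,y in [(.0023,.059),(-.0083,.1093)]:
    circ(x,y,.129,.0205,(0,0,255)); circ(x,y,.008,.0215,(255,0,0)); circ(x,y,.094,.0215,(0,255,255))
for r,z in (((.068,.148),.14),((.063,.143),.14),((.063,.143),.008)):
    q=[P((sx*r[0],sy*r[1],z)) for sx,sy in ((-1,-.3),(-1,1),(1,1),(1,-.3))]; cv2.polylines(big,[np.array(q)],False,(255,0,255),1)
cv2.imwrite('pics/w20c.png',big[:600])
E
python3 - <<'E'
from h import *
d=load('wrist')
im=d['img'][:,:,::-1]
cv2.imwrite('pics/w20d.png',cv2.resize(im[90:240,260:400],None,fx=4,fy=4,interpolation=cv2.INTER_CUBIC))
for u,v in [(300.7,199),(355,150)]: print(W2L(onz(d,u,v,.129)).round(4))
E
```

```text
[0.0087 0.0559 0.129 ]
[-0.0013  0.1079  0.129 ]
```

```bash
python3 - <<'E'
import cv2,numpy as np
a=cv2.imread('pics/w13.png')[150:250,330:480]; b=cv2.imread('pics/w11.png')[150:260,350:520]
A=cv2.resize(a,None,fx=5,fy=5,interpolation=cv2.INTER_CUBIC);B=cv2.resize(b,None,fx=4.4,fy=4.4,interpolation=cv2.INTER_CUBIC)
cv2.imwrite('pics/x13.png',A);cv2.imwrite('pics/x11.png',B)
E
python3 - <<'E'
from h import *
d=load('wrist'); Rct=np.load('Rct.npy'); c=np.array([.0774,.0007,-.1748])
def cam(p,rv):
    T=Ro.from_rotvec(rv).as_matrix(); RR=Rct@T.T; C=np.array(p)+T@c
    e=dict(d); e['R']=RR; e['t']=-RR@C; return e
e1=cam([.6199,-.0797,.186],[-.173,3.031,.013]);e3=cam([.6082,-.0832,.2577],[-.169,3.028,.010])
for e,l in ((e1,[(422.3,233),(484.8,224.3)]),(e3,[(394,215.4),(444.2,207)]),(d,[(300,198.7),(355,150)])):
    print([W2L(onz(e,u,v,.129)).round(4).tolist() for u,v in l])
print(tri((e1,422.3,233),(e3,394,215.4),(d,300,198.7)))
R=RT(YAW-.66,np.radians(19.5)); g=np.array([.0065,.0545,.117])
plan([(L2W(g+[0,0,.03])+.011*R[:,2],R,3),(L2W(g)+.011*R[:,2],R,3)])
loc()
E
```

```text
[[0.0048, 0.0554, 0.129], [-0.0028, 0.1077, 0.129]]
[[0.009, 0.0556, 0.129], [-0.0005, 0.1083, 0.129]]
[[0.0082, 0.0556, 0.129], [-0.0013, 0.1079, 0.129]]
[0.62654106 0.03759261 0.12882448]
[0.005, 0.0039, 0.0135] [-0.02, 0.03, 0.04]
[0.005, 0.0039, 0.0135] [-0.02, 0.03, 0.04]
[0.005, 0.0039, 0.0136] [-0.02, 0.03, 0.04]
[0.0033, 0.0, 0.0094] [0.0, 0.0, 0.0]
[0.0033, 0.0, 0.0094] [0.0, 0.0, 0.0]
[0.0033, 0.0, 0.0094] [0.0, 0.0, 0.0]
t 23.77 p [0.6234 0.024  0.18  ] rv [ 0.755  2.707 -0.132] F [-2.64  0.68 -0.44] M [0.34 0.64 0.14] g 0.63 q [ 0.17  0.1  -0.42  1.82  0.34  1.    0.63]
loc [0.0027 0.0426 0.18  ] tipL [0.0048 0.0409 0.1725] tilt 19.6 zL [ 0.264 -0.206 -0.942] yL [ 0.612  0.791 -0.002]
```

Using the top faces only, three views agree: B (0.008, 0.0556), C (−0.001, 0.108).

```bash
python3 - <<'E'
from h import *
R=RT(YAW-.66,np.radians(19.5)); g=np.array([.0078,.0556,.118])
plan([(L2W(g+[0,0,.03])+.011*R[:,2],R,3),(L2W(g)+.011*R[:,2],R,3)])
E
```

```text
[0.0048, 0.0045, 0.0133] [-0.02, 0.03, 0.04]
[0.0048, 0.0045, 0.0133] [-0.02, 0.03, 0.04]
[0.0048, 0.0045, 0.0133] [-0.02, 0.03, 0.04]
[0.0033, 0.0, 0.0094] [0.0, 0.0, 0.0]
[0.0033, 0.0, 0.0094] [0.0, 0.0, 0.0]
[0.0033, 0.0, 0.0094] [0.0, 0.0, 0.0]
```

Emit:
carry_out --rows '[{"offset": [0.0048,0.0045,0.0133],"rot": [0,0,0],"gripper": 0.63},{"offset": [0.0048,0.0045,0.0133],"rot": [0,0,0],"gripper": 0.63},{"offset": [0.0048,0.0045,0.0133],"rot": [0,0,0],"gripper": 0.63},{"offset": [0,0,0],"rot": [0,0,0],"gripper": 0.63}]'

```text
time: 24.28
position: [0.6291, 0.0357, 0.1357]
tool_rot: [0.757, 2.709, -0.135]
ft_force: [-3.1, -0.8, -1.7]
grip_width: 0.632
```

```bash
python3 - <<'E'
from h import *
loc(); snap('side','d21.png',(200,120,400,300),3); snap('wrist','w21.png')
R=RT(YAW-.66,np.radians(19.5)); g=np.array([.0078,.0556,.118])
plan([(L2W(g)+.011*R[:,2],R,3)])
E
```

```text
t 24.27 p [0.6291 0.0357 0.1357] rv [ 0.757  2.709 -0.135] F [-3.06 -0.78 -1.67] M [0.1  0.95 0.09] g 0.632 q [ 0.15  0.17 -0.43  1.85  0.39  0.94  0.56]
loc [0.0098 0.0536 0.1357] tipL [0.0119 0.0519 0.1281] tilt 19.4 zL [ 0.26  -0.207 -0.943] yL [ 0.613  0.79  -0.004]
[0.0033, 0.0, 0.0094] [-0.05, 0.01, 0.02]
[0.0033, 0.0, 0.0094] [-0.05, 0.01, 0.02]
[0.0033, -0.0, 0.0094] [-0.05, 0.01, 0.02]
```

B is centred between the fingers (column 284). Descending and gripping.

Emit:
carry_out --rows '[{"offset": [0.0033,0,0.0094],"rot": [0,0,0],"gripper": 0.63},{"offset": [0.0033,0,0.0094],"rot": [0,0,0],"gripper": 0.63},{"offset": [0.0033,0,0.0094],"rot": [0,0,0],"gripper": 0.63},{"offset": [0,0,0],"rot": [0,0,0],"gripper": 0.63},{"offset": [0,0,0],"rot": [0,0,0],"gripper": 0.3},{"offset": [0,0,0],"rot": [0,0,0],"gripper": 0.3},{"offset": [0,0,0],"rot": [0,0,0],"gripper": 0.3},{"offset": [0,0,0],"rot": [0,0,0],"gripper": 0.3}]'

```text
time: 25.38
position: [0.6304, 0.0355, 0.1082]
tool_rot: [0.758, 2.706, -0.133]
ft_force: [-3.4, -1.0, -4.1]
grip_width: 0.464
```

```bash
python3 - <<'E'
from h import *
loc(); snap('wrist','w22.png'); snap('side','d22.png',(200,120,400,300),3)
E
```

```text
t 25.38 p [0.6304 0.0355 0.1082] rv [ 0.758  2.706 -0.133] F [-3.42 -0.96 -4.12] M [0.21 1.33 0.01] g 0.464 q [ 0.14  0.19 -0.42  1.88  0.43  0.89  0.52]
loc [0.0111 0.0531 0.1082] tipL [0.0132 0.0515 0.1007] tilt 19.6 zL [ 0.264 -0.207 -0.942] yL [ 0.614  0.79  -0.002]
```

Emit:
carry_out --rows '[{"offset": [-0.005,0,-0.014],"rot": [0,0,0],"gripper": 0.3},{"offset": [-0.01,0,-0.0283],"rot": [0,0,0],"gripper": 0.3},{"offset": [-0.01,0,-0.0283],"rot": [0,0,0],"gripper": 0.3},{"offset": [-0.01,0,-0.0283],"rot": [0,0,0],"gripper": 0.3},{"offset": [-0.01,0,-0.0283],"rot": [0,0,0],"gripper": 0.3},{"offset": [-0.01,0,-0.0283],"rot": [0,0,0],"gripper": 0.3},{"offset": [0,0,0],"rot": [0,0,0],"gripper": 0.3}]'

```text
time: 26.35
position: [0.6331, 0.0368, 0.2789]
tool_rot: [0.757, 2.696, -0.127]
ft_force: [-2.1, 0.4, -2.5]
grip_width: 0.464
```

```bash
python3 - <<'E'
from h import *
loc(); snap('side','d23.png',(200,120,400,300),3); 
R=RT(YAW-.66,np.radians(19.5))
s=ctrl.get_state(); l=W2L(s['position'])
plan([(L2W([-.06,l[1],.285]),R,2),(L2W([-.16,l[1],.29]),R,3)])
E
```

```text
t 26.35 p [0.6331 0.0368 0.2789] rv [ 0.757  2.696 -0.127] F [-2.09  0.39 -2.48] M [ 0.28  0.87 -0.09] g 0.464 q [ 0.17  0.07 -0.43  1.66  0.3   1.18  0.68]
loc [0.0139 0.0541 0.2789] tipL [0.0161 0.0525 0.2714] tilt 20.1 zL [ 0.274 -0.207 -0.939] yL [0.613 0.79  0.005]
[0.0255, -0.0223, -0.0138] [0.06, 0.19, -0.03]
[0.0256, -0.0223, -0.0137] [0.06, 0.19, -0.03]
[0.0243, -0.0204, -0.0104] [0.0, 0.0, 0.0]
[0.0243, -0.0204, -0.0104] [0.0, 0.0, 0.0]
[0.0243, -0.0204, -0.0104] [0.0, 0.0, 0.0]
```

Emit:
carry_out --rows '[{"offset": [0.0255,-0.022,-0.014],"rot": [0,0,0],"gripper": 0.3},{"offset": [0.0255,-0.022,-0.014],"rot": [0,0,0],"gripper": 0.3},{"offset": [0.0245,-0.0204,-0.0104],"rot": [0,0,0],"gripper": 0.3},{"offset": [0.0245,-0.0204,-0.0104],"rot": [0,0,0],"gripper": 0.3},{"offset": [0.0245,-0.0204,-0.0104],"rot": [0,0,0],"gripper": 0.3},{"offset": [0,0,0],"rot": [0,0,0],"gripper": 0.3},{"offset": [0,0,0],"rot": [0,0,0],"gripper": 0.3},{"offset": [0,0,0],"rot": [0,0,0],"gripper": 0.3}]'

```text
time: 27.4
position: [0.475, 0.0196, 0.2871]
tool_rot: [0.761, 2.707, -0.14]
ft_force: [0.3, -0.7, -3.2]
grip_width: 0.462
```

```bash
python3 - <<'E'
from h import *
loc(); F=[]
for i in range(8): cams.get_image('wrist'); F.append(ctrl.get_state()['ft_force'][2])
print(np.mean(F),np.std(F)); loc()
snap('side','d24.png'); snap('wrist','w24.png');snap('scene','s24.png')
E
```

```text
t 27.40 p [0.475  0.0196 0.2871] rv [ 0.761  2.707 -0.14 ] F [ 0.29 -0.74 -3.22] M [ 0.42  0.46 -0.02] g 0.462 q [-0.02 -0.29 -0.22  1.95  0.19  1.24  0.73]
loc [-0.1451  0.0551  0.2871] tipL [-0.1431  0.0534  0.2796] tilt 19.5 zL [ 0.26  -0.211 -0.942] yL [ 0.616  0.788 -0.007]
-2.9054236683348353 0.26243356370809695
t 27.80 p [0.4746 0.0197 0.2875] rv [ 0.76   2.707 -0.14 ] F [ 0.54  0.17 -3.16] M [ 0.4   0.51 -0.02] g 0.461 q [-0.03 -0.29 -0.22  1.95  0.19  1.24  0.73]
loc [-0.1456  0.0552  0.2875] tipL [-0.1435  0.0535  0.2799] tilt 19.5 zL [ 0.26  -0.21  -0.942] yL [ 0.615  0.788 -0.006]
```

B reads −2.9 N, so it's full as well. Next is pocket 3; I'll go above it first.

```bash
python3 - <<'E'
from h import *
R=RT(-.5,np.radians(19.5)); g=np.array([.4538,-.2263,0])
plan([(g+[0,0,.235]+.011*R[:,2],R,6),(g+[0,0,.20]+.011*R[:,2],R,2)])
E
```

```text
[-0.0144, -0.0367, 0.0165] [-0.21, 0.01, -0.42]
[-0.0141, -0.0369, 0.0163] [-0.21, 0.01, -0.42]
[-0.0138, -0.0371, 0.0162] [-0.21, 0.01, -0.42]
[-0.0136, -0.0372, 0.0161] [-0.21, 0.01, -0.42]
[-0.0133, -0.0374, 0.0159] [-0.21, 0.01, -0.42]
[-0.013, -0.0375, 0.0158] [-0.21, 0.01, -0.42]
[0.0058, 0.0, 0.0165] [0.0, 0.0, 0.0]
[0.0058, 0.0, 0.0165] [0.0, 0.0, 0.0]
```

Emit:
carry_out --rows '[{"offset": [-0.0144,-0.0367,0.0165],"rot": [-0.2,0,-0.4],"gripper": 0.3},{"offset": [-0.0141,-0.0369,0.0163],"rot": [-0.2,0,-0.4],"gripper": 0.3},{"offset": [-0.0138,-0.0371,0.0162],"rot": [-0.2,0,-0.4],"gripper": 0.3},{"offset": [-0.0136,-0.0372,0.0161],"rot": [-0.2,0,-0.4],"gripper": 0.3},{"offset": [-0.0133,-0.0374,0.0159],"rot": [-0.2,0,-0.4],"gripper": 0.3},{"offset": [-0.013,-0.0375,0.0158],"rot": [-0.2,0,-0.4],"gripper": 0.3},{"offset": [0,0,0],"rot": [0,0,0],"gripper": 0.3},{"offset": [0,0,0],"rot": [0,0,0],"gripper": 0.3}]'

```text
time: 28.95
position: [0.4636, -0.2271, 0.2238]
tool_rot: [0.699, 2.727, -0.124]
ft_force: [0.6, 0.4, -2.8]
grip_width: 0.46
```

```bash
python3 - <<'E'
from h import *
st(); snap('side','d25.png',(220,100,360,220),5); snap('wrist','w25.png')
R=RT(-.5,np.radians(19.5)); g=np.array([.4538,-.2263,0])
plan([(g+[0,0,.118]+.011*R[:,2],R,4)])
E
```

```text
t 28.95 p [ 0.4636 -0.2271  0.2238] rv [ 0.699  2.727 -0.124] F [ 0.62  0.4  -2.79] M [0.41 0.4  0.01] g 0.46 q [ 0.28 -0.24  0.07  2.04  0.08  1.01  1.39]
[0.0108, -0.0011, 0.0271] [-0.06, -0.06, 0.01]
[0.0109, -0.0011, 0.0271] [-0.06, -0.06, 0.01]
[0.0109, -0.0011, 0.027] [-0.06, -0.06, 0.01]
[0.0109, -0.0012, 0.027] [-0.06, -0.06, 0.01]
```

```bash
python3 - <<'E'
from h import *
d=load('wrist'); im=d['img'][:,:,::-1].copy()
yaw=-.2412;c=np.array([.4385,-.2885]);Rz=np.array([[np.cos(yaw),-np.sin(yaw)],[np.sin(yaw),np.cos(yaw)]])
q=[proj(d,np.r_[c+Rz@np.array(m),.052]).round().astype(int) for m in [[-.035,-.098],[-.035,.098],[.035,.098],[.035,-.098]]]
cv2.polylines(im,[np.array(q)],True,(0,0,255),1)
cv2.imwrite('pics/w25b.png',cv2.resize(im[60:230,100:340],None,fx=3.2,fy=3.2))
E
```

```text
(no output)
```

The caddy hasn't moved. Lowering B into pocket 3.

Emit:
carry_out --rows '[{"offset": [0.0108,-0.001,0.027],"rot": [0,0,0],"gripper": 0.3},{"offset": [0.0108,-0.001,0.027],"rot": [0,0,0],"gripper": 0.3},{"offset": [0.0108,-0.001,0.027],"rot": [0,0,0],"gripper": 0.3},{"offset": [0.0108,-0.001,0.027],"rot": [0,0,0],"gripper": 0.3},{"offset": [0,0,0],"rot": [0,0,0],"gripper": 0.3}]'

```text
time: 29.68
position: [0.4555, -0.2275, 0.1059]
tool_rot: [0.698, 2.731, -0.124]
ft_force: [0.2, 0.5, -2.3]
grip_width: 0.466
```

```bash
python3 - <<'E'
from h import *
st();st(); snap('side','d26.png',(220,100,360,220),5); snap('wrist','w26.png')
E
```

```text
t 29.68 p [ 0.4555 -0.2275  0.1059] rv [ 0.698  2.731 -0.124] F [ 0.15  0.51 -2.25] M [0.45 0.6  0.02] g 0.466 q [ 0.29 -0.15  0.08  2.22  0.09  0.75  1.39]
t 29.68 p [ 0.4555 -0.2275  0.1059] rv [ 0.698  2.731 -0.124] F [ 0.15  0.51 -2.25] M [0.45 0.6  0.02] g 0.466 q [ 0.29 -0.15  0.08  2.22  0.09  0.75  1.39]
```

Emit:
carry_out --rows '[{"offset": [0.0006,0,0.0018],"rot": [0,0,0],"gripper": 0.3},{"offset": [0.0005,0,0.0015],"rot": [0,0,0],"gripper": 0.3},{"offset": [0,0,0],"rot": [0,0,0],"gripper": 0.3}]'

```text
time: 30.15
position: [0.4568, -0.229, 0.1044]
tool_rot: [0.7, 2.726, -0.124]
ft_force: [-0.4, 0.6, -2.3]
grip_width: 0.465
```

```bash
python3 - <<'E'
from h import *
st()
E
```

```text
t 30.15 p [ 0.4568 -0.229   0.1044] rv [ 0.7    2.726 -0.124] F [-0.44  0.59 -2.26] M [0.35 0.52 0.  ] g 0.465 q [ 0.29 -0.14  0.08  2.22  0.09  0.74  1.39]
```

Emit:
carry_out --rows '[{"offset": [0.0006,0,0.0018],"rot": [0,0,0],"gripper": 0.3},{"offset": [0.0005,0,0.0015],"rot": [0,0,0],"gripper": 0.3},{"offset": [0,0,0],"rot": [0,0,0],"gripper": 0.3}]'

```text
time: 30.52
position: [0.459, -0.2299, 0.1032]
tool_rot: [0.698, 2.721, -0.125]
ft_force: [-1.5, 0.7, 5.9]
grip_width: 0.472
```

```bash
python3 - <<'E'
from h import *
st()
E
```

```text
t 30.52 p [ 0.459  -0.2299  0.1032] rv [ 0.698  2.721 -0.125] F [-1.5   0.68  5.87] M [0.06 0.14 0.01] g 0.472 q [ 0.29 -0.14  0.08  2.22  0.09  0.73  1.39]
```

Contact made. Releasing and retreating along the tool axis.

Emit:
carry_out --rows '[{"offset": [0,0,-0.001],"rot": [0,0,0],"gripper": 0.6},{"offset": [0,0,0],"rot": [0,0,0],"gripper": 0.63},{"offset": [0,0,0],"rot": [0,0,0],"gripper": 0.63},{"offset": [-0.005,0,-0.025],"rot": [0,0,0],"gripper": 0.63},{"offset": [-0.008,0,-0.035],"rot": [0,0,0],"gripper": 0.63},{"offset": [-0.01,0,-0.04],"rot": [0,0,0],"gripper": 0.63},{"offset": [0,0,0],"rot": [0,0,0],"gripper": 0.63}]'

```text
time: 31.4
position: [0.4489, -0.2239, 0.2076]
tool_rot: [0.698, 2.72, -0.125]
ft_force: [0.5, -0.9, -0.1]
grip_width: 0.63
```

```bash
python3 - <<'E'
from h import *
loc(); snap('wrist','w27.png'); snap('side','d27.png',(220,100,360,220),5)
tiplan([(-.14,.20),(-.128,.136)],YAW-.09,[32,40],[5,3],-.105)
E
```

```text
t 31.40 p [ 0.4489 -0.2239  0.2076] rv [ 0.698  2.72  -0.125] F [ 0.5  -0.94 -0.13] M [ 0.22  0.24 -0.01] g 0.63 q [ 0.29 -0.27  0.07  2.1   0.08  0.97  1.4 ]
loc [-0.1988 -0.1839  0.2076] tipL [-0.1966 -0.1854  0.2001] tilt 19.6 zL [ 0.272 -0.197 -0.942] yL [ 0.579  0.816 -0.003]
[-0.0004, 0.0193, -0.0006] [-2.66, -2.51, -5.44]
[-0.0023, 0.0192, 0.0003] [-2.66, -2.51, -5.44]
[-0.004, 0.0189, 0.0013] [-2.66, -2.51, -5.44]
[-0.0057, 0.0183, 0.0024] [-2.66, -2.51, -5.44]
[-0.0073, 0.0175, 0.0035] [-2.66, -2.51, -5.44]
[0.0083, 0.0004, 0.0202] [0.0, -2.67, -0.0]
[0.0092, 0.0004, 0.0198] [0.0, -2.67, -0.0]
[0.0101, 0.0004, 0.0194] [0.0, -2.67, -0.0]
```

A and B both stand upright in pockets 1 and 3. C is only about 13 mm from the locker's end wall, so I'll check numerically which grasp of C has enough clearance.

```bash
cat > opt.py <<'E'
import numpy as np, itertools
def ev(beta,tau,gz,op,sh,sgn,C=(-.0005,.108),wall=.1425):
    # sgn=+1: finger(+y) at +x side
    b=np.radians(beta);t=np.radians(tau)
    u=np.array([sgn*np.sin(b),np.cos(b),0]); a=np.array([np.cos(b),-sgn*np.sin(b),0])
    tz=a*np.sin(t)-np.array([0,0,1])*np.cos(t); tx=-a*np.cos(t)-np.array([0,0,1])*np.sin(t)
    g=np.array([C[0],C[1],gz])-sh*u
    m=9
    ymax=-9;xr=0
    for s in (1,-1):
        for r in (op/2,op/2+.015):
            for w in (-.0095,.0095):
                for L in np.linspace(.019,-.05,24):
                    p=g+s*u*r+tx*w+tz*L
                    if p[2]<.141: ymax=max(ymax,p[1]); xr=max(xr,abs(p[0]))
    lid=0;zmin=9
    for s in (1,-1):
        for w in (-.0375,.0375):
            for L in (-.051,-.11):
                p=g+s*u*.095+tx*w+tz*L
                zmin=min(zmin,p[2]); 
                ang=np.arctan2(p[2]-.142,-(p[0]-.071)) 
                lid=max(lid,ang)
    return wall-ymax,.063-xr,lid,zmin-.14
if __name__=='__main__':
    best=[]
    for sgn in (1,-1):
      for beta in range(30,91,5):
        for tau in range(0,36,5):
          for gz in (.114,.118,.122):
            for op,sh in ((.050,.0),(.050,.002),(.054,.0),(.054,.003),(.054,-.003)):
                a,b,l,z=ev(beta,tau,gz,op,sh,sgn)
                if l<1.93 and b>.003 and z>.003: best.append((round(a*1e3,1),beta,tau,gz,op,sh,sgn,round(b*1e3,1),round(l,2),round(z*1e3,1)))
    best.sort(reverse=True)
    for s in (1,-1):
        print(*[x for x in best if x[6]==s][:10],sep='\n')
E
python3 opt.py
```

```text
(np.float64(-0.4), 60, 25, 0.122, 0.05, 0.002, 1, np.float64(17.0), np.float64(1.92), np.float64(12.4))
(np.float64(-0.8), 65, 30, 0.122, 0.05, 0.002, 1, np.float64(15.5), np.float64(1.92), np.float64(7.4))
(np.float64(-0.9), 60, 25, 0.122, 0.054, 0.003, 1, np.float64(14.4), np.float64(1.9), np.float64(12.4))
(np.float64(-0.9), 50, 15, 0.122, 0.05, 0.002, 1, np.float64(21.1), np.float64(1.93), np.float64(21.6))
(np.float64(-1.1), 55, 20, 0.122, 0.05, 0.002, 1, np.float64(18.5), np.float64(1.92), np.float64(17.1))
(np.float64(-1.2), 65, 30, 0.122, 0.054, 0.003, 1, np.float64(12.7), np.float64(1.9), np.float64(7.4))
(np.float64(-1.6), 55, 20, 0.122, 0.054, 0.003, 1, np.float64(16.0), np.float64(1.9), np.float64(17.1))
(np.float64(-1.6), 50, 15, 0.122, 0.054, 0.003, 1, np.float64(18.8), np.float64(1.91), np.float64(21.6))
(np.float64(-2.1), 45, 10, 0.122, 0.054, 0.003, 1, np.float64(21.6), np.float64(1.92), np.float64(25.7))
(np.float64(-2.3), 55, 25, 0.122, 0.05, 0.002, 1, np.float64(17.6), np.float64(1.84), np.float64(12.4))
(np.float64(0.1), 60, 30, 0.122, 0.05, 0.002, -1, np.float64
[... 275 characters left out ...]
, 0.118, 0.05, 0.0, -1, np.float64(15.7), np.float64(1.92), np.float64(3.4))
(np.float64(-0.9), 55, 25, 0.122, 0.05, 0.002, -1, np.float64(19.6), np.float64(1.92), np.float64(12.4))
(np.float64(-1.7), 50, 20, 0.122, 0.05, 0.002, -1, np.float64(21.4), np.float64(1.91), np.float64(17.1))
(np.float64(-1.8), 55, 30, 0.122, 0.05, 0.002, -1, np.float64(18.9), np.float64(1.84), np.float64(7.4))
(np.float64(-1.8), 55, 30, 0.118, 0.05, 0.002, -1, np.float64(17.5), np.float64(1.87), np.float64(3.4))
(np.float64(-1.9), 60, 30, 0.122, 0.054, 0.0, -1, np.float64(15.5), np.float64(1.89), np.float64(7.4))
(np.float64(-1.9), 60, 30, 0.118, 0.054, 0.0, -1, np.float64(14.0), np.float64(1.92), np.float64(3.4))
```

```bash
python3 - <<'E'
from opt import ev
best=[]
for sgn in (1,):
  for beta in range(30,91,5):
    for tau in range(0,31,5):
      for gz in (.125,.128,.130):
        for op,sh in ((.050,0),(.050,.002),(.050,.003),(.054,0),(.054,.003),(.054,.005),(.06,.007)):
            a,b,l,z=ev(beta,tau,gz,op,sh,sgn)
            if l<1.9 and b>.004 and z>.005: best.append((round(float(a)*1e3,1),beta,tau,gz,op,sh,sgn,round(float(b)*1e3,1),round(float(l),2),round(float(z)*1e3,1)))
best.sort(reverse=True)
for gz in (.125,.128,.13): print(*[x for x in best if x[3]==gz][:8],sep='\n')
E
```

```text
(5.6, 75, 30, 0.125, 0.06, 0.007, 1, 7.2, 1.89, 10.4)
(3.4, 65, 25, 0.125, 0.054, 0.005, 1, 12.7, 1.9, 15.4)
(3.3, 70, 30, 0.125, 0.054, 0.005, 1, 11.6, 1.9, 10.4)
(3.0, 70, 30, 0.125, 0.06, 0.007, 1, 6.9, 1.86, 10.4)
(3.0, 65, 25, 0.125, 0.06, 0.007, 1, 8.2, 1.86, 15.4)
(1.8, 60, 20, 0.125, 0.06, 0.007, 1, 9.6, 1.87, 20.1)
(1.6, 55, 15, 0.125, 0.06, 0.007, 1, 12.1, 1.89, 24.6)
(1.2, 60, 25, 0.125, 0.054, 0.005, 1, 13.3, 1.84, 15.4)
(7.1, 75, 30, 0.128, 0.06, 0.007, 1, 7.6, 1.87, 13.4)
(6.7, 70, 25, 0.128, 0.06, 0.007, 1, 8.2, 1.88, 18.4)
(5.1, 65, 20, 0.128, 0.06, 0.007, 1, 9.1, 1.9, 23.1)
(4.7, 70, 30, 0.128, 0.054, 0.005, 1, 12.1, 1.88, 13.4)
(4.5, 65, 25, 0.128, 0.054, 0.005, 1, 13.2, 1.88, 18.4)
(4.4, 70, 30, 0.128, 0.06, 0.007, 1, 7.4, 1.84, 13.4)
(4.1, 65, 25, 0.128, 0.06, 0.007, 1, 8.7, 1.84, 18.4)
(3.2, 60, 20, 0.128, 0.054, 0.005, 1, 14.4, 1.89, 23.1)
(10.6, 75, 25, 0.13, 0.06, 0.007, 1, 8.5, 1.89, 20.4)
(8.8, 75, 30, 0.13, 0.054, 0.005, 1, 12.8, 1.9, 15.4)
(8.5, 75, 30, 0.13, 0.06, 0.007, 1, 7.9, 1.86, 15.4)
(7.9, 70, 25, 0.13, 0.06, 0.007, 1, 8.7, 1.87, 20.4)
(6.1, 70, 30, 0.13, 0.054, 0.005, 1, 12.6, 1.87, 15.4)
(6.1, 70, 30, 0.13, 0.05, 0.003, 1, 16.4, 1.9, 15.4)
(6.0, 65, 20, 0.13, 0.06, 0.007, 1, 9.6, 1.88, 25.1)
(5.8, 70, 30, 0.13, 0.06, 0.007, 1, 7.9, 1.83, 15.4)
```

A shallower grasp works: jaws 65° from the row, 25° tilt, grasp point at z≈0.127. It leaves about 4 mm to the wall and holds the lid near 1.88 rad. Opening the lid again.

Emit:
carry_out --rows '[{"offset": [0,0.0193,-0.0006],"rot": [-2.7,-2.5,-5.4],"gripper": 0.63},{"offset": [-0.0023,0.0192,0],"rot": [-2.7,-2.5,-5.4],"gripper": 0.63},{"offset": [-0.004,0.019,0.0013],"rot": [-2.7,-2.5,-5.4],"gripper": 0.63},{"offset": [-0.0057,0.0183,0.0024],"rot": [-2.7,-2.5,-5.4],"gripper": 0.63},{"offset": [-0.0073,0.0175,0.0035],"rot": [-2.7,-2.5,-5.4],"gripper": 0.63},{"offset": [0.0083,0,0.0202],"rot": [0,-2.7,0],"gripper": 0.63},{"offset": [0.0092,0,0.0198],"rot": [0,-2.7,0],"gripper": 0.63},{"offset": [0.01,0,0.0194],"rot": [0,-2.7,0],"gripper": 0.63}]'

```text
time: 32.5
position: [0.5154, -0.1471, 0.1349]
tool_rot: [-0.003, 2.46, 0.02]
ft_force: [0.4, 0.6, -0.6]
grip_width: 0.628
```

```bash
python3 - <<'E'
from h import *
loc()
tiplan([(-.09,.131),(-.085,.165),(-.055,.20)],YAW-.09,[40]*3,[3,3,3],-.1)
E
```

```text
t 32.50 p [ 0.5154 -0.1471  0.1349] rv [-0.003  2.46   0.02 ] F [ 0.42  0.61 -0.63] M [0.11 0.71 0.01] g 0.628 q [ 0.45 -0.27 -0.03  2.39 -0.66  0.48  2.51]
loc [-0.124  -0.1151  0.1349] tipL [-0.119  -0.1156  0.1286] tilt 39.0 zL [ 0.627 -0.057 -0.777] yL [0.107 0.994 0.014]
[-0.0074, 0.0062, 0.0052] [-0.01, -0.32, -0.42]
[-0.0074, 0.0061, 0.0052] [-0.01, -0.32, -0.42]
[-0.0075, 0.0061, 0.0052] [-0.01, -0.32, -0.42]
[-0.0086, 0.0001, -0.0076] [0.0, 0.0, 0.0]
[-0.0086, 0.0001, -0.0076] [0.0, 0.0, 0.0]
[-0.0086, 0.0001, -0.0076] [0.0, 0.0, 0.0]
[-0.0151, 0.0009, -0.0025] [0.0, 0.0, 0.0]
[-0.0151, 0.0009, -0.0025] [0.0, 0.0, 0.0]
[-0.0151, 0.0009, -0.0025] [0.0, 0.0, 0.0]
```

Emit:
carry_out --rows '[{"offset": [-0.0074,0.005,0.0055],"rot": [0,-0.3,-0.4],"gripper": 0.63},{"offset": [-0.0074,0.005,0.0055],"rot": [0,-0.3,-0.4],"gripper": 0.63},{"offset": [-0.0074,0.005,0.0055],"rot": [0,-0.3,-0.4],"gripper": 0.63},{"offset": [-0.0085,0,-0.0075],"rot": [0,0,0],"gripper": 0.63},{"offset": [-0.0085,0,-0.0075],"rot": [0,0,0],"gripper": 0.63},{"offset": [-0.0085,0,-0.0075],"rot": [0,0,0],"gripper": 0.63},{"offset": [-0.015,0.001,-0.0025],"rot": [0,0,0],"gripper": 0.63},{"offset": [-0.015,0.001,-0.0025],"rot": [0,0,0],"gripper": 0.63},{"offset": [-0.015,0.001,-0.0025],"rot": [0,0,0],"gripper": 0.63}]'

```text
time: 33.62
position: [0.5787, -0.1288, 0.2089]
tool_rot: [-0.029, 2.442, 0.009]
ft_force: [-5.3, -1.1, 1.3]
grip_width: 0.628
```

```bash
python3 - <<'E'
from h import *
loc()
tiplan([(-.022,.222),(.006,.235),(.035,.242),(.060,.241)],YAW-.09,[40]*4,[3,3,3,2])
E
```

```text
t 33.62 p [ 0.5787 -0.1288  0.2089] rv [-0.029  2.442  0.009] F [-5.33 -1.07  1.3 ] M [0.06 1.7  0.15] g 0.628 q [ 0.5  -0.24 -0.16  2.22 -0.51  0.55  2.27]
loc [-0.059  -0.1042  0.2089] tipL [-0.0539 -0.1047  0.2028] tilt 40.0 zL [ 0.641 -0.059 -0.765] yL [ 0.091  0.996 -0.001]
[-0.0122, 0.0011, 0.0019] [-0.03, 0.02, 0.0]
[-0.0122, 0.0011, 0.0019] [-0.03, 0.02, 0.0]
[-0.0122, 0.0011, 0.0019] [-0.03, 0.02, 0.0]
[-0.0099, 0.0008, 0.0027] [0.0, 0.0, 0.0]
[-0.0099, 0.0008, 0.0027] [0.0, 0.0, 0.0]
[-0.0099, 0.0008, 0.0027] [0.0, 0.0, 0.0]
[-0.0089, 0.0009, 0.0044] [0.0, 0.0, 0.0]
[-0.0089, 0.0009, 0.0044] [0.0, 0.0, 0.0]
[-0.0089, 0.0009, 0.0044] [0.0, 0.0, 0.0]
[-0.0092, 0.0011, 0.0084] [0.0, 0.0, 0.0]
[-0.0092, 0.0011, 0.0084] [0.0, 0.0, 0.0]
```

Same force signature as before, so the lid is on the fingers. Continuing.

Emit:
carry_out --rows '[{"offset": [-0.0125,0.001,0.0018],"rot": [0,0,0],"gripper": 0.63},{"offset": [-0.0125,0.001,0.0018],"rot": [0,0,0],"gripper": 0.63},{"offset": [-0.0118,0.001,0.002],"rot": [0,0,0],"gripper": 0.63},{"offset": [-0.01,0.001,0.0027],"rot": [0,0,0],"gripper": 0.63},{"offset": [-0.01,0.001,0.0027],"rot": [0,0,0],"gripper": 0.63},{"offset": [-0.01,0.001,0.003],"rot": [0,0,0],"gripper": 0.63},{"offset": [-0.009,0.001,0.0044],"rot": [0,0,0],"gripper": 0.63},{"offset": [-0.009,0.001,0.0044],"rot": [0,0,0],"gripper": 0.63},{"offset": [-0.009,0.001,0.0044],"rot": [0,0,0],"gripper": 0.63},{"offset": [-0.0092,0.001,0.008],"rot": [0,0,0],"gripper": 0.63}]'

```text
time: 34.88
position: [0.681, -0.1154, 0.2473]
tool_rot: [-0.029, 2.442, 0.01]
ft_force: [-3.0, -0.2, 0.3]
grip_width: 0.63
```

Emit:
carry_out --rows '[{"offset": [-0.0087,0.0015,0.008],"rot": [0,0,0],"gripper": 0.63},{"offset": [0.0075,0,0.009],"rot": [0,0,0],"gripper": 0.63},{"offset": [0.0075,0,0.009],"rot": [0,0,0],"gripper": 0.63},{"offset": [0.0075,0,0.009],"rot": [0,0,0],"gripper": 0.63},{"offset": [0.0065,0,-0.004],"rot": [0,6.7,0],"gripper": 0.63},{"offset": [0.007,0,-0.003],"rot": [0,6.7,0],"gripper": 0.63}]'

```text
time: 35.62
position: [0.6753, -0.1144, 0.207]
tool_rot: [-0.032, 2.682, 0.006]
ft_force: [-2.0, 0.3, -0.2]
grip_width: 0.633
```

```bash
python3 - <<'E'
from h import *
loc(); snap('side','d28.png',(200,120,400,300),3)
b=np.radians(65); u=np.array([np.sin(b),np.cos(b),0])
R=RT(YAW-b,np.radians(25)); g=np.array([-.0005,.108,.127])-.004*u
plan([(L2W(g+[0,0,.075])+.011*R[:,2],R,10)])
E
```

```text
t 35.62 p [ 0.6753 -0.1144  0.207 ] rv [-0.032  2.682  0.006] F [-2.    0.31 -0.23] M [0.22 0.7  0.28] g 0.633 q [ 0.47  0.08 -0.3   1.82 -0.08  0.79  1.81]
loc [ 0.0385 -0.1008  0.207 ] tipL [ 0.0421 -0.1012  0.1998] tilt 26.3 zL [ 0.441 -0.041 -0.896] yL [ 0.091  0.996 -0.001]
[0.0063, 0.0198, -0.0012] [2.59, 0.13, 5.4]
[0.0081, 0.0191, -0.002] [2.59, 0.13, 5.4]
[0.0099, 0.0181, -0.0029] [2.59, 0.13, 5.4]
[0.0115, 0.017, -0.0036] [2.59, 0.13, 5.4]
[0.0131, 0.0156, -0.0043] [2.59, 0.13, 5.4]
[0.0145, 0.0141, -0.005] [2.59, 0.13, 5.4]
[0.0158, 0.0124, -0.0056] [2.59, 0.13, 5.4]
[0.0169, 0.0106, -0.006] [2.59, 0.13, 5.4]
[0.0178, 0.0087, -0.0064] [2.59, 0.13, 5.4]
[0.0185, 0.0067, -0.0067] [2.59, 0.13, 5.4]
```

Emit:
carry_out --rows '[{"offset": [0.0063,0.0198,-0.0012],"rot": [2.6,0,5.4],"gripper": 0.62},{"offset": [0.0081,0.0191,-0.002],"rot": [2.6,0,5.4],"gripper": 0.62},{"offset": [0.0099,0.0181,-0.0029],"rot": [2.6,0,5.4],"gripper": 0.62},{"offset": [0.0115,0.017,-0.0036],"rot": [2.6,0,5.4],"gripper": 0.62},{"offset": [0.013,0.0156,-0.0043],"rot": [2.6,0,5.4],"gripper": 0.62},{"offset": [0.0145,0.014,-0.005],"rot": [2.6,0.2,5.4],"gripper": 0.62},{"offset": [0.0158,0.0124,-0.0056],"rot": [2.6,0.2,5.4],"gripper": 0.62},{"offset": [0.017,0.0106,-0.006],"rot": [2.6,0.3,5.4],"gripper": 0.62},{"offset": [0.0178,0.0087,-0.0064],"rot": [2.6,0.3,5.4],"gripper": 0.62},{"offset": [0.0185,0.0067,-0.0067],"rot": [2.6,0.3,5.4],"gripper": 0.62}]'

```text
time: 36.92
position: [0.6099, 0.0835, 0.189]
tool_rot: [1.347, 2.392, -0.286]
ft_force: [-2.1, -0.7, 0.0]
grip_width: 0.617
```

```bash
python3 - <<'E'
from h import *
loc(); snap('side','d29.png',(200,120,400,300),3); snap('wrist','w29.png')
E
```

```text
t 36.92 p [0.6099 0.0835 0.189 ] rv [ 1.347  2.392 -0.286] F [-2.11 -0.73  0.05] M [ 0.33  0.4  -0.18] g 0.617 q [-0.    0.22 -0.5   1.72  0.57  1.25 -0.13]
loc [-0.0039  0.1032  0.189 ] tipL [-0.0024  0.1002  0.1817] tilt 24.8 zL [ 0.183 -0.378 -0.908] yL [0.908 0.419 0.009]
```

```bash
python3 - <<'E'
from h import *
d=load('wrist');im=d['img'][:,:,::-1]
cv2.imwrite('pics/w29c.png',cv2.resize(im[100:250,200:400],None,fx=4,fy=4,interpolation=cv2.INTER_CUBIC))
E
python3 - <<'E'
from h import *
d=load('wrist')
C=W2L(onz(d,286.75,190,.129)); print('C',C.round(4))
for u,v in [(221.25,130.5),(303,163),(385,194.5),(222.5,126),(390,191)]: print(W2L(onz(d,u,v,.14)).round(4))
E
```

```text
C [-0.0004  0.1093  0.129 ]
[-0.0609  0.1419  0.14  ]
[-0.0041  0.1417  0.14  ]
[0.0628 0.1429 0.14  ]
[-0.0611  0.1451  0.14  ]
[0.0641 0.1471 0.14  ]
```

```bash
python3 - <<'E'
from opt import ev
for beta in (65,70,75,80):
  for tau in (20,25,30):
    for gz in (.127,.129,.131):
      for op,sh in ((.054,.004),(.058,.006)):
        a,b,l,z=ev(beta,tau,gz,op,sh,1,(-.0004,.1093),.142)
        if l<1.93 and a>.002: print(beta,tau,gz,op,sh,'wall %.1f x %.1f lid %.2f z %.1f'%(a*1e3,b*1e3,l,z*1e3))
E
```

```text
65 20 0.127 0.058 0.006 wall 3.3 x 11.1 lid 1.92 z 22.1
65 20 0.129 0.058 0.006 wall 4.2 x 11.5 lid 1.91 z 24.1
65 20 0.131 0.054 0.004 wall 4.2 x 15.1 lid 1.93 z 26.1
65 20 0.131 0.058 0.006 wall 4.2 x 11.5 lid 1.90 z 26.1
65 25 0.127 0.054 0.004 wall 2.3 x 14.2 lid 1.90 z 17.4
65 25 0.127 0.058 0.006 wall 2.3 x 10.6 lid 1.87 z 17.4
65 25 0.129 0.054 0.004 wall 2.3 x 14.2 lid 1.89 z 19.4
65 25 0.129 0.058 0.006 wall 2.3 x 10.6 lid 1.86 z 19.4
65 25 0.131 0.054 0.004 wall 3.5 x 14.8 lid 1.88 z 21.4
65 25 0.131 0.058 0.006 wall 3.5 x 11.1 lid 1.85 z 21.4
70 20 0.131 0.058 0.006 wall 6.8 x 10.9 lid 1.92 z 26.1
70 25 0.127 0.058 0.006 wall 4.9 x 10.2 lid 1.91 z 17.4
70 25 0.129 0.054 0.004 wall 4.9 x 14.0 lid 1.93 z 19.4
70 25 0.129 0.058 0.006 wall 4.9 x 10.2 lid 1.89 z 19.4
70 25 0.131 0.054 0.004 wall 6.1 x 14.4 lid 1.92 z 21.4
70 25 0.131 0.058 0.006 wall 6.1 x 10.6 lid 1.88 z 21.4
70 30 0.127 0.054 0.004 wall 2.6 x 13.1 lid 1.90 z 12.4
70 30 0.127 0.058 0.006 wall 2.6 x 9.4 lid 1.87 z 12.4
70 30 0.129 0.054 0.004 wall 4.0 x 13.7 lid 1.89 z 14.4
70 30 0.129 0.058 0.006 wall 4.0 x 9.9 lid 1.86 z 14.4
70 30 0.131 0.054 0.004 wall 4.0 x 13.7 lid 1.88 z 16.4
70 30 0.131 0.058 0.006 wall 4.0 x 9.9 lid 1.85 z 16.4
75 25 0.129 0.058 0.006 wall 7.6 x 10.2 lid 1.92 z 19.4
75 25 0.131 0.058 0.006 wall 8.8 x 10.5 lid 1.91 z 21.4
75 30 0.127 0.058 0.006 wall 5.3 x 9.6 lid 1.90 z 12.4
75 30 0.129 0.054 0.004 wall 6.7 x 13.8 lid 1.92 z 14.4
75 30 0.129 0.058 0.006 wall 6.7 x 10.0 lid 1.89 z 14.4
75 30 0.131 0.054 0.004 wall 6.7 x 13.8 lid 1.91 z 16.4
75 30 0.131 0.058 0.006 wall 6.7 x 10.0 lid 1.88 z 16.4
80 25 0.131 0.058 0.006 wall 11.8 x 10.8 lid 1.92 z 21.4
```

```bash
python3 - <<'E'
from h import *
b=np.radians(70); u=np.array([np.sin(b),np.cos(b),0])
R=RT(YAW-b,np.radians(25)); g=np.array([-.0004,.1093,.128])-.0055*u
plan([(L2W(g+[0,0,.045])+.011*R[:,2],R,3),(L2W(g+[0,0,.02])+.011*R[:,2],R,2),(L2W(g)+.011*R[:,2],R,2)])
E
```

```text
[0.0026, -0.0007, 0.008] [0.88, -0.12, 1.53]
[0.0026, -0.0007, 0.008] [0.88, -0.12, 1.53]
[0.0026, -0.0006, 0.008] [0.88, -0.12, 1.53]
[0.0053, 0.0, 0.0113] [0.0, 0.0, 0.0]
[0.0053, 0.0, 0.0113] [0.0, 0.0, 0.0]
[0.0042, 0.0, 0.0091] [0.0, 0.0, 0.0]
[0.0042, 0.0, 0.0091] [0.0, 0.0, 0.0]
```

Emit:
carry_out --rows '[{"offset": [0.0026,-0.0007,0.008],"rot": [0.9,-0.1,1.5],"gripper": 0.67},{"offset": [0.0026,-0.0007,0.008],"rot": [0.9,-0.1,1.5],"gripper": 0.67},{"offset": [0.0026,-0.0007,0.008],"rot": [0.9,-0.1,1.5],"gripper": 0.67},{"offset": [0.0053,0,0.0113],"rot": [0,0,0],"gripper": 0.67},{"offset": [0,0,0],"rot": [0,0,0],"gripper": 0.67}]'

```text
time: 37.65
position: [0.6094, 0.0782, 0.1507]
tool_rot: [1.453, 2.337, -0.33]
ft_force: [-2.1, -0.3, -0.1]
grip_width: 0.668
```

```bash
python3 - <<'E'
from h import *
loc(); snap('side','d30.png',(200,120,400,300),3); snap('wrist','w30.png')
b=np.radians(70); u=np.array([np.sin(b),np.cos(b),0])
R=RT(YAW-b,np.radians(25)); g=np.array([-.0004,.1093,.128])-.0055*u
plan([(L2W(g)+.011*R[:,2],R,3)])
E
```

```text
t 37.65 p [0.6094 0.0782 0.1507] rv [ 1.453  2.337 -0.33 ] F [-2.13 -0.3  -0.15] M [ 0.48  0.5  -0.2 ] g 0.668 q [-0.03  0.28 -0.48  1.73  0.6   1.25 -0.26]
loc [-0.005   0.098   0.1507] tipL [-0.0038  0.0947  0.1435] tilt 25.2 zL [ 0.14  -0.402 -0.905] yL [ 0.941  0.337 -0.004]
[0.0062, 0.0007, 0.0096] [-0.09, 0.07, -0.07]
[0.0061, 0.0007, 0.0096] [-0.09, 0.07, -0.07]
[0.0061, 0.0007, 0.0096] [-0.09, 0.07, -0.07]
```

Emit:
carry_out --rows '[{"offset": [0.0062,0.0007,0.0096],"rot": [0,0,0],"gripper": 0.67},{"offset": [0.0061,0.0007,0.0096],"rot": [0,0,0],"gripper": 0.67},{"offset": [0,0,0],"rot": [0,0,0],"gripper": 0.67}]'

```text
time: 38.12
position: [0.6095, 0.0822, 0.1284]
tool_rot: [1.452, 2.337, -0.328]
ft_force: [-2.9, -0.6, -1.0]
grip_width: 0.669
```

```bash
python3 - <<'E'
from h import *
loc(); snap('wrist','w31.png')
b=np.radians(70); u=np.array([np.sin(b),np.cos(b),0])
R=RT(YAW-b,np.radians(25)); g=np.array([-.0004,.1093,.127])-.0055*u
plan([(L2W(g)+.011*R[:,2],R,1)])
E
```

```text
t 38.12 p [0.6095 0.0822 0.1284] rv [ 1.452  2.337 -0.328] F [-2.89 -0.6  -1.  ] M [ 0.48  0.61 -0.17] g 0.669 q [-0.04  0.31 -0.48  1.74  0.62  1.22 -0.29]
loc [-0.0044  0.1019  0.1284] tipL [-0.0033  0.0987  0.1212] tilt 25.2 zL [ 0.141 -0.401 -0.905] yL [ 0.941  0.338 -0.004]
[0.006, 0.0007, 0.0103] [-0.28, 0.18, -0.18]
```

The fingers straddle the can with no side force. One more step down, then close.

Emit:
carry_out --rows '[{"offset": [0.0055,0.0007,0.0105],"rot": [0,0,0],"gripper": 0.67},{"offset": [0,0,0.001],"rot": [0,0,0],"gripper": 0.67},{"offset": [0,0,0],"rot": [0,0,0],"gripper": 0.3},{"offset": [0,0,0],"rot": [0,0,0],"gripper": 0.3},{"offset": [0,0,0],"rot": [0,0,0],"gripper": 0.3},{"offset": [0,0,0],"rot": [0,0,0],"gripper": 0.3},{"offset": [0,0,0],"rot": [0,0,0],"gripper": 0.3}]' --grip_force 25

```text
time: 39.05
position: [0.6135, 0.0825, 0.121]
tool_rot: [1.45, 2.33, -0.322]
ft_force: [-3.1, -0.1, 8.9]
grip_width: 0.313
```

```bash
python3 - <<'E'
from h import *
loc(); snap('wrist','w32.png')
E
```

```text
t 39.05 p [0.6135 0.0825 0.121 ] rv [ 1.45   2.33  -0.322] F [-3.05 -0.07  8.89] M [-0.23  0.3  -0.19] g 0.313 q [-0.04  0.32 -0.48  1.75  0.64  1.2  -0.31]
loc [-0.0004  0.1018  0.121 ] tipL [0.0008 0.0986 0.1137] tilt 25.4 zL [ 0.148 -0.403 -0.903] yL [0.941 0.337 0.004]
```

The jaws closed to 27 mm, so the tilted tips are pinching a chord beyond the can's axis. I'll reopen and recompute with the tip section centred on the can.

```bash
python3 - <<'E'
from opt import ev
import numpy as np
for beta in (70,75,80,85,90):
  for tau in (0,5,10,15,20,25,30):
    for tz_ in (.115,.119):
      for op,sh in ((.054,.004),(.058,.006),(.064,.009)):
        t=np.radians(tau);b=np.radians(beta)
        a=np.array([np.cos(b),-np.sin(b)])
        e=-a*.009*np.sin(t)
        res=ev(beta,tau,tz_+.011*np.cos(t),op,sh,1,(-.0004+e[0],.1093+e[1]),.142)
        A,B,l,z=res
        if l<1.95 and A>.003: print(beta,tau,tz_,op,sh,'wall %.1f x %.1f lid %.2f z %.1f'%(A*1e3,B*1e3,l,z*1e3))
E
```

```text
70 15 0.115 0.064 0.009 wall 4.8 x 4.5 lid 1.94 z 25.2
70 15 0.119 0.064 0.009 wall 5.5 x 4.8 lid 1.91 z 29.2
70 20 0.119 0.054 0.004 wall 3.9 x 13.6 lid 1.95 z 24.4
70 20 0.119 0.058 0.006 wall 3.9 x 9.9 lid 1.92 z 24.4
70 20 0.119 0.064 0.009 wall 3.9 x 4.2 lid 1.86 z 24.4
75 15 0.119 0.064 0.009 wall 8.3 x 4.6 lid 1.92 z 29.2
75 20 0.115 0.064 0.009 wall 4.7 x 3.6 lid 1.91 z 20.4
75 20 0.119 0.058 0.006 wall 6.6 x 10.0 lid 1.94 z 24.4
75 20 0.119 0.064 0.009 wall 6.6 x 4.2 lid 1.88 z 24.4
75 25 0.119 0.054 0.004 wall 3.9 x 13.1 lid 1.94 z 19.3
75 25 0.119 0.058 0.006 wall 3.9 x 9.2 lid 1.90 z 19.3
75 25 0.119 0.064 0.009 wall 3.9 x 3.4 lid 1.85 z 19.3
80 15 0.115 0.064 0.009 wall 10.4 x 4.7 lid 1.95 z 25.2
80 15 0.119 0.064 0.009 wall 11.2 x 4.8 lid 1.92 z 29.2
80 20 0.115 0.064 0.009 wall 7.5 x 4.2 lid 1.92 z 20.4
80 20 0.119 0.058 0.006 wall 9.6 x 10.4 lid 1.94 z 24.4
80 20 0.119 0.064 0.009 wall 9.6 x 4.5 lid 1.89 z 24.4
80 25 0.115 0.064 0.009 wall 5.6 x 3.8 lid 1.89 z 15.3
80 25 0.119 0.058 0.006 wall 6.8 x 10.0 lid 1.92 z 19.3
80 25 0.119 0.064 0.009 wall 6.8 x 4.0 lid 1.86 z 19.3
80 30 0.119 0.064 0.009 wall 5.2 x 3.8 lid 1.84 z 13.9
85 10 0.119 0.064 0.009 wall 16.6 x 5.7 lid 1.93 z 33.5
85 15 0.119 0.064 0.009 wall 14.3 x 5.5 lid 1.92 z 29.2
90 0 0.119 0.064 0.009 wall 23.2 x 6.6 lid 1.93 z 41.0
```

Emit:
carry_out --rows '[{"offset": [0,0,0],"rot": [0,0,0],"gripper": 0.67},{"offset": [0,0,0],"rot": [0,0,0],"gripper": 0.67},{"offset": [-0.002,0,-0.005],"rot": [0,0,0],"gripper": 0.67},{"offset": [-0.004,0,-0.009],"rot": [0,0,0],"gripper": 0.67},{"offset": [-0.008,0,-0.018],"rot": [0,0,0],"gripper": 0.67},{"offset": [0,0,0],"rot": [0,0,0],"gripper": 0.67}]'

```text
time: 39.85
position: [0.6125, 0.0838, 0.1551]
tool_rot: [1.452, 2.332, -0.321]
ft_force: [-1.9, -0.8, 0.5]
grip_width: 0.671
```

```bash
python3 - <<'E'
from h import *
loc(); d=snap('wrist','w33.png'); im=d['img'][:,:,::-1]
cv2.imwrite('pics/w33c.png',cv2.resize(im[120:280,180:440],None,fx=3,fy=3,interpolation=cv2.INTER_CUBIC))
E
```

```text
t 39.85 p [0.6125 0.0838 0.1551] rv [ 1.452  2.332 -0.321] F [-1.91 -0.8   0.46] M [ 0.41  0.25 -0.1 ] g 0.671 q [-0.03  0.28 -0.49  1.72  0.61  1.25 -0.26]
loc [-0.0013  0.1032  0.1551] tipL [-1.000e-04  1.000e-01  1.479e-01] tilt 25.3 zL [ 0.147 -0.401 -0.904] yL [0.942 0.337 0.004]
```

```bash
python3 - <<'E'
from h import *
from opt import ev
d=load('wrist')
C=W2L(onz(d,286.7,213.3,.129)); print('C',C.round(4))
C=np.array([C[0],C[1]])
b=np.radians(76);t=np.radians(25); a=np.array([np.cos(b),-np.sin(b)]); e=-a*.009*np.sin(t)
print(ev(76,25,.119+.011*np.cos(t),.058,.006,1,(C[0]+e[0],C[1]+e[1]),.142))
u=np.array([np.sin(b),np.cos(b)])
R=RT(YAW-b,t); q=C+e-.006*u  # grasp point xy ; 
g=np.r_[q,.119+.011*np.cos(t)]
plan([(L2W(g+[0,0,.03])+.011*R[:,2],R,2),(L2W(g+[0,0,.012])+.011*R[:,2],R,2),(L2W(g)+.011*R[:,2],R,1)])
print((L2W(g)+.011*R[:,2]))
E
```

```text
C [-0.0006  0.1093  0.129 ]
(np.float64(0.004536097510267151), np.float64(0.00918236113403622), np.float64(1.9023492725406503), np.float64(0.01934289798099606))
[0.0034, -0.0014, 0.0012] [1.28, 0.13, 2.54]
[0.0033, -0.0015, 0.0012] [1.28, 0.13, 2.54]
[0.0038, 0.0, 0.0082] [0.0, 0.0, 0.0]
[0.0038, 0.0, 0.0082] [0.0, 0.0, 0.0]
[0.0051, 0.0, 0.0109] [0.0, 0.0, 0.0]
[0.60719144 0.08698605 0.119     ]
```

Emit:
carry_out --rows '[{"offset": [0.0034,-0.0014,0.0012],"rot": [1.3,0.1,2.5],"gripper": 0.67},{"offset": [0.0033,-0.0015,0.0012],"rot": [1.3,0.1,2.5],"gripper": 0.67},{"offset": [0.0038,0,0.0082],"rot": [0,0,0],"gripper": 0.67},{"offset": [0.0038,0,0.0082],"rot": [0,0,0],"gripper": 0.67},{"offset": [0,0,0],"rot": [0,0,0],"gripper": 0.67}]'

```text
time: 40.52
position: [0.6048, 0.0861, 0.1275]
tool_rot: [1.572, 2.275, -0.358]
ft_force: [-3.6, -0.8, -0.6]
grip_width: 0.673
```

```bash
python3 - <<'E'
from h import *
loc(); snap('wrist','w34.png')
b=np.radians(76);t=np.radians(25)
R=RT(YAW-b,t)
plan([([0.6072,.0870,.119],R,1)])
E
```

```text
t 40.52 p [0.6048 0.0861 0.1275] rv [ 1.572  2.275 -0.358] F [-3.56 -0.82 -0.6 ] M [ 0.49  0.57 -0.17] g 0.673 q [-0.06  0.34 -0.47  1.71  0.61  1.27 -0.38]
loc [-0.0087  0.1064  0.1275] tipL [-0.0079  0.1031  0.1203] tilt 25.0 zL [ 0.096 -0.412 -0.906] yL [ 0.97   0.243 -0.008]
[0.0038, 0.0024, 0.0081] [-0.35, 0.02, 0.24]
```

Emit:
carry_out --rows '[{"offset": [0.005,0.002,0.009],"rot": [0,0,0],"gripper": 0.67},{"offset": [0.001,0,0.001],"rot": [0,0,0],"gripper": 0.67},{"offset": [0,0,0],"rot": [0,0,0],"gripper": 0.67}]'

```text
time: 40.95
position: [0.6069, 0.0881, 0.1171]
tool_rot: [1.572, 2.273, -0.356]
ft_force: [-2.9, -0.8, -0.1]
grip_width: 0.667
```

```bash
python3 - <<'E'
from h import *
loc()
E
```

```text
t 40.95 p [0.6069 0.0881 0.1171] rv [ 1.572  2.273 -0.356] F [-2.89 -0.83 -0.13] M [ 0.46  0.57 -0.22] g 0.667 q [-0.06  0.35 -0.47  1.71  0.62  1.26 -0.39]
loc [-0.0063  0.1082  0.1171] tipL [-0.0055  0.1049  0.1098] tilt 25.0 zL [ 0.097 -0.412 -0.906] yL [ 0.97   0.243 -0.006]
```

Clear of the wall, with tips at z=0.110 and centred. Closing.

Emit:
carry_out --rows '[{"offset": [0,0,0],"rot": [0,0,0],"gripper": 0.3},{"offset": [0,0,0],"rot": [0,0,0],"gripper": 0.3},{"offset": [0,0,0],"rot": [0,0,0],"gripper": 0.3},{"offset": [0,0,0],"rot": [0,0,0],"gripper": 0.3},{"offset": [0,0,0],"rot": [0,0,0],"gripper": 0.3}]' --grip_force 25

```text
time: 41.58
position: [0.6087, 0.0891, 0.1192]
tool_rot: [1.571, 2.271, -0.351]
ft_force: [-1.2, 1.1, 5.7]
grip_width: 0.311
```

```bash
python3 - <<'E'
from h import *
loc(); snap('wrist','w35.png')
E
```

```text
t 41.58 p [0.6087 0.0891 0.1192] rv [ 1.571  2.271 -0.351] F [-1.24  1.14  5.74] M [ 0.17  0.23 -0.16] g 0.311 q [-0.06  0.35 -0.47  1.71  0.62  1.26 -0.39]
loc [-0.0045  0.1089  0.1192] tipL [-0.0037  0.1056  0.112 ] tilt 25.1 zL [ 0.102 -0.411 -0.906] yL [ 0.97   0.244 -0.001]
```

```bash
python3 - <<'E'
from h import *
d=load('wrist');im=d['img'][:,:,::-1]
a=cv2.convertScaleAbs(im[190:340,180:400],alpha=1.6,beta=20)
cv2.imwrite('pics/w35c.png',cv2.resize(a,None,fx=3.5,fy=3.5,interpolation=cv2.INTER_CUBIC))
b=cv2.imread('pics/w34.png')[190:340,180:400]
b=cv2.convertScaleAbs(b,alpha=1.6,beta=20)
cv2.imwrite('pics/w34c.png',cv2.resize(b,None,fx=3.5,fy=3.5,interpolation=cv2.INTER_CUBIC))
snap('side','d35.png',(200,120,400,300),4)
E
python3 - <<'E'
from h import *
d=load('wrist')
print(W2L(onz(d,283.6,264,.129)).round(4),W2L(onz(d,283.6,190+190/3.5,.129)).round(4))
s=loc();R=Ro.from_rotvec(s['tool_rot']).as_matrix();p=np.array(s['position'])
for o in ([.0,.0135,.008],[0,-.0135,.008],[.0095,.0135,.008],[-.0095,.0135,.008],[.0095,.0135,-.011],[-.0095,.0135,-.011]):
    X=p+R@np.array(o); print(o,proj(d,X).round(1), ((proj(d,X)-[180,190])*3.5).round())
E
```

```text
[-0.0033  0.1063  0.129 ] [-0.0076  0.1232  0.129 ]
t 41.67 p [0.6087 0.0891 0.1194] rv [ 1.571  2.271 -0.351] F [-1.56  0.64  5.99] M [ 0.23  0.21 -0.1 ] g 0.308 q [-0.06  0.35 -0.47  1.71  0.62  1.26 -0.39]
loc [-0.0044  0.1089  0.1194] tipL [-0.0036  0.1056  0.1121] tilt 25.1 zL [ 0.102 -0.411 -0.906] yL [ 0.97   0.244 -0.001]
[0.0, 0.0135, 0.008] [304.1 243.6] [434. 188.]
[0, -0.0135, 0.008] [261.7 243.6] [286. 188.]
[0.0095, 0.0135, 0.008] [304.4 229.6] [435. 139.]
[-0.0095, 0.0135, 0.008] [303.8 257.2] [433. 235.]
[0.0095, 0.0135, -0.011] [306.6 241.1] [443. 179.]
[-0.0095, 0.0135, -0.011] [305.9 271.1] [441. 284.]
```

```bash
python3 - <<'E'
from h import *
d=load('side')
p=np.array([.4489,-.2239,.2076]);R=Ro.from_rotvec([.698,2.72,-.125]).as_matrix()
for o in ([0,.03,.008],[0,.03,-.011],[0,-.03,.008],[0,-.03,-.011],[0,.03,-.06]):
    print(o,((proj(d,p+R@np.array(o))-[220,100])*5).round())
E
```

```text
[0, 0.03, 0.008] [283. 278.]
[0, 0.03, -0.011] [293. 256.]
[0, -0.03, 0.008] [276. 226.]
[0, -0.03, -0.011] [285. 204.]
[0, 0.03, -0.06] [319. 197.]
```

The camera geometry shows the real fingertips end near tool z ≈ −0.010, not +0.008. The tips were therefore only touching C's top, which explains the +6 N. I'll recompute the clearances with that.

```bash
sed -i 's/np.linspace(.019,-.05,24)/np.linspace(.003,-.05,24)/' opt.py; python3 - <<'E'
from opt import ev
out=[]
for sgn in (1,-1):
 for beta in range(40,91,5):
  for tau in range(0,31,5):
   for gz in (.116,.118):
    for op,sh in ((.052,.002),(.054,.004),(.058,.006),(.064,.009)):
        A,B,l,z=ev(beta,tau,gz,op,sh,sgn,(-.0006,.1093),.142)
        if l<1.93 and A>.002 and B>.003: out.append((sgn,beta,tau,gz,op,sh,round(float(A)*1e3,1),round(float(B)*1e3,1),round(float(l),2),round(float(z)*1e3,1)))
out.sort(key=lambda r:(r[5],-r[6]))
for r in out:print(*r)
E
```

```text
-1 55 30 0.116 0.052 0.002 2.4 16.0 1.88 1.4
-1 55 30 0.118 0.052 0.002 2.4 16.7 1.87 3.4
-1 55 30 0.116 0.054 0.004 2.9 16.8 1.92 1.4
-1 55 30 0.118 0.054 0.004 2.9 17.5 1.9 3.4
```

```bash
python3 - <<'E'
from opt import ev
out=[]
for sgn in (1,-1):
 for beta in range(40,91,5):
  for tau in range(-10,31,5):
   for gz in (.119,.121):
    for op,sh in ((.050,.001),(.052,.002),(.054,.004),(.058,.006),(.064,.009)):
        A,B,l,z=ev(beta,tau,gz,op,sh,sgn,(-.0006,.1093),.142)
        if l<1.95 and A>.0015 and B>.003: out.append((sgn,beta,tau,gz,op,sh,round(float(A)*1e3,1),round(float(B)*1e3,1),round(float(l),2),round(float(z)*1e3,1)))
out.sort(key=lambda r:(r[5],-r[6]))
for r in out:print(*r)
E
```

```text
-1 60 30 0.119 0.05 0.001 4.8 17.2 1.93 4.4
-1 60 30 0.121 0.05 0.001 4.8 17.8 1.92 6.4
-1 55 30 0.119 0.05 0.001 2.4 17.3 1.84 4.4
-1 55 30 0.121 0.05 0.001 2.4 18.0 1.83 6.4
-1 55 25 0.119 0.05 0.001 2.2 19.0 1.92 9.4
-1 55 25 0.121 0.05 0.001 2.2 19.5 1.9 11.4
-1 60 30 0.119 0.052 0.002 4.8 17.2 1.95 4.4
-1 60 30 0.121 0.052 0.002 4.8 17.8 1.93 6.4
-1 55 30 0.119 0.052 0.002 2.4 17.3 1.86 4.4
-1 55 30 0.121 0.052 0.002 2.4 18.0 1.85 6.4
-1 55 25 0.119 0.052 0.002 2.2 19.0 1.94 9.4
-1 55 25 0.121 0.052 0.002 2.2 19.5 1.92 11.4
-1 55 30 0.119 0.054 0.004 2.9 18.2 1.9 4.4
-1 55 30 0.121 0.054 0.004 2.9 18.8 1.88 6.4
-1 55 30 0.119 0.058 0.006 2.9 17.1 1.93 4.4
-1 55 30 0.121 0.058 0.006 2.9 17.1 1.92 6.4
1 75 30 0.121 0.058 0.006 1.9 8.5 1.94 6.4
1 70 25 0.121 0.058 0.006 1.8 8.9 1.95 11.4
1 80 25 0.121 0.064 0.009 7.4 3.9 1.93 11.4
1 75 25 0.121 0.064 0.009 4.5 3.4 1.91 11.4
1 75 25 0.119 0.064 0.009 3.5 3.1 1.93 9.4
1 70 20 0.121 0.064 0.009 3.4 3.8 1.94 16.1
1 70 25 0.121 0.064 0.009 1.8 3.3 1.89 11.4
```

```bash
python3 - <<'E'
from h import *
d=load('side')
for ph in (1.5,1.6,1.7,1.8,1.9,2.0):
    for y in (.148,-.148):
        a=L2W([.071-.14*np.cos(ph),y,.142+.14*np.sin(ph)]);e=ph+np.radians(35)
        l=np.array([.071-.14*np.cos(ph),y,.142+.14*np.sin(ph)])+.03*np.array([-np.cos(e),0,np.sin(e)])
        print(ph,y,'bend',((proj(d,a)-[200,120])*4).round(),'lip',((proj(d,L2W(l))-[200,120])*4).round())
E
```

```text
1.5 0.148 bend [336. 413.] lip [318. 396.]
1.5 -0.148 bend [ 67. 186.] lip [ 45. 166.]
1.6 0.148 bend [319. 423.] lip [297. 410.]
1.6 -0.148 bend [ 51. 193.] lip [ 26. 177.]
1.7 0.148 bend [302. 435.] lip [276. 426.]
1.7 -0.148 bend [ 35. 202.] lip [  7. 189.]
1.8 0.148 bend [285. 449.] lip [256. 444.]
1.8 -0.148 bend [ 19. 213.] lip [-12. 203.]
1.9 0.148 bend [268. 463.] lip [236. 463.]
1.9 -0.148 bend [  3. 225.] lip [-29. 219.]
2.0 0.148 bend [251. 479.] lip [217. 484.]
2.0 -0.148 bend [-11. 238.] lip [-46. 236.]
```

The lid is actually at 1.70 rad here where my model said 1.90, so the model is conservative by 0.2 rad. Rerunning with that.

```bash
python3 - <<'E'
from opt import ev
out=[]
for sgn in (1,):
 for beta in range(60,91,5):
  for tau in range(0,26,5):
   for gz in (.117,):
    for op,sh in ((.052,.0),(.054,.0),(.058,0.002),(.058,.004)):
        A,B,l,z=ev(beta,tau,gz,op,sh,sgn,(-.0006,.1093),.142)
        if l<2.1 and A>.003 and B>.003: out.append((sgn,beta,tau,gz,op,sh,round(float(A)*1e3,1),round(float(B)*1e3,1),round(float(l),2),round(float(z)*1e3,1)))
out.sort(key=lambda r:(r[5],-r[6]))
for r in out:print(*r)
E
```

```text
1 75 20 0.117 0.058 0.004 4.8 11.3 2.1 12.1
```

```bash
python3 - <<'E'
from opt import ev
for beta in (74,78,82):
  for tau in (15,20,25):
    for gz in (.117,.119):
      A,B,l,z=ev(beta,tau,gz,.058,.006,1,(-.0006,.1093),.142)
      print(beta,tau,gz,'wall %.1f x %.1f lid %.2f z %.1f'%(A*1e3,B*1e3,l,z*1e3))
E
```

```text
74 15 0.117 wall 6.7 x 9.9 lid 2.11 z 16.6
74 15 0.119 wall 7.3 x 10.0 lid 2.08 z 18.6
74 20 0.117 wall 4.8 x 9.3 lid 2.06 z 12.1
74 20 0.119 wall 5.5 x 9.6 lid 2.03 z 14.1
74 25 0.117 wall 2.1 x 8.6 lid 2.01 z 7.4
74 25 0.119 wall 3.0 x 8.8 lid 1.99 z 9.4
78 15 0.117 wall 9.0 x 10.1 lid 2.11 z 16.6
78 15 0.119 wall 9.6 x 10.3 lid 2.08 z 18.6
78 20 0.117 wall 7.0 x 9.7 lid 2.06 z 12.1
78 20 0.119 wall 7.8 x 9.9 lid 2.04 z 14.1
78 25 0.117 wall 4.3 x 9.1 lid 2.20 z 7.4
78 25 0.119 wall 5.2 x 9.3 lid 2.06 z 9.4
82 15 0.117 wall 11.4 x 10.6 lid 2.16 z 16.6
82 15 0.119 wall 12.0 x 10.7 lid 2.10 z 18.6
82 20 0.117 wall 9.4 x 10.4 lid 2.31 z 12.1
82 20 0.119 wall 10.2 x 10.5 lid 2.22 z 14.1
82 25 0.117 wall 6.6 x 10.0 lid 2.59 z 7.4
82 25 0.119 wall 7.6 x 10.1 lid 2.44 z 9.4
```

Emit:
carry_out --rows '[{"offset": [0,0,0],"rot": [0,0,0],"gripper": 0.67},{"offset": [0,0,0],"rot": [0,0,0],"gripper": 0.67},{"offset": [-0.004,0,-0.009],"rot": [0,0,0],"gripper": 0.67},{"offset": [-0.006,0,-0.013],"rot": [0,0,0],"gripper": 0.67},{"offset": [0,0,0],"rot": [0,0,0],"gripper": 0.67}]'

```text
time: 42.3
position: [0.6083, 0.0888, 0.1434]
tool_rot: [1.572, 2.271, -0.352]
ft_force: [-2.2, -0.2, 0.9]
grip_width: 0.658
```

```bash
python3 - <<'E'
from h import *
loc(); d=snap('wrist','w36.png'); im=d['img'][:,:,::-1]
cv2.imwrite('pics/w36c.png',cv2.resize(im[130:290,180:440],None,fx=3,fy=3,interpolation=cv2.INTER_CUBIC))
E
```

```text
t 42.30 p [0.6083 0.0888 0.1434] rv [ 1.572  2.271 -0.352] F [-2.15 -0.23  0.91] M [ 0.41  0.26 -0.1 ] g 0.658 q [-0.06  0.33 -0.47  1.69  0.6   1.3  -0.37]
loc [-0.0048  0.1086  0.1434] tipL [-0.004   0.1053  0.1362] tilt 25.1 zL [ 0.101 -0.411 -0.906] yL [ 0.97   0.243 -0.002]
```

```bash
python3 - <<'E'
from h import *
d=load('wrist')
C=W2L(onz(d,180+329/3,130+306/3,.129)); print('C',C.round(4)); C=C[:2]
b=np.radians(76);t=np.radians(20); u=np.array([np.sin(b),np.cos(b)])
R=RT(YAW-b,t); g=np.r_[C-.006*u,.118]; T=L2W(g)+.011*R[:,2]; print('T',T.round(4))
plan([(T+[0,0,.022],R,3),(T+[0,0,.0],R,3)])
E
```

```text
C [-0.0005  0.1094  0.129 ]
T [0.6083 0.0845 0.1077]
[0.0006, -0.0004, 0.0046] [-0.04, 1.69, 0.03]
[0.0005, -0.0004, 0.0046] [-0.04, 1.69, 0.03]
[0.0004, -0.0004, 0.0046] [-0.04, 1.69, 0.03]
[0.0025, 0.0, 0.0069] [0.0, 0.0, 0.0]
[0.0025, 0.0, 0.0069] [0.0, 0.0, 0.0]
[0.0025, 0.0, 0.0069] [0.0, 0.0, 0.0]
```

Emit:
carry_out --rows '[{"offset": [0.0006,-0.0004,0.0046],"rot": [0,1.7,0],"gripper": 0.67},{"offset": [0.0005,-0.0004,0.0046],"rot": [0,1.7,0],"gripper": 0.67},{"offset": [0.0004,-0.0004,0.0046],"rot": [0,1.7,0],"gripper": 0.67},{"offset": [0.0025,0,0.0069],"rot": [0,0,0],"gripper": 0.67},{"offset": [0,0,0],"rot": [0,0,0],"gripper": 0.67}]'

```text
time: 42.98
position: [0.6067, 0.0834, 0.1199]
tool_rot: [1.62, 2.339, -0.294]
ft_force: [-2.5, -2.7, 0.1]
grip_width: 0.668
```

```bash
python3 - <<'E'
from h import *
loc(); b=np.radians(76);t=np.radians(20);R=RT(YAW-b,t)
plan([([.6083,.0845,.1077],R,2)])
snap('side','d37.png',(200,120,400,300),3)
E
```

```text
t 42.98 p [0.6067 0.0834 0.1199] rv [ 1.62   2.339 -0.294] F [-2.52 -2.68  0.1 ] M [ 0.26  0.45 -0.3 ] g 0.668 q [ 0.    0.33 -0.48  1.7   0.53  1.23 -0.3 ]
loc [-0.007   0.1035  0.1199] tipL [-0.0064  0.1008  0.1124] tilt 20.0 zL [ 0.076 -0.333 -0.94 ] yL [ 0.97   0.242 -0.007]
[0.0023, 0.001, 0.0057] [-0.2, -0.03, 0.07]
[0.0023, 0.0009, 0.0057] [-0.2, -0.03, 0.07]
```

Emit:
carry_out --rows '[{"offset": [0.0015,0.0005,0.0057],"rot": [0,0,0],"gripper": 0.67},{"offset": [0.0015,0.0005,0.0057],"rot": [0,0,0],"gripper": 0.67},{"offset": [0,0,0],"rot": [0,0,0],"gripper": 0.67}]'

```text
time: 43.4
position: [0.6083, 0.084, 0.1085]
tool_rot: [1.618, 2.34, -0.291]
ft_force: [-2.8, 0.1, -0.4]
grip_width: 0.666
```

```bash
python3 - <<'E'
from h import *
loc(); snap('wrist','w38.png')
E
```

```text
t 43.40 p [0.6083 0.084  0.1085] rv [ 1.618  2.34  -0.291] F [-2.83  0.11 -0.36] M [ 0.42  0.58 -0.15] g 0.666 q [-0.    0.35 -0.47  1.71  0.54  1.21 -0.31]
loc [-0.0054  0.1039  0.1085] tipL [-0.0048  0.1012  0.101 ] tilt 19.9 zL [ 0.077 -0.332 -0.94 ] yL [ 0.97   0.244 -0.006]
```

Emit:
carry_out --rows '[{"offset": [0.001,0,0.003],"rot": [0,0,0],"gripper": 0.67},{"offset": [0,0,0],"rot": [0,0,0],"gripper": 0.3},{"offset": [0,0,0],"rot": [0,0,0],"gripper": 0.3},{"offset": [0,0,0],"rot": [0,0,0],"gripper": 0.3},{"offset": [0,0,0],"rot": [0,0,0],"gripper": 0.3},{"offset": [0,0,0],"rot": [0,0,0],"gripper": 0.3}]' --grip_force 20

```text
time: 44.2
position: [0.609, 0.0838, 0.1062]
tool_rot: [1.618, 2.339, -0.29]
ft_force: [-3.3, 0.5, -0.3]
grip_width: 0.467
```

```bash
python3 - <<'E'
from h import *
loc(); snap('wrist','w39.png')
E
```

```text
t 44.20 p [0.609  0.0838 0.1062] rv [ 1.618  2.339 -0.29 ] F [-3.3   0.48 -0.31] M [ 0.49  0.25 -0.06] g 0.467 q [-0.    0.35 -0.47  1.71  0.54  1.21 -0.31]
loc [-0.0048  0.1036  0.1062] tipL [-0.0042  0.1009  0.0987] tilt 19.9 zL [ 0.079 -0.332 -0.94 ] yL [ 0.97   0.243 -0.005]
```

Gripped at 41 mm. Lifting.

Emit:
carry_out --rows '[{"offset": [-0.0055,0,-0.0138],"rot": [0,0,0],"gripper": 0.3},{"offset": [-0.0105,0,-0.0282],"rot": [0,0,0],"gripper": 0.3},{"offset": [-0.0105,0,-0.0282],"rot": [0,0,0],"gripper": 0.3},{"offset": [-0.0105,0,-0.0282],"rot": [0,0,0],"gripper": 0.3},{"offset": [-0.0105,0,-0.0282],"rot": [0,0,0],"gripper": 0.3},{"offset": [-0.0105,0,-0.0282],"rot": [0,0,0],"gripper": 0.3},{"offset": [0,0,0],"rot": [0,0,0],"gripper": 0.3}]'

```text
time: 45.12
position: [0.6114, 0.0822, 0.275]
tool_rot: [1.618, 2.334, -0.285]
ft_force: [-3.6, -0.2, 0.7]
grip_width: 0.465
```

```bash
python3 - <<'E'
from h import *
s=loc(); snap('side','d40.png',(200,120,400,300),3); snap('wrist','w40.png')
R=Ro.from_rotvec(s['tool_rot']).as_matrix(); l=W2L(s['position'])
plan([(L2W([-.05,l[1],.285]),R,1),(L2W([-.15,l[1]-.02,.29]),R,2)],cap=(.06,10))
E
```

```text
t 45.12 p [0.6114 0.0822 0.275 ] rv [ 1.618  2.334 -0.285] F [-3.61 -0.22  0.73] M [ 0.36  0.65 -0.28] g 0.465 q [ 0.02  0.23 -0.49  1.5   0.46  1.48 -0.16]
loc [-0.0026  0.1018  0.275 ] tipL [-0.0019  0.0991  0.2675] tilt 20.0 zL [ 0.083 -0.332 -0.94 ] yL [0.97  0.242 0.   ]
[0.006, -0.0446, -0.0162] [-0.27, -0.06, 0.13]
[0.0014, -0.0509, -0.0032] [0.0, 0.0, 0.0]
[0.0014, -0.0509, -0.0032] [0.0, 0.0, 0.0]
```

Emit:
carry_out --rows '[{"offset": [0.006,-0.0446,-0.0162],"rot": [0,0,0],"gripper": 0.3},{"offset": [0.0014,-0.0509,-0.0032],"rot": [0,0,0],"gripper": 0.3},{"offset": [0.0014,-0.0509,-0.0032],"rot": [0,0,0],"gripper": 0.3},{"offset": [0,0,0],"rot": [0,0,0],"gripper": 0.3},{"offset": [0,0,0],"rot": [0,0,0],"gripper": 0.3},{"offset": [0,0,0],"rot": [0,0,0],"gripper": 0.3},{"offset": [0,0,0],"rot": [0,0,0],"gripper": 0.3}]'

```text
time: 46.1
position: [0.4682, 0.0461, 0.2898]
tool_rot: [1.618, 2.34, -0.291]
ft_force: [0.0, -0.2, -2.6]
grip_width: 0.464
```

```bash
cat h.py | head -80; python3 - <<'E'
from h import *
import numpy as np
f=[]
for i in range(8):
    cams.get_image('wrist'); f.append(ctrl.get_state()['ft_force'][2])
print(np.round(f,2),np.mean(f))
snap('side','pics/c1_side.png',None,1)
snap('scene','pics/c1_scene.png',None,1)
E
```

```text
import numpy as np, cv2
from bench import ctrl, cams, workorder
from scipy.spatial.transform import Rotation as Ro
def snap(name,fn,crop=None,scale=1):
    d=cams.get_image(name); im=d['img'][:,:,::-1].copy()
    import pickle; pickle.dump(d,open('last_%s.pkl'%name,'wb'))
    if crop: x0,y0,x1,y1=crop; im=im[y0:y1,x0:x1]
    if scale!=1: im=cv2.resize(im,None,fx=scale,fy=scale,interpolation=cv2.INTER_CUBIC)
    cv2.imwrite('pics/'+fn,im); return d
def load(name):
    import pickle; return pickle.load(open('last_%s.pkl'%name,'rb'))
def f(d): return d['img'].shape[0]/2/np.tan(np.radians(d['vfov'])/2)
def proj(d,X):
    c=np.array(d['R'])@np.array(X,float)+np.array(d['t']); s=c[:2]/c[2]; r2=s@s
    return s*(1+d['k1']*r2)*f(d)+[d['cx'],d['cy']]
def ray(d,u,v):
    q=(np.array([u,v],float)-[d['cx'],d['cy']])/f(d); s=q.copy()
    for _ in range(30): s=q/(1+d['k1']*(s@s))
    R=np.array(d['R']); o=-R.T@np.array(d['t']); w=R.T@np.array([s[0],s[1],1]); return o,w/np.linalg.norm(w)
def onz(d,u,v,z):
    o,w=ray(d,u,v); return o+w*(z-o[2])/w[2]
def tri(*dd):
    A=np.zeros((3,3));b=np.zeros(3)
[... 2141 characters left out ...]
    R=RT(yaw,np.radians(al)); w.append((L2W([x,y0,z])-.008*R[:,2],R,k))
    plan(w)
def caddyfit(d,px):
    """px: outer top corners order: (-y,-x),(+y,-x),(+y,+x),(-y,+x)"""
    P=np.array([onz(d,u,v,.052)[:2] for u,v in px]); m=np.array([[-.035,-.098],[-.035,.098],[.035,.098],[.035,-.098]])
    c=P.mean(0); H=m.T@(P-c); yaw=np.arctan2(H[0,1]-H[1,0],H[0,0]+H[1,1])
    Rz=np.array([[np.cos(yaw),-np.sin(yaw)],[np.sin(yaw),np.cos(yaw)]])
    print('c',c.round(4),'yaw',yaw.round(4),'res',(P-c-m@Rz.T).round(4).tolist())
    pk=[c+Rz@np.array([0,k]) for k in(-.064,0,.064)]; print('pockets',np.round(pk,4).tolist()); return pk,yaw
[-2.84 -2.26 -3.2  -2.38 -2.46 -2.25 -2.03 -2.72] -2.515720763407507
```

C weighs about 2.5 N, so it is full and goes in pocket_2. I'll re-check the caddy and lid before moving.

```bash
python3 - <<'E'
from h import *
snap('side','c1_side.png')
d=snap('scene','c1_scene.png')
c=np.array([.4385,-.2885]);y=-.2412;Rz=np.array([[np.cos(y),-np.sin(y)],[np.sin(y),np.cos(y)]])
for nm in('side','scene'):
    d=load(nm); im=cv2.imread('pics/c1_%s.png'%nm)
    P=[proj(d,[*(c+Rz@np.array(m)),.052]) for m in [[-.035,-.098],[-.035,.098],[.035,.098],[.035,-.098]]]
    cv2.polylines(im,[np.int32(np.round(P))],True,(0,0,255),1); cv2.imwrite('pics/c1_%s_o.png'%nm,im)
st()
E
```

```text
t 46.70 p [0.4676 0.0458 0.2905] rv [ 1.618  2.339 -0.29 ] F [ 0.8  -0.08 -2.83] M [0.54 0.15 0.05] g 0.464 q [ 0.1  -0.11 -0.49  1.8   0.3   1.46 -0.06]
```

View pics/c1_side_o.png

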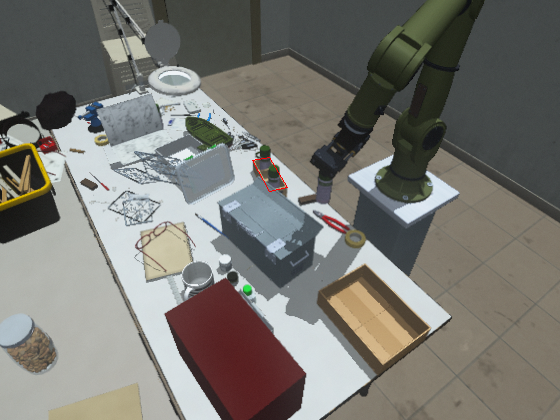

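View pics/c1_scene_o.png

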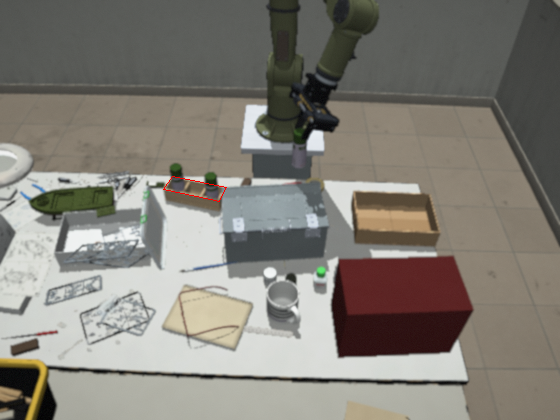

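```bash
python3 - <<'E'
from h import *
R=RT(-1.812,np.radians(20)); g=np.array([.4385,-.2885,0])+.011*R[:,2]; g[2]=.26
print(g); s=ctrl.get_state(); R0=Ro.from_rotvec(s['tool_rot']).as_matrix(); print(R0.round(2))
plan([([.46,-.12,.285],R0,3),(g,R,5)])
E
```

```text
[ 0.43760131 -0.29215331  0.26      ]
[[-0.33  0.94  0.12]
 [ 0.88  0.35 -0.32]
 [-0.34 -0.   -0.94]]
[-0.0471, -0.0218, 0.0192] [0.0, 0.0, 0.0]
[-0.0471, -0.0218, 0.0192] [0.0, 0.0, 0.0]
[-0.0471, -0.0218, 0.0192] [0.0, 0.0, 0.0]
[-0.0271, -0.0163, 0.0152] [2.3, 0.01, 6.49]
[-0.0287, -0.0125, 0.0158] [2.3, 0.01, 6.49]
[-0.0299, -0.0085, 0.0162] [2.3, 0.01, 6.49]
[-0.0306, -0.0044, 0.0165] [2.3, 0.01, 6.49]
[-0.0309, -0.0003, 0.0166] [2.3, 0.01, 6.49]
```

Emit:
carry_out --rows '[{"offset": [-0.0471,-0.0218,0.0192],"rot": [0,0,0],"gripper": 0.3},{"offset": [-0.0471,-0.0218,0.0192],"rot": [0,0,0],"gripper": 0.3},{"offset": [-0.0471,-0.0218,0.0192],"rot": [0,0,0],"gripper": 0.3},{"offset": [-0.0271,-0.0163,0.0152],"rot": [2.3,0,6.49],"gripper": 0.3},{"offset": [-0.0287,-0.0125,0.0158],"rot": [2.3,0,6.49],"gripper": 0.3},{"offset": [-0.0299,-0.0085,0.0162],"rot": [2.3,0,6.49],"gripper": 0.3},{"offset": [-0.0306,-0.0044,0.0165],"rot": [2.3,0,6.49],"gripper": 0.3},{"offset": [-0.0309,-0.0003,0.0166],"rot": [2.3,0,6.49],"gripper": 0.3},{"offset": [0,0,0],"rot": [0,0,0],"gripper": 0.3},{"offset": [0,0,0],"rot": [0,0,0],"gripper": 0.3}]'

```text
time: 47.95
position: [0.4378, -0.2913, 0.2596]
tool_rot: [2.281, 1.79, -0.402]
ft_force: [0.4, 0.3, -3.0]
grip_width: 0.464
```

```bash
python3 - <<'E'
from h import *
s=st(); print(Ro.from_rotvec(s['tool_rot']).as_matrix().round(3))
d=snap('wrist','c2_wrist.png')
im=cv2.imread('pics/c2_wrist.png')
c=np.array([.4385,-.2885]);y=-.2412;Rz=np.array([[np.cos(y),-np.sin(y)],[np.sin(y),np.cos(y)]])
P=[proj(d,[*(c+Rz@np.array(m)),.052]) for m in [[-.035,-.098],[-.035,.098],[.035,.098],[.035,-.098]]]
cv2.polylines(im,[np.int32(np.round(P))],True,(0,0,255),1); cv2.imwrite('pics/c2_wrist_o.png',im)
snap('scene','c2_scene.png',(120,110,300,240),4)
E
```

```text
t 47.95 p [ 0.4378 -0.2913  0.2596] rv [ 2.281  1.79  -0.402] F [ 0.4   0.27 -3.03] M [ 0.58 -0.11  0.01] g 0.464 q [ 0.41 -0.01 -0.12  1.78  0.35  1.37 -0.02]
[[ 0.224  0.971 -0.081]
 [ 0.913 -0.238 -0.332]
 [-0.342 -0.    -0.94 ]]
```

View pics/c2_wrist_o.png

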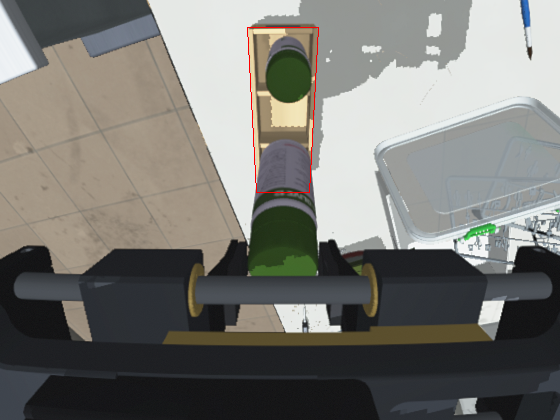

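View pics/c2_scene.png

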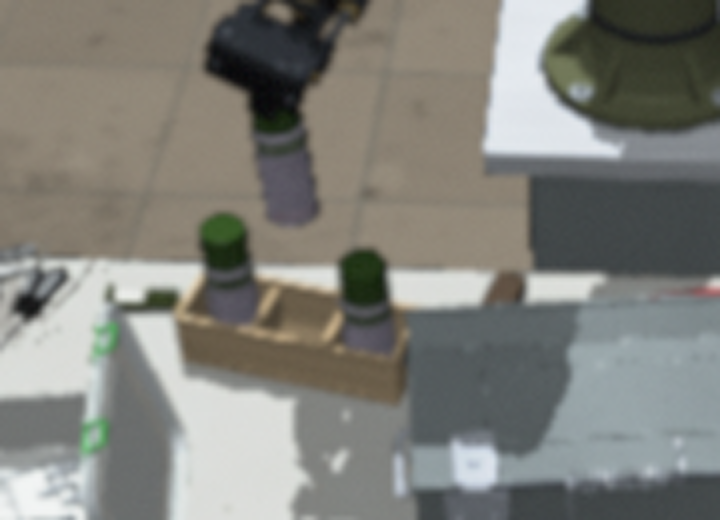

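```bash
python3 - <<'E'
from h import *
s=ctrl.get_state();p=np.array(s['position']);R=Ro.from_rotvec(s['tool_rot']).as_matrix()
g=p-.011*R[:,2]
for nm in('scene','wrist'):
    d=load(nm); im=cv2.imread('pics/c2_wrist.png') if nm=='wrist' else d['img'][:,:,::-1].copy()
    for zz,col in((p[2]-.098,(0,0,255)),(p[2]-.098+.086,(255,0,0)),(p[2]+.023,(0,255,255))):
        r=.0215 if col!=(0,255,255) else .0205
        P=[proj(d,[g[0]+r*np.cos(t),g[1]+r*np.sin(t),zz]) for t in np.linspace(0,6.28,40)]
        if nm=='scene': P=[( (q-[120,110])*4) for q in P]
        if nm=='scene' and col==(0,0,255): im=cv2.resize(im[110:240,120:300],None,fx=4,fy=4)
        cv2.polylines(im,[np.int32(np.round(P))],True,col,1)
    cv2.imwrite('pics/c3_%s.png'%nm,im)
E
```

```text
(no output)
```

View pics/c3_scene.png

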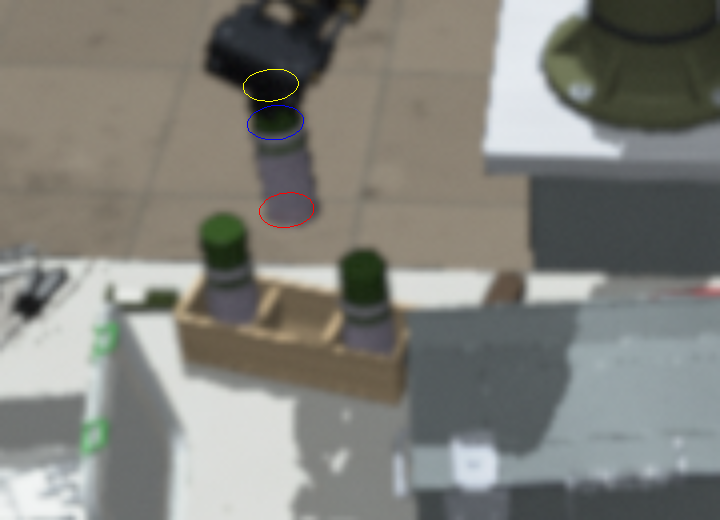

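View pics/c3_wrist.png

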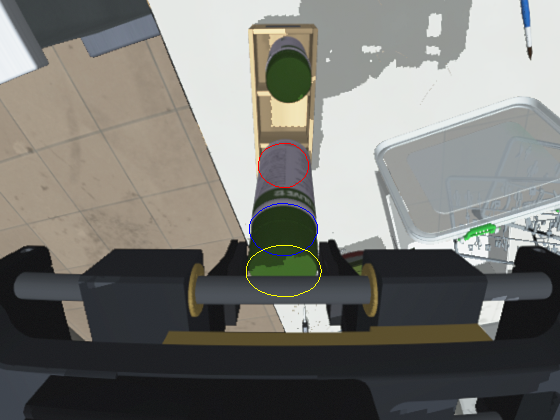

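Emit:
carry_out --rows '[{"offset": [0.0121,0,0.0334],"rot": [0,0,0],"gripper": 0.3},{"offset": [0.0121,0,0.0334],"rot": [0,0,0],"gripper": 0.3},{"offset": [0.0103,0,0.0282],"rot": [0,0,0],"gripper": 0.3},{"offset": [0.0068,0,0.0188],"rot": [0,0,0],"gripper": 0.3},{"offset": [0.0048,0,0.0132],"rot": [0,0,0],"gripper": 0.3},{"offset": [0,0,0],"rot": [0,0,0],"gripper": 0.3}]'

```text
time: 48.8
position: [0.4373, -0.2914, 0.124]
tool_rot: [2.281, 1.79, -0.404]
ft_force: [-0.1, -0.4, -2.4]
grip_width: 0.469
```

```bash
python3 - <<'E'
from h import *
st();snap('wrist','c4_wrist.png');snap('scene','c4_scene.png',(120,110,300,240),4)
E
```

```text
t 48.80 p [ 0.4373 -0.2914  0.124 ] rv [ 2.281  1.79  -0.404] F [-0.13 -0.4  -2.42] M [ 0.61 -0.12 -0.02] g 0.469 q [ 0.4   0.09 -0.12  1.95  0.4   1.12 -0.14]
```

View pics/c4_wrist.png

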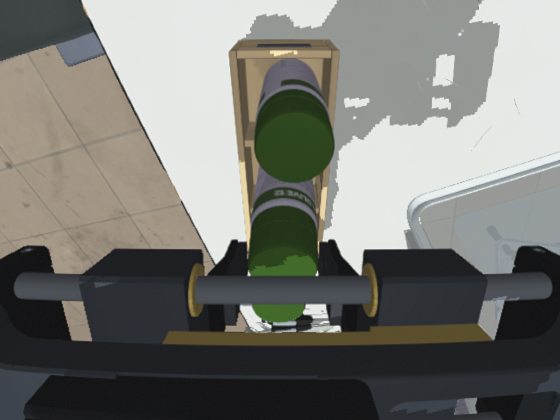

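View pics/c4_scene.png

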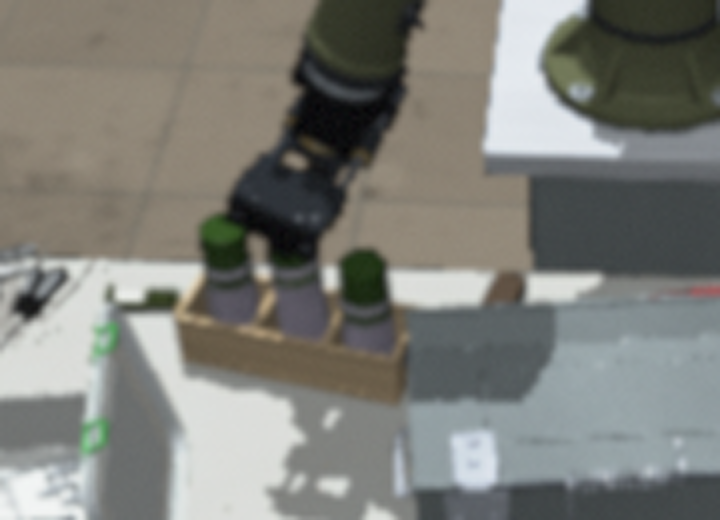

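Can is in the middle pocket; lowering to contact.

Emit:
carry_out --rows '[{"offset": [0.0027,0,0.0075],"rot": [0,0,0],"gripper": 0.3},{"offset": [0.0021,0,0.0056],"rot": [0,0,0],"gripper": 0.3},{"offset": [0,0,0],"rot": [0,0,0],"gripper": 0.3}]'

```text
time: 49.28
position: [0.4371, -0.292, 0.1101]
tool_rot: [2.282, 1.789, -0.404]
ft_force: [-0.2, 0.1, -2.3]
grip_width: 0.466
```

Emit:
carry_out --rows '[{"offset": [0.0014,0,0.0038],"rot": [0,0,0],"gripper": 0.3},{"offset": [0,0,0],"rot": [0,0,0],"gripper": 0.3}]'

```text
time: 49.52
position: [0.4374, -0.2921, 0.1064]
tool_rot: [2.282, 1.788, -0.403]
ft_force: [0.5, 0.4, -2.7]
grip_width: 0.47
```

Emit:
carry_out --rows '[{"offset": [0.0007,0,0.0019],"rot": [0,0,0],"gripper": 0.3},{"offset": [0,0,0],"rot": [0,0,0],"gripper": 0.3}]'

```text
time: 49.78
position: [0.4379, -0.2923, 0.1051]
tool_rot: [2.281, 1.788, -0.402]
ft_force: [-0.1, 0.9, -0.7]
grip_width: 0.466
```

Emit:
carry_out --rows '[{"offset": [0.0005,0,0.0014],"rot": [0,0,0],"gripper": 0.3},{"offset": [0,0,0],"rot": [0,0,0],"gripper": 0.3}]'

```text
time: 50.02
position: [0.4382, -0.2928, 0.1049]
tool_rot: [2.28, 1.786, -0.403]
ft_force: [-1.0, 2.0, 6.9]
grip_width: 0.464
```

Contact. Release and rise.

Emit:
carry_out --rows '[{"offset": [-0.0003,0,-0.0009],"rot": [0,0,0],"gripper": 0.3},{"offset": [0,0,0],"rot": [0,0,0],"gripper": 0.62},{"offset": [0,0,0],"rot": [0,0,0],"gripper": 0.62},{"offset": [0,0,0],"rot": [0,0,0],"gripper": 0.62}]'

```text
time: 50.52
position: [0.4375, -0.2922, 0.1039]
tool_rot: [2.282, 1.788, -0.403]
ft_force: [0.6, 0.5, -0.2]
grip_width: 0.609
```

Emit:
carry_out --rows '[{"offset": [-0.0034,0,-0.0094],"rot": [0,0,0],"gripper": 0.62},{"offset": [-0.0103,0,-0.0282],"rot": [0,0,0],"gripper": 0.62},{"offset": [-0.0154,0,-0.0423],"rot": [0,0,0],"gripper": 0.62},{"offset": [-0.0154,0,-0.0423],"rot": [0,0,0],"gripper": 0.62},{"offset": [0,0,0],"rot": [0,0,0],"gripper": 0.62}]'

```text
time: 51.15
position: [0.44, -0.293, 0.2392]
tool_rot: [2.278, 1.782, -0.395]
ft_force: [-0.1, 0.3, 0.4]
grip_width: 0.625
```

```bash
python3 - <<'E'
from h import *
st();snap('wrist','c5_wrist.png');snap('scene','c5_scene.png',(120,110,300,240),4);snap('side','c5_side.png')
R=Ro.from_rotvec(ctrl.get_state()['tool_rot']).as_matrix()
plan([([.45,-.1,.30],R)])
E
```

```text
t 51.15 p [ 0.44   -0.293   0.2392] rv [ 2.278  1.782 -0.395] F [-0.12  0.33  0.38] M [ 0.4  -0.07 -0.  ] g 0.625 q [ 0.41 -0.   -0.12  1.81  0.36  1.33 -0.04]
[0.0388, -0.0084, -0.0318] [0.0, 0.0, 0.0]
[0.0388, -0.0084, -0.0318] [0.0, 0.0, 0.0]
[0.0388, -0.0084, -0.0318] [0.0, 0.0, 0.0]
[0.0388, -0.0084, -0.0318] [0.0, 0.0, 0.0]
```

View pics/c5_wrist.png

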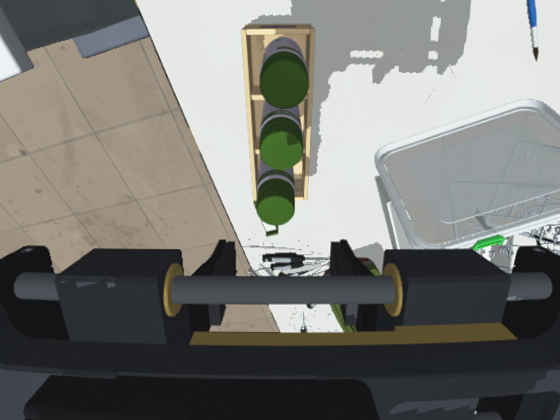

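View pics/c5_scene.png

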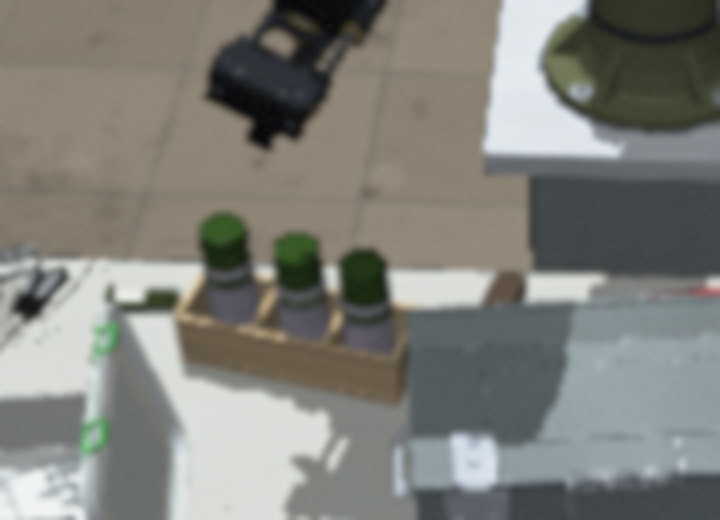

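View pics/c5_side.png

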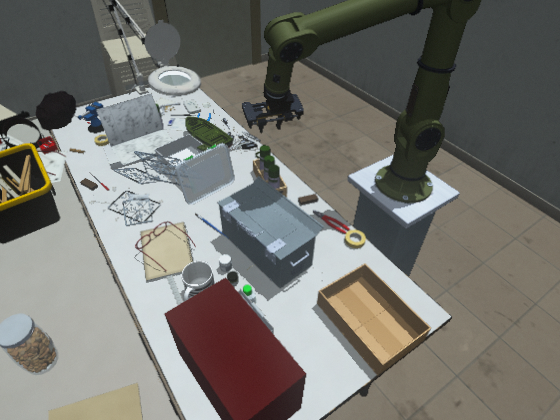

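All three cans stand upright in their pockets and the lid is shut. Before handing in, I'll re-check the earlier locker views to be sure no can is left inside.

```bash
ls -t pics | head -50 | tr '\n' ' '
```

```text
c5_side.png c5_scene.png c5_wrist.png c4_scene.png c4_wrist.png c3_wrist.png c3_scene.png c2_scene.png c2_wrist_o.png c2_wrist.png c1_scene_o.png c1_side_o.png c1_scene.png c1_side.png w40.png d40.png w39.png w38.png d37.png w36c.png w36.png d35.png w34c.png w35c.png w35.png w34.png w33c.png w33.png w32.png w31.png w30.png d30.png w29c.png w29.png d29.png d28.png d27.png w27.png w26.png d26.png w25b.png w25.png d25.png s24.png w24.png d24.png d23.png d22.png w22.png w21.png
```

```bash
python3 - <<'E'
import cv2,numpy as np
L=['w40','w39','w38','w36','w33','w30','w27','w24','w22']
ims=[]
for n in L:
    im=cv2.imread('pics/%s.png'%n); im=cv2.resize(im,(266,200)); cv2.putText(im,n,(5,15),0,.5,(0,0,255),1); ims.append(im)
cv2.imwrite('pics/mont.png',np.vstack([np.hstack(ims[i:i+3]) for i in(0,3,6)]))
E
```

```text
(no output)
```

View pics/mont.png

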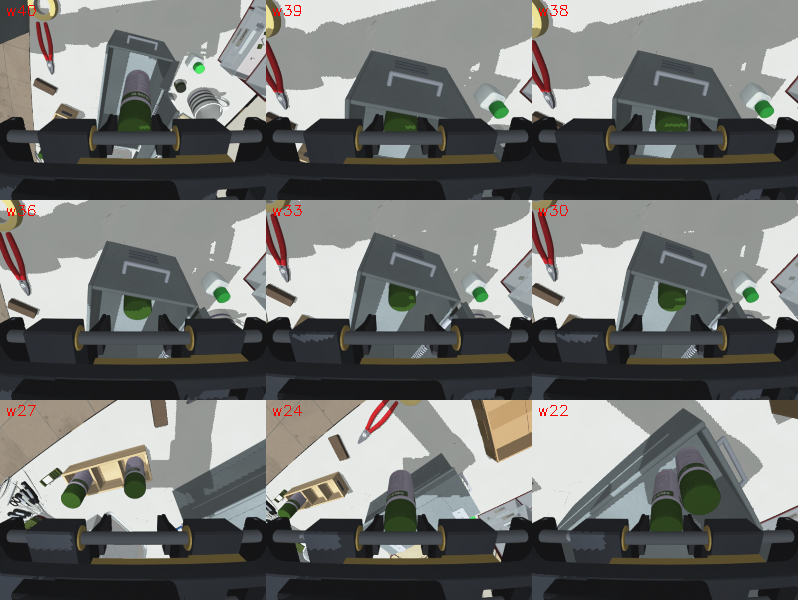

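View pics/w40.png

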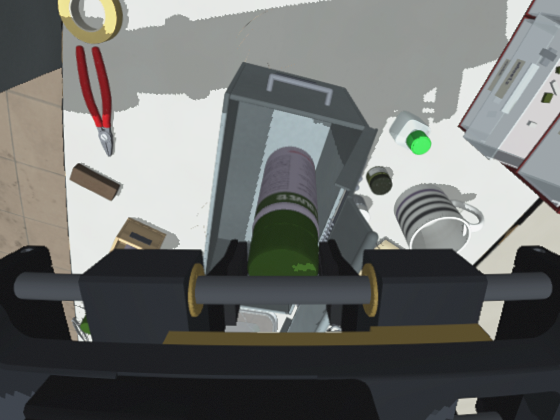

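View pics/w22.png

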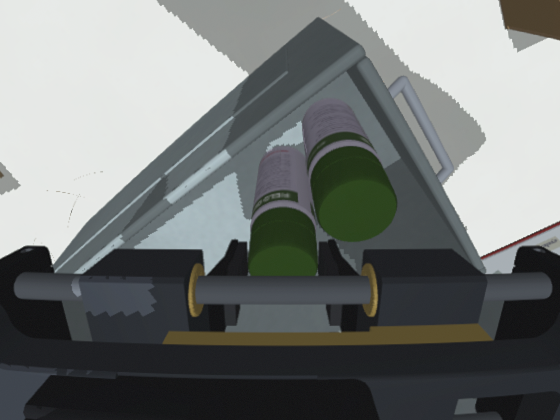

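View pics/w30.png

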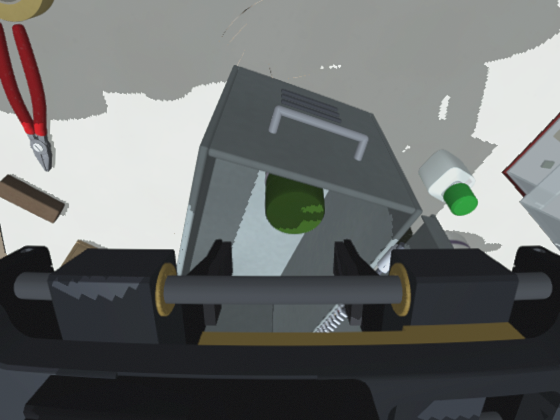

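The views agree: w22 shows only B and C left, with clear floor towards -y. w40 shows the locker empty once C is out. Moving the arm clear.

Emit:
carry_out --rows '[{"offset": [-0.0137,0,-0.0376],"rot": [0,0,0],"gripper": 0.62},{"offset": [-0.0137,0,-0.0376],"rot": [0,0,0],"gripper": 0.62},{"offset": [0,0,0],"rot": [0,0,0],"gripper": 0.62},{"offset": [0,0,0],"rot": [0,0,0],"gripper": 0.62},{"offset": [0,0,0],"rot": [0,0,0],"gripper": 0.62}]'

```text
time: 51.92
position: [0.4367, -0.2918, 0.3122]
tool_rot: [2.283, 1.79, -0.406]
ft_force: [0.5, -0.7, 0.8]
grip_width: 0.617
```

```bash
python3 - <<'E'
from h import *
st();d=snap('scene','c6_scene.png')
im=d['img'][:,:,::-1].copy()
for X in([.4232,-.3506],[.4385,-.2885],[.4538,-.2263]):
    P=[proj(d,[X[0]+.0205*np.cos(t),X[1]+.0205*np.sin(t),.126])*1.0 for t in np.linspace(0,6.28,40)]
    P=[(q-[120,110])*4 for q in P]
    if X[0]==.4232: im=cv2.resize(im[110:240,120:300],None,fx=4,fy=4)
    cv2.polylines(im,[np.int32(np.round(P))],True,(0,0,255),1)
cv2.imwrite('pics/c6_o.png',im)
E
```

```text
t 51.92 p [ 0.4367 -0.2918  0.3122] rv [ 2.283  1.79  -0.406] F [ 0.53 -0.75  0.76] M [ 0.31 -0.12 -0.01] g 0.617 q [ 0.41 -0.03 -0.12  1.69  0.35  1.47  0.01]
```

View pics/c6_o.png

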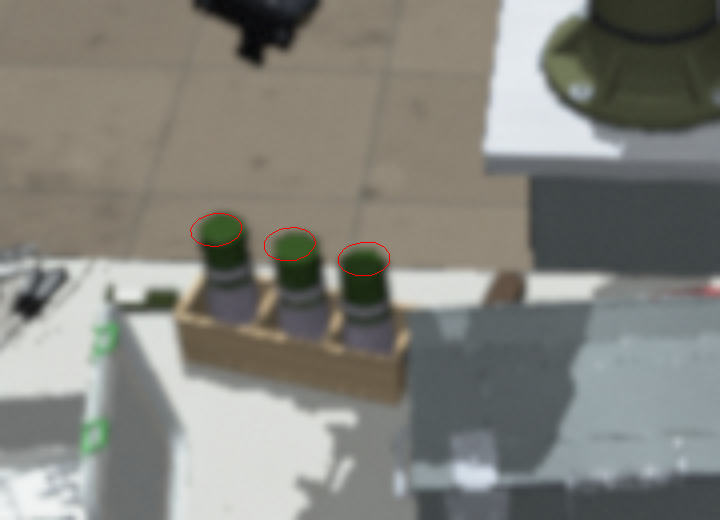

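View pics/c6_scene.png

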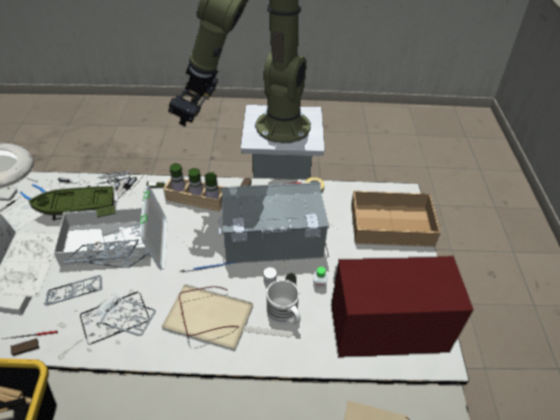

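All good: cap tops are within a few mm of prediction, everything is at rest, the lid is shut and the arm is clear.

```bash
python3 -c "
from bench import workorder
print(workorder.close_job())"
```

```text
the job is handed in; nothing more can be done
None
```

The locker is empty and the job is handed in, at about 52 s of the 210 s allowed. It held three cans. All three hefted as full (about 2.3 to 2.9 N on the gripper), so all stand upright in the caddy, one to a pocket. There were no empties, so the carton stayed empty.

In the last pictures:
- **Cans:** the three cap tops were within a few millimetres of where cans centred in their pockets would be.
- **Lid:** shut.
- **Caddy and carton:** level, and I saw no sign of a knock to either.
- **Bystanders:** where they were; I judged this by eye and did not measure it.
- **Arm:** clear of everything.

No check failed. The measurements that disagreed slightly:
- **Caddy position:** the fitted outline differed from the wrist picture by about 2 mm.
- **Fingertips:** they seem to end about 18 mm shorter than the description gives, which I allowed for when gripping.

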